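# Pack a kitchen-scraper set

## Robot

A 7-joint arm with a two-finger parallel gripper is mounted at the origin on the work surface. World frame = base frame: x ahead of the robot, y to its left, z up, the work surface at z = 0. Lengths are in mm, angles in degrees, forces in N, time in s.
With the tool pointing down it reaches from about 400 to 850 mm from the base axis. Payload 6.9 kg.
Tool frame: the origin (TCP) lies at the centre of the arm's flange, where the gripper is bolted on; the fingertips stand 173 mm ahead of it and the grasp point (between the pads) lies 155 mm ahead of it; z points along the fingers, y is the direction in which the jaws open and shut (so a half turn about z gives the same grasp; the last joint's range is limited). The gripper opens to 85 mm and grips with 20 to 120 N. Pads are 22 mm wide; open, the fingers measure 114 mm over their backs; the gripper's body (76 mm by 85 mm) begins 54 mm behind the grasp point. The pads swing forward as they close: fully open they stand 13 mm farther back than shut.
Start: joints at [74.112, 29.078, -13.613, 85.955, 7.202, 65.827, -8.869], TCP at [233.42, -579.77, 404.675] pointing down, gripper open.
Joint ranges: [-176.47, 176.47], [-13.61, 117.27], [-81.72, 77.17], [0.22, 143.17], [-87.28, 267.28], [10, 112.55], [-165.47, 165.47]. Speed limits (degrees/s): [136.94, 136.94, 180, 180, 180, 180, 180].

## Interface

Orientations are given as a 3x3 rotation matrix whose columns are the frame's x, y, z axes.
In Python, from bench import r gives the robot as it stands.
- The arm moves only by the tool step_arm, never from a script. Its argument "increments" is a list that holds one entry, the list of rows, each a list of 7 numbers: the shift along the tool's x, y, z in m, then the turn, a rotation vector about the tool's x, y, z in rad, then the closure, from -1 (fully open) to 1 (shut). A call has 1 to 20 rows; each row shifts and turns the commanded pose from where the row before left it, along the tool's axes as they then stand; what a row does not reach is not made up. A row lasts 1/8 s, in which the tool goes at most 62.5 mm and 10.7 degrees, less where a joint would pass 70% of its speed; a pose out of reach is approached as far as the arm can. A call with a gripper value outside its range is refused whole. The fingers move at their own pace and stop on an object; "newtons" is the grip in N (left out, the last holds). Time passes only in rows, so rows that do not move let the fingers close. It gives the time, the measured TCP pose, the force and the opening at its end, in the units of the state.
- r.state(): the state, without advancing time (a new reading comes with each control period).
- r.read_camera(name): name is "scene" or "side" or "wrist"; returns the picture (384x512x3 uint8, red, green, blue); there is no depth.
- r.calibration(name): a dict with "fx", "fy", "cx", "cy" (pixels), "R" (3x3) and "t" (3): a world point X has camera coordinates R X + t. Camera axes: x right, y down, z forward; pixel columns grow to the right and rows downward; lengths in mm; the calibration is good to about 2 mm. A picture is of the moment at which its call begins: read the wrist's pose just before it. calibration takes no time and is no camera call; for the wrist camera it gives the pose at the moment of the call.
- r.sign_off(): hands the job in, once; it reports no verdict.
The state is a dict: "clock": time; "qpos": joint angles; "qvel": joint speeds; "joint_efforts": joint torques, N m; "tool_pos": TCP position; "ee_rot": TCP orientation; "contact_force": force on the tool from outside, world axes, zero at the start; "ft_torque": the same for the moment, N m; "width": finger opening in mm.
Only numpy, scipy, OpenCV 4.12 (cv2) and the standard library are available. Lean on these libraries where they do the work, as an engineer would, in place of code of your own. Each camera call takes 0.05 s, during which the arm holds its last target.

## Task

Pack this scraper set: look under the lids of the blue tubs one by one to find the two steel wall-hanger bosses and stand both, stub up, side by side on the floor of the tray's end pocket, and pull every scraper out of the wooden holder and lay it flat in the tray's long lane, in any order. Leave the black caps in their tubs and finish with a lid sitting properly home on every tub. Do not disturb the screwdriver, the yellow carton or the jar.

Things in the scene. Friction and masses are not known exactly. Their poses are not given: they have to be found in the camera images.
- tub1: one of four identical round blue plastic tubs, fixed to the bench: outside diameter 120, height 55, wall 4, floor 4 thick, inside diameter 112. Origin: centre of its underside on the bench, z up. Two of the tubs hold a steel boss each, the other two a black cap each.
- tub2: one of four identical round blue plastic tubs, fixed to the bench: outside diameter 120, height 55, wall 4, floor 4 thick, inside diameter 112. Origin: centre of its underside on the bench, z up. Two of the tubs hold a steel boss each, the other two a black cap each.
- tub3: one of four identical round blue plastic tubs, fixed to the bench: outside diameter 120, height 55, wall 4, floor 4 thick, inside diameter 112. Origin: centre of its underside on the bench, z up. Two of the tubs hold a steel boss each, the other two a black cap each.
- tub4: one of four identical round blue plastic tubs, fixed to the bench: outside diameter 120, height 55, wall 4, floor 4 thick, inside diameter 112. Origin: centre of its underside on the bench, z up. Two of the tubs hold a steel boss each, the other two a black cap each.
- lid1: loose round blue lid, 80 g, fits any tub: disc diameter 120, 6 thick; plug under it (diameter 96, 6 deep) enters the tub with 8 play all round; white knob on top (diameter 24, from 12 to 36 above the disc's underside). Origin: centre of the disc's underside, 55 above the bench when home on a tub, 6 when laid on the bench (on its plug). z up through the knob.
- lid2: loose round blue lid, 80 g, fits any tub: disc diameter 120, 6 thick; plug under it (diameter 96, 6 deep) enters the tub with 8 play all round; white knob on top (diameter 24, from 12 to 36 above the disc's underside). Origin: centre of the disc's underside, 55 above the bench when home on a tub, 6 when laid on the bench (on its plug). z up through the knob.
- lid3: loose round blue lid, 80 g, fits any tub: disc diameter 120, 6 thick; plug under it (diameter 96, 6 deep) enters the tub with 8 play all round; white knob on top (diameter 24, from 12 to 36 above the disc's underside). Origin: centre of the disc's underside, 55 above the bench when home on a tub, 6 when laid on the bench (on its plug). z up through the knob.
- lid4: loose round blue lid, 80 g, fits any tub: disc diameter 120, 6 thick; plug under it (diameter 96, 6 deep) enters the tub with 8 play all round; white knob on top (diameter 24, from 12 to 36 above the disc's underside). Origin: centre of the disc's underside, 55 above the bench when home on a tub, 6 when laid on the bench (on its plug). z up through the knob.
- boss1: one of two wanted parts, a bright steel wall-hanger boss, 100 to 200 g: round flanged part: disc diameter 56, 12 thick, with an upright stub on top, diameter 20, up to 38 above the underside. Origin: centre of its underside, z up along the stub; starts upright on a tub's floor, hidden by the lid.
- boss2: one of two wanted parts, a bright steel wall-hanger boss, 100 to 200 g: round flanged part: disc diameter 56, 12 thick, with an upright stub on top, diameter 20, up to 38 above the underside. Origin: centre of its underside, z up along the stub; starts upright on a tub's floor, hidden by the lid.
- cap1: black plastic cap of the same shape as the boss, 50 g, not wanted: round flanged part: disc diameter 56, 12 thick, with an upright stub on top, diameter 20, up to 38 above the underside. Origin: centre of its underside, z up along the stub; starts upright on a tub's floor.
- cap2: black plastic cap of the same shape as the boss, 50 g, not wanted: round flanged part: disc diameter 56, 12 thick, with an upright stub on top, diameter 20, up to 38 above the underside. Origin: centre of its underside, z up along the stub; starts upright on a tub's floor.
- tray_lane (a point): centre of the floor of the long lane of a flat cardboard packing tray fixed on the bench; the tray is 130 (x) by 330 (y), floor 4 thick, walls 30 high and 4 thick, split by a wall of the same height into this lane, 122 (x) by 225 (y) inside, and an end pocket on its +y side. This point is 4 above the bench, z up.
- tray_pocket (a point): centre of the end pocket's floor (4 above the bench), same axes, 163 from the lane's centre along +y; the pocket measures 122 (x) by 93 (y) inside.
- holder: light wooden block fixed on the bench, 56 (x) by 160 (y), 78 high, with three slots from above at y = -55, 0 and +55, each 37 (x) by 12 (y), their floor 8 above the bench. Origin: centre of its underside, z up. Its slots hold two or three scrapers; one may be empty.
- scraper1: loose kitchen scraper, 175 long, 95 to 160 g (may be absent): black square handle 20 by 20, 85 long; steel shank diameter 12; steel blade 30 (its x) by 6 (its y), 70 long. Origin: handle centre; z towards the handle's end (42 away), blade tip at z = -133. Starts in a holder slot, handle up, leaning a few degrees, origin 141 above the bench, its x along the holder's x.
- scraper1_tip (a point): middle of that scraper's blade tip, on its axis 133 below the handle's centre.
- scraper2: loose kitchen scraper, 175 long, 95 to 160 g (may be absent): black square handle 20 by 20, 85 long; steel shank diameter 12; steel blade 30 (its x) by 6 (its y), 70 long. Origin: handle centre; z towards the handle's end (42 away), blade tip at z = -133. Starts in a holder slot, handle up, leaning a few degrees, origin 141 above the bench, its x along the holder's x.
- scraper2_tip (a point): middle of that scraper's blade tip, on its axis 133 below the handle's centre.
- scraper3: loose kitchen scraper, 175 long, 95 to 160 g (may be absent): black square handle 20 by 20, 85 long; steel shank diameter 12; steel blade 30 (its x) by 6 (its y), 70 long. Origin: handle centre; z towards the handle's end (42 away), blade tip at z = -133. Starts in a holder slot, handle up, leaning a few degrees, origin 141 above the bench, its x along the holder's x.
- scraper3_tip (a point): middle of that scraper's blade tip, on its axis 133 below the handle's centre.
- screwdriver: bystander: screwdriver with yellow handle, 200 long, lying on the bench beyond the tubs; origin under its middle.
- carton: bystander: small yellow carton 90 by 60 by 50 on the bench; origin at the centre of its underside.
- jar: bystander: white jar with red cap, diameter 70, 90 high, at the left; origin at the centre of its underside.
Not all that is in view belongs to the job. Leave any green, turquoise or white look-alike of the scraper3 alone.

How it is judged:
By the outcome, as a careful person would: the job done as asked, in the order asked, and still so for the second after the job is handed in, with the robot touching nothing.
Of scraper1, scraper2, scraper3 only 2 to 3 are there at a start; the rules pass over those that are not, and their reading is None.
At some moment in a run one of lid1, lid2, lid3, lid4 may be knocked a few centimetres aside while the robot is not near it.
Once in a run the grip may slacken for a moment while it holds something.
It also fails if it takes over 210 s, if anything falls off the work surface, if the arm or the gripper's body presses on something with over 40 N, if the wrist force passes 120 N, or if a joint passes its speed limit or range.

## Working session

There is one attempt and no reset: what is moved stays moved. The work goes in short steps, Python scripts to look and compute and a tool call to move; the robot and the scene stay as the last step left them, time stands still between calls to the robot, and variables do not carry over. Pictures are saved under pics/ and viewed, and the job is handed in when it is done.

Besides the shell and the picture viewer there is one more tool, called after "Emit:" as name(argument=value, ...) on one line, values as JSON. step_arm: Moves the arm, as the interface text tells. Its arguments: {"type":"object","properties":{"increments":{"type":"array"},"newtons":{"type":"number"}},"required":["increments"]}

```bash
ls; mkdir -p pics; python3 - <<'E'
from bench import r
import cv2
print(r.state())
for n in ["scene","side","wrist"]:
    c=r.calibration(n); print(n,c)
    im=r.read_camera(n); cv2.imwrite(f"pics/{n}0.png",im[:,:,::-1])
E
```

```text
pics
{'clock': 0.0, 'qpos': array([ 74.11268385,  29.12549158, -13.60802954,  86.0077584 ,
         7.20352231,  65.82738538,  -8.87070551]), 'qvel': array([-0.02312501,  0.05124956,  0.03057037, -0.04409116,  0.03626968,
        0.051952  , -0.04065448]), 'joint_efforts': array([-3.15086402e-05, -6.20582628e+01, -2.18712442e+00, -2.49652594e+01,
        1.26949948e-02,  1.19289901e-02, -4.58394368e-05]), 'tool_pos': array([ 233.29119952, -579.62452268,  403.83495378]), 'ee_rot': array([[ 9.27633003e-01,  3.73492287e-01, -7.23374294e-04],
       [ 3.73492982e-01, -9.27631589e-01,  1.62118749e-03],
       [-6.55238236e-05, -1.77404224e-03, -9.99998424e-01]]), 'contact_force': array([-0.47357684,  0.18600222,  0.16890258]), 'ft_torque': array([-0.00608041,  0.02342463,  0.02554318]), 'width': 85.29228732019635}
scene {'fx': 416.95709772405013, 'fy': 416.95709772405013, 'cx': 260.19391032219, 'cy': 193.95498064204702, 'R': array([[ 0.73819256,  0.67451803,  0.00985753],
       [ 0.46190479, -0.4947509 , -0.73611515],
       [-0.49164592,  0.54794796, -0.67678455]]), 't': array([-422.49596   , -191.34697071, 1682.11809395])}
side {'fx': 365.1641057114646, 'fy': 365.1641057114646, 'cx': 260.6369290424993, 'cy': 184.3974516162524, 'R': array([[ 0.99309077, -0.11589375,  0.01842159],
       [-0.07212796, -0.72665923, -0.68320123],
       [ 0.09256497,  0.67715213, -0.72999775]]), 't': array([-580.59638149,  125.88992085, 1486.85202982])}
wrist {'fx': 272.4773054227333, 'fy': 272.4773054227333, 'cx': 250.98231818241928, 'cy': 192.8386599053982, 'R': array([[ 0.37331409, -0.92770278, -0.00203713],
       [-0.87661434, -0.35347271,  0.32650321],
       [-0.303618  , -0.12010247, -0.9451939 ]]), 't': array([-624.23380592,  -42.63367973,  382.76315516])}
```

View pics/scene0.png

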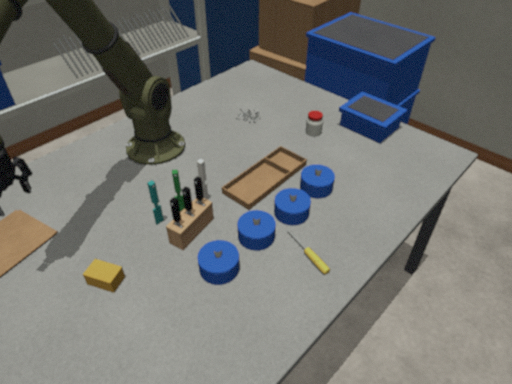

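View pics/side0.png

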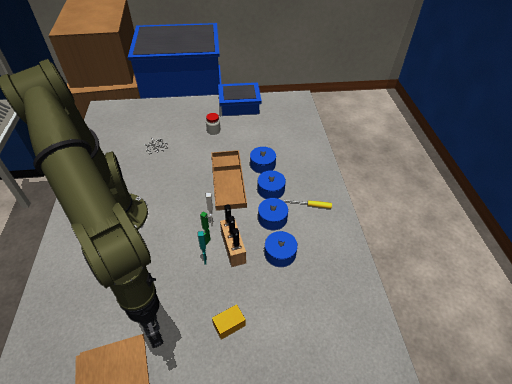

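View pics/wrist0.png

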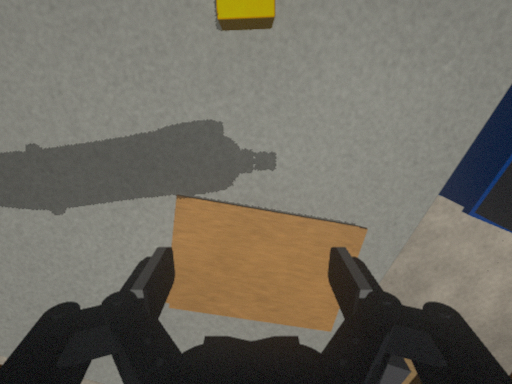

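```bash
cat > h.py <<'E'
import numpy as np, cv2
from bench import r
def ray(c,u,v):
    d=np.array([(u-c['cx'])/c['fx'],(v-c['cy'])/c['fy'],1.]); R=np.array(c['R'])
    return -R.T@c['t'], R.T@d
def onz(c,u,v,z):
    o,d=ray(c,u,v); return o+d*(z-o[2])/d[2]
def proj(c,X):
    p=np.array(c['R'])@np.asarray(X,float)+c['t']; return np.array([c['fx']*p[0]/p[2]+c['cx'],c['fy']*p[1]/p[2]+c['cy']])
def two(c1,p1,c2,p2):
    o1,d1=ray(c1,*p1);o2,d2=ray(c2,*p2);d1/=np.linalg.norm(d1);d2/=np.linalg.norm(d2)
    s=np.linalg.lstsq(np.stack([d1,-d2],1),o2-o1,rcond=None)[0]
    a=o1+s[0]*d1;b=o2+s[1]*d2; return (a+b)/2,np.linalg.norm(a-b)
E
python3 - <<'E'
from h import *
for n,(x0,x1,y0,y1) in {"scene":(140,350,140,300),"side":(190,300,140,275)}.items():
    im=cv2.imread(f"pics/{n}0.png")[y0:y1,x0:x1]
    k=3.7 if n=="scene" else 4.4
    cv2.imwrite(f"pics/{n}0z.png",cv2.resize(im,None,fx=k,fy=k,interpolation=cv2.INTER_CUBIC))
for n in ["scene","side"]:
    c=r.calibration(n)
    im=cv2.imread(f"pics/{n}0.png");h=cv2.cvtColor(im,cv2.COLOR_BGR2HSV)
    m=cv2.inRange(h,(105,120,50),(125,255,255))
    k,l,s,ce=cv2.connectedComponentsWithStats(m)
    for i in range(1,k):
        if 200<s[i,4]<3000: print(n,s[i],ce[i],onz(c,*ce[i],30).round(0))
E
```

```text
scene [170   0  25  29 453] [184.05960265  11.12803532] [-1037.  1021.    30.]
scene [ 205    0   53   76 2914] [230.56897735  31.41557996] [-575.  993.   30.]
scene [177  45  23  45 712] [188.46488764  67.06179775] [-396.  514.   30.]
scene [  0  71  14  38 284] [ 4.3415493  94.21478873] [-796. -247.   30.]
scene [ 275  165   59   60 1889] [303.1884595  194.59131816] [632. 154.  30.]
scene [ 238  211   37   39 1170] [255.9957265  229.81623932] [624. -77.  30.]
scene [ 198  240   41   44 1407] [218.30916844 261.86709311] [ 630. -245.   30.]
side [  0 129  35  42 841] [ 15.85255648 153.90249703] [-505.  388.   30.]
side [ 250  147   38   83 1981] [269.24028269 188.83796063] [628.  57.  30.]
side [265 231  33  36 930] [280.42043011 248.54193548] [ 629. -245.   30.]
```

View pics/scene0z.png

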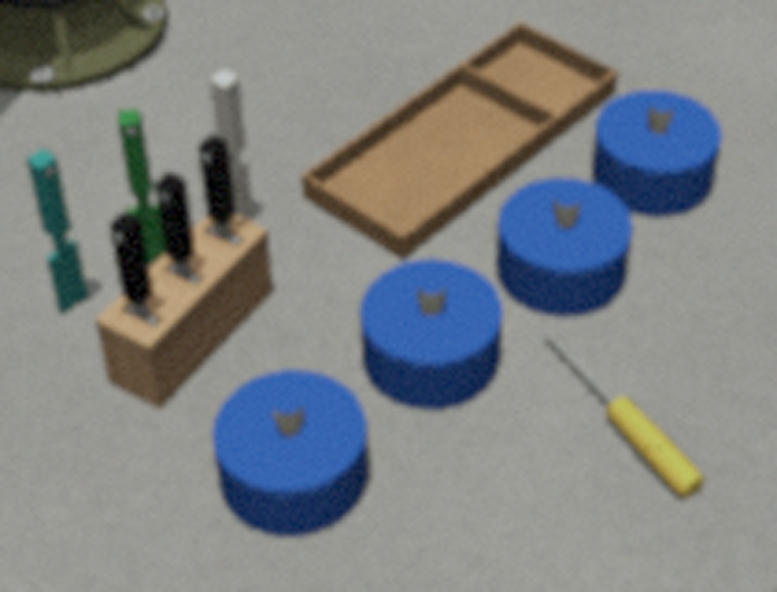

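View pics/side0z.png

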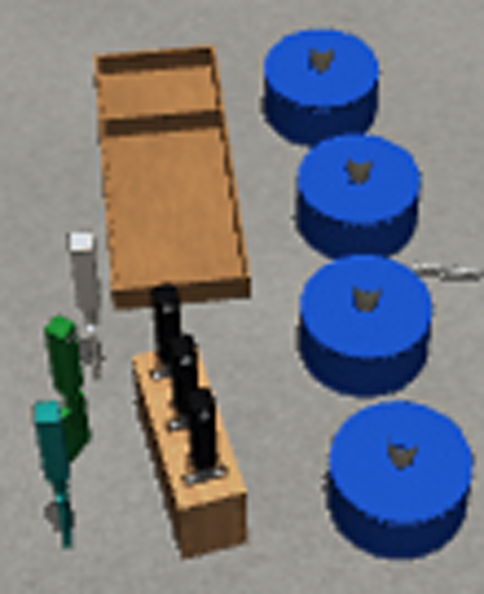

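```bash
python3 - <<'E'
from h import *
C={n:r.calibration(n) for n in ["scene","side"]}
for n in C:
    c=C[n]
    im=cv2.imread(f"pics/{n}0.png");h=cv2.cvtColor(im,cv2.COLOR_BGR2HSV)
    # top faces: bright blue
    m=cv2.inRange(h,(105,120,165),(125,255,255))
    k,l,s,ce=cv2.connectedComponentsWithStats(m)
    for i in range(1,k):
        if 150<s[i,4]<1500 and s[i,1]>100:
            cn=cv2.findContours((l==i).astype(np.uint8),0,1)[0][0]
            p=np.array([onz(c,*q[0],61)[:2] for q in cn],np.float32)
            cc,rad=cv2.minEnclosingCircle(p)
            print(n,'top',s[i],np.round(cc,1),round(rad,1))
def sc(u,v): return (140+u/3.7,140+v/3.7)
def sd(u,v): return (190+u/4.4,140+v/4.4)
T={'trayA(-x-y)':((305,185),(112,295)),'trayB(+x-y)':((402,247),(250,288)),'trayC(+x+y)':((614,75),(214,50)),'trayD(-x+y)':((520,28),(97,57)),
'h --':((100,322),(180,502)),'h +-':((158,352),(246,488)),'h ++':((268,235),(196,338)),
'sc1top':((124,218),(200,397)),'sc2top':((172,182),(183,343)),'sc3top':((214,144),(165,290)),
'teal':((42,158),(48,410)),'green':((130,117),(62,325)),'white':((225,75),(82,240)),'tealtip':((68,305),(66,540)),'whitetip':((250,213),(97,375))}
for k,(a,b) in T.items():
    a=sc(*a);b=sd(*b); X,e=two(C['scene'],a,C['side'],b); print(k,X.round(0),round(e,1))
E
```

```text
scene top [302 165  32  21 465] [622.7 243.1] 57.0
scene top [275 189  35  24 591] [639.8  81.6] 57.3
scene top [238 211  37  27 717] [624.4 -76.9] 57.4
scene top [198 240  41  32 925] [ 630.4 -244.6] 57.8
side top [250 147  26  17 330] [621.  240.2] 59.0
side top [258 171  28  20 405] [638.3  79.4] 59.3
side top [258 198  30  23 512] [622.9 -79.3] 59.4
side top [265 231  32  28 663] [ 628.8 -246.1] 59.5
trayA(-x-y) [395.  -5.  11.] 0.0
trayB(+x-y) [525.  -8.  13.] 5.3
trayC(+x+y) [516. 319.  22.] 2.6
trayD(-x+y) [391. 318.  21.] 0.8
h -- [ 446. -279.   73.] 2.6
h +- [ 500. -265.   64.] 0.6
h ++ [ 470. -115.   72.] 3.6
sc1top [ 466. -254.  183.] 2.8
sc2top [ 457. -199.  178.] 1.6
sc3top [ 446. -144.  178.] 0.1
teal [ 350. -247.  171.] 1.5
green [ 362. -165.  172.] 1.8
white [379. -75. 173.] 4.5
tealtip [ 348. -253.   -2.] 5.6
whitetip [376. -68.  -9.] 23.0
```

Emit:
step_arm(increments=[[[0,0,0,0,0,0.128,-1],[0,0,0,0,0,0.128,-1],[0,0,0,0,0,0.127,-1],[0.04,-0.034,0,0,0,0,-1],[0.04,-0.034,0,0,0,0,-1],[0.04,-0.034,0,0,0,0,-1],[0.04,-0.034,0,0,0,0,-1],[0.04,-0.034,0,0,0,0,-1],[0.04,-0.034,0,0,0,0,-1],[0.04,-0.034,0,0,0,0,-1],[0.04,-0.034,0,0,0,0,-1],[0.04,-0.034,0,0,0,0,-1],[0,0,0,0,0,0,-1],[0,0,0,0,0,0,-1]]], newtons=40)

```text
clock: 1.9
tool_pos: [593.2, -274.2, 404.1]
ee_rot: [[1.0, -0.0, -0.001], [-0.0, -1.0, -0.0], [-0.001, 0.0, -1.0]]
contact_force: [-0.7, -0.6, 0.6]
width: 85.3
```

```bash
python3 - <<'E'
from h import *
s=r.state();print(s['clock'],s['tool_pos'],s['ee_rot'].round(3),s['qpos'].round(0))
c=r.calibration("wrist");print(-c['R'].T@c['t'],c['R'].round(2))
cv2.imwrite("pics/w1.png",r.read_camera("wrist")[:,:,::-1])
E
```

```text
1.9 [ 593.20148498 -274.15703187  404.14643289] [[ 1.    -0.    -0.001]
 [-0.    -1.    -0.   ]
 [-0.001  0.    -1.   ]] [ 29.  32. -11.  81.   6.  68. -73.]
[ 677.83869792 -274.29694912  374.55401748] [[-0.   -1.   -0.  ]
 [-0.94  0.    0.33]
 [-0.33  0.   -0.94]]
```

View pics/w1.png

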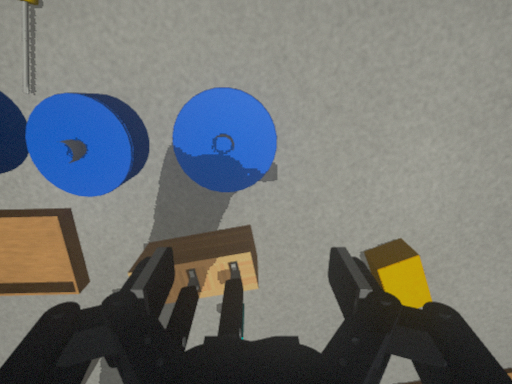

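```bash
python3 - <<'E'
from h import *
c=r.calibration("wrist")
print(onz(c,223,142,91))
im=cv2.imread("pics/w1.png");h=cv2.cvtColor(im,cv2.COLOR_BGR2HSV)
m=cv2.inRange(h,(105,120,30),(125,255,255))
k,l,s,ce=cv2.connectedComponentsWithStats(m)
for i in range(1,k):
    if s[i,4]>800:
        cn=max(cv2.findContours((l==i).astype(np.uint8),0,1)[0],key=len)
        p=np.array([onz(c,*q[0],61)[:2] for q in cn],np.float32)
        print(s[i],cv2.minEnclosingCircle(p))
# holder
print('holder corners',[onz(c,u,v,78).round(0) for u,v in [(258,285),(251,253),]])
print('tray +x-y top',onz(c,88,290,32),onz(c,70,209,32))
print(r.state()['tool_pos'])
E
```

```text
[ 634.61971207 -246.25820176   91.        ]
[ 173   88  104  104 8468] ((629.2905883789062, -244.87451171875), 59.585872650146484)
[    0    92   149   105 11398] ((620.0263671875, -66.49076843261719), 92.6843490600586)
holder corners [array([ 447., -284.,   78.]), array([ 495., -275.,   78.])]
tray +x-y top [402.59184055 -27.15288696  32.        ] [535.6026716  -29.02337166  32.        ]
[ 592.683281   -274.9818781   404.34726049]
```

Emit:
step_arm(increments=[[[0.0185,-0.015,0.05,0,0,0,-1],[0.0185,-0.015,0.05,0,0,0,-1],[0,0,0.032,0,0,0,-0.3],[0,0,0.032,0,0,0,-0.3],[0,0,0,0,0,0,-0.3],[0,0,0,0,0,0,1],[0,0,0,0,0,0,1],[0,0,0,0,0,0,1],[0,0,0,0,0,0,1]]], newtons=40)

```text
clock: 3.08
tool_pos: [630.9, -244.5, 242.8]
ee_rot: [[1.0, -0.001, 0.003], [-0.001, -1.0, -0.002], [0.003, 0.002, -1.0]]
contact_force: [-1.9, -0.9, 7.1]
width: 22.3
```

Emit:
step_arm(increments=[[[0,0,-0.02,0,0,0,1],[0,0,-0.05,0,0,0,1],[0,0,-0.05,0,0,0,1],[0,0,0,0,0,0,1]]])

```text
clock: 3.58
tool_pos: [631.4, -244.0, 366.4]
ee_rot: [[1.0, -0.0, 0.009], [-0.0, -1.0, -0.003], [0.009, 0.003, -1.0]]
contact_force: [0.8, -0.0, -1.0]
width: 22.2
```

```bash
cat > look.py <<'E'
import sys
from h import *
n,name,x0,x1,y0,y1=sys.argv[1],sys.argv[2],*map(int,sys.argv[3:7])
im=r.read_camera(n)[:,:,::-1]; cv2.imwrite(f"pics/{name}_full.png",im); im=im[y0:y1,x0:x1]; k=min(780/(x1-x0),580/(y1-y0))
cv2.imwrite(f"pics/{name}.png",cv2.resize(im,None,fx=k,fy=k,interpolation=cv2.INTER_CUBIC))
s=r.state();print(s['clock'],s['tool_pos'].round(1),s['width'],'k',k)
E
python3 look.py scene s2 140 350 140 300;python3 look.py side d2 190 300 140 275
```

```text
3.625 [ 630.7 -243.8  363.5] 22.774043931330993 k 3.625
3.675 [ 630.3 -243.8  361.4] 22.552804454923802 k 4.296296296296297
```

View pics/s2.png

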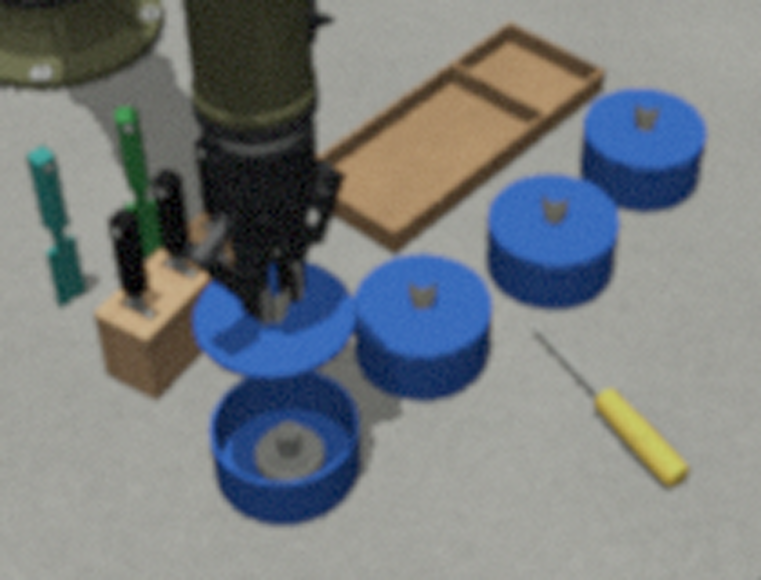

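View pics/d2.png

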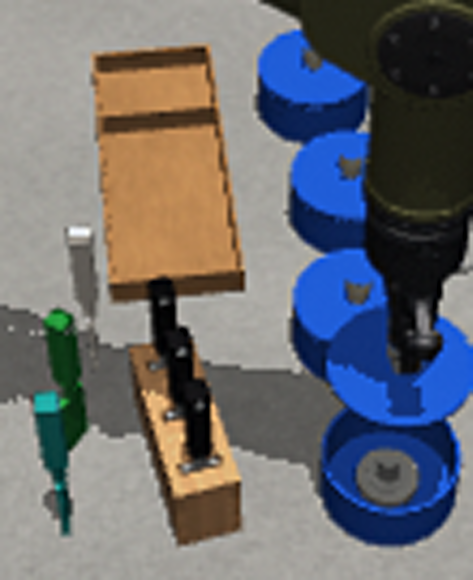

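```bash
python3 - <<'E'
from h import *
C={n:r.calibration(n) for n in ["scene","side"]}
X=two(C['scene'],(140+290/3.625,140+440/3.625),C['side'],(190+389/4.296,140+468/4.296));print(X)
print(onz(C['scene'],140+290/3.625,140+453/3.625,16),onz(C['side'],190+388/4.296,140+477/4.296,16))
E
```

```text
(array([ 630.26928665, -240.68691816,   25.04981254]), np.float64(5.780652728482735))
[ 633.02859557 -242.06921005   16.        ] [ 629.60442601 -247.32371004   16.        ]
```

Emit:
step_arm(increments=[[[0.003,0.052,0,0,0,0,1],[0.003,0.052,0,0,0,0,1],[0.003,0.052,0.02,0,0,0,1],[0,0,0.05,0,0,0,1],[0,0,0.05,0,0,0,1],[0,0,0.025,0,0,0,1],[0,0,0.01,0,0,0,1],[0,0,0.008,0,0,0,1],[0,0,0,0,0,0,1]]])

```text
clock: 4.8
tool_pos: [639.5, -399.9, 197.9]
ee_rot: [[1.0, -0.0, 0.0], [-0.0, -1.0, -0.0], [0.0, 0.0, -1.0]]
contact_force: [0.5, -0.5, -0.8]
width: 22.4
```

Emit:
step_arm(increments=[[[0,0,0.003,0,0,0,1],[0,0,0,0,0,0,-0.3],[0,0,0,0,0,0,-0.3],[0,0,-0.05,0,0,0,-0.3],[0,0,-0.06,0,0,0,-0.3],[0,-0.045,-0.05,0,0,0,-0.3],[0,-0.045,0,0,0,0,-0.3],[0,-0.045,0,0,0,0,-0.3],[0,0,0,0,0,0,-0.3],[0,0,0,0,0,0,-0.3]]])

```text
clock: 6.05
tool_pos: [639.4, -268.5, 351.6]
ee_rot: [[1.0, -0.0, 0.0], [-0.0, -1.0, -0.001], [0.0, 0.001, -1.0]]
contact_force: [0.4, 0.1, -0.1]
width: 55.1
```

```bash
python3 look.py wrist w3 0 512 0 384
```

```text
6.1 [ 639.2 -269.3  351.4] 55.1072189209678 k 1.5104166666666667
```

View pics/w3.png

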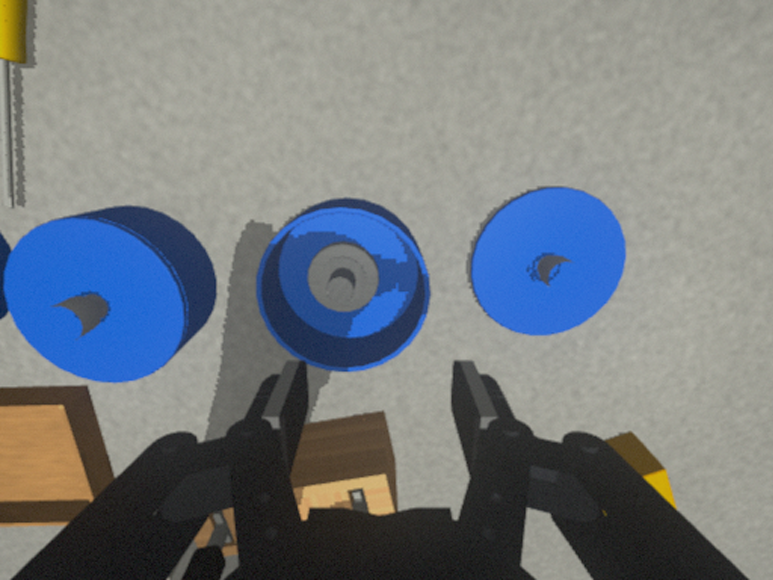

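```bash
python3 - <<'E'
from h import *
c=r.calibration("wrist");k=1.5104
print(onz(c,343/k,277/k,16),onz(c,342/k,292/k,42),'lid',onz(c,548/k,260/k,12), 'tub', onz(c,344/k,287/k,55))
print(r.state()['tool_pos'])
E
```

```text
[ 630.0195152 -241.6151055   16.       ] [ 626.7147428  -242.93087336   42.        ] lid [ 642.27331045 -400.83506149   12.        ] tub [ 634.84586709 -245.64971999   55.        ]
[ 639.24855182 -269.32968878  351.350182  ]
```

Emit:
step_arm(increments=[[[-0.005,-0.014,0.02,0,0,0,0],[-0.005,-0.013,0.04,0,0,0,0],[0,0,0.04,0,0,0,0],[0,0,0.03,0,0,0,0],[0,0,0.02,0,0,0,0],[0,0,0.01,0,0,0,0],[0,0,0,0,0,0,0],[0,0,0,0,0,0,1],[0,0,0,0,0,0,1],[0,0,0,0,0,0,1],[0,0,0,0,0,0,1]]], newtons=60)

```text
clock: 7.48
tool_pos: [629.9, -241.4, 192.4]
ee_rot: [[1.0, -0.0, 0.002], [-0.0, -1.0, -0.001], [0.002, 0.001, -1.0]]
contact_force: [-0.7, -1.4, 6.4]
width: 17.9
```

Emit:
step_arm(increments=[[[0,0,-0.02,0,0,0,1],[0,0,-0.05,0,0,0,1],[0,0,-0.05,0,0,0,1],[-0.013,-0.044,-0.02,0,0,0,1],[-0.013,-0.044,-0.01,0,0,0,1],[-0.013,-0.044,0,0,0,0,1],[-0.013,-0.044,0,0,0,0,1],[-0.013,-0.044,0,0,0,0,1],[-0.013,-0.044,0,0,0,0,1],[-0.013,-0.044,0,0,0,0,1],[-0.013,-0.044,0,0,0,0,1],[-0.013,-0.044,0,0,0,0,1],[-0.013,-0.044,0,0,0,0,1],[0,0,0,0,0,0,1],[0,0,0,0,0,0,1]]])

```text
clock: 9.35
tool_pos: [499.5, 198.8, 341.9]
ee_rot: [[1.0, 0.0, 0.001], [0.0, -1.0, -0.0], [0.001, 0.0, -1.0]]
contact_force: [0.2, -0.1, -1.6]
width: 17.8
```

```bash
python3 look.py wrist w4 0 512 0 384; python3 -c "
from h import *
s=r.state();print(s['ee_rot'].round(3),s['qpos'].round(0))"
```

```text
9.4 [499.8 198.  341.7] 17.82940353706392 k 1.5104166666666667
[[ 1.    -0.001  0.001]
 [-0.001 -1.    -0.001]
 [ 0.001  0.001 -1.   ]] [ -15.   25.  -13.  104.    7.   51. -122.]
```

View pics/w4.png

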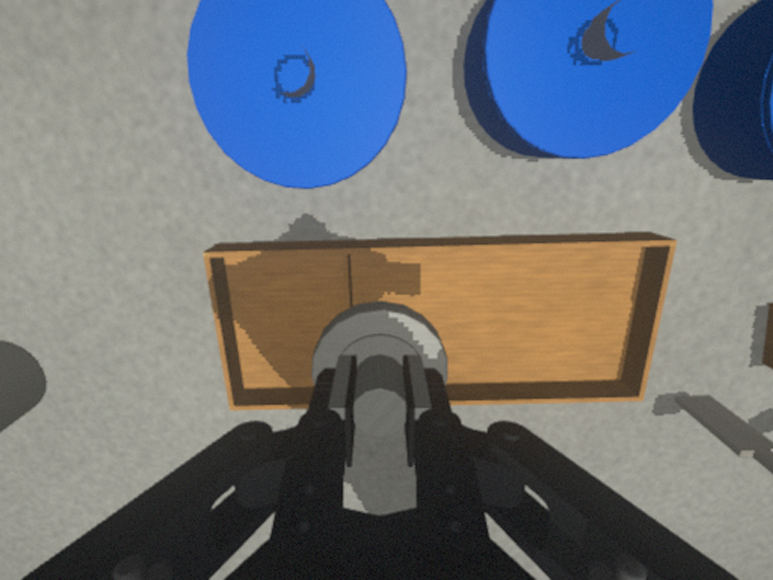

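```bash
python3 - <<'E'
from h import *
c=r.calibration("wrist");k=1.5104
for z in (30,34):
    P=[onz(c,u/k,v/k,z)[:2] for u,v in [(206,250),(674,239),(642,400),(232,409)]]
    print(z,np.round(P,1),'mean',np.mean(P,0), 'len',np.linalg.norm(P[0]-P[1]),np.linalg.norm(P[2]-P[3]),np.linalg.norm(P[1]-P[2]),np.linalg.norm(P[0]-P[3]))
print('divider',onz(c,350/k,255/k,30),onz(c,352/k,303/k,30))
print('lids',onz(c,298/k,75/k,61),r.state()['tool_pos'])
E
```

```text
30 [[517.9 319.2]
 [525.2  -7.1]
 [395.  -11.8]
 [387.1 316.5]] mean [456.30738743 154.19130509] len 326.4480267792172 328.3734841229386 130.34055854611012 130.88565350890173
34 [[518.9 317.5]
 [526.1  -4.2]
 [397.7  -8.8]
 [389.9 314.8]] mean [458.12404337 154.8093318 ] len 321.82165361264083 323.7198236595872 128.4933914226829 129.03076138026003
divider [514.17091931 218.36111855  30.        ] [478.06499187 217.78150521  30.        ]
lids [622.95801631 242.0523413   61.        ] [499.80405121 198.02689651 341.67966921]
```

```bash
python3 - <<'E'
from h import *
c=r.calibration("wrist");k=1.5104
for z in (153.5,165.5): print(onz(c,380/k,302.5/k,z),onz(c,313/k,355/k,z),onz(c,447/k,355/k,z))
E
```

```text
[524.83661616 197.50004038 153.5       ] [500.7132356  226.39976481 153.5       ] [500.62500082 168.6363276  153.5       ]
[529.34623706 197.52277179 165.5       ] [507.0463604  224.23794502 165.5       ] [506.96479535 170.84088809 165.5       ]
```

Emit:
step_arm(increments=[[[-0.0085,-0.036,0,0,0,0,1],[-0.0085,-0.036,0,0,0,0,1],[0,0,0.05,0,0,0,1],[0,0,0.05,0,0,0,1],[0,0,0.03,0,0,0,1],[0,0,0.01,0,0,0,1],[0,0,0,0,0,0,1],[0,0,0,0,0,0,1]]])

```text
clock: 10.4
tool_pos: [483.3, 271.0, 202.5]
ee_rot: [[1.0, -0.001, 0.002], [-0.001, -1.0, 0.001], [0.002, -0.001, -1.0]]
contact_force: [-0.4, 0.3, -0.3]
width: 17.9
```

Emit:
step_arm(increments=[[[0,0,0.006,0,0,0,1],[0,0,0.004,0,0,0,1],[0,0,0,0,0,0,1],[0,0,0,0,0,0,0.1],[0,0,0,0,0,0,0.1],[0,0,-0.01,0,0,0,0.1],[0,0,-0.05,0,0,0,0.1],[0,0,-0.05,0,0,0,-0.3],[0,0,-0.03,0,0,0,-0.3],[0,0,0,0,0,0,-0.3]]])

```text
clock: 11.65
tool_pos: [483.1, 271.3, 334.2]
ee_rot: [[1.0, -0.0, 0.005], [-0.0, -1.0, 0.003], [0.005, -0.003, -1.0]]
contact_force: [-0.9, 0.5, -0.3]
width: 55.7
```

```bash
python3 look.py wrist w5 0 512 0 384; python3 look.py scene s5 140 350 140 300
```

```text
11.7 [482.7 271.  332.5] 55.57754855679529 k 1.5104166666666667
11.75 [482.4 270.8 331.3] 55.320604749208215 k 3.625
```

View pics/w5.png

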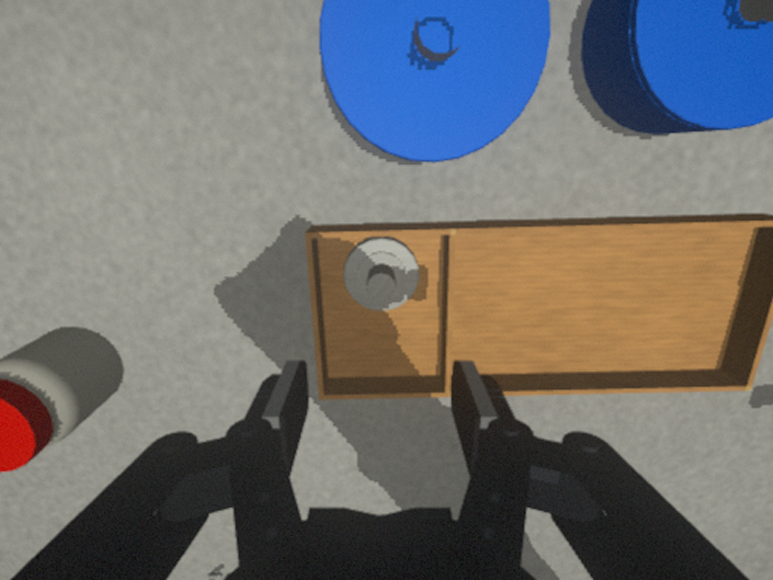

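View pics/s5.png

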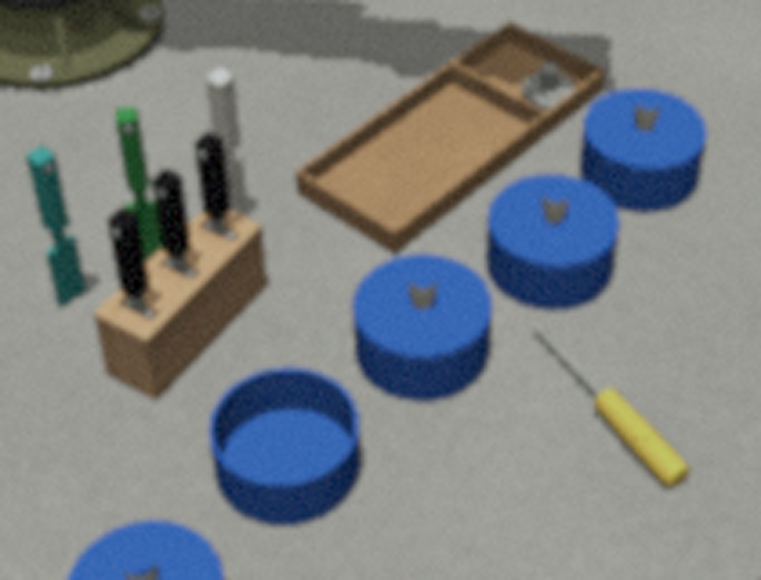

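Emit:
step_arm(increments=[[[0.035,0.007,0,0,0,0,-0.3],[0.035,0.007,0,0,0,0,-0.3],[0.035,0.007,0,0,0,0,-0.3],[0.035,0.008,0.02,0,0,0,-0.3],[0,0,0.035,0,0,0,-0.3],[0,0,0.033,0,0,0,-0.3],[0,0,0,0,0,0,-0.3],[0,0,0,0,0,0,-0.3],[0,0,0,0,0,0,1],[0,0,0,0,0,0,1],[0,0,0,0,0,0,1],[0,0,0,0,0,0,1]]], newtons=40)

```text
clock: 13.25
tool_pos: [622.9, 242.2, 244.7]
ee_rot: [[1.0, -0.0, 0.002], [-0.0, -1.0, 0.001], [0.002, -0.001, -1.0]]
contact_force: [-0.5, -0.2, 6.6]
width: 22.3
```

Emit:
step_arm(increments=[[[0,0,-0.02,0,0,0,1],[0,0,-0.05,0,0,0,1],[0,0,-0.05,0,0,0,1],[0,0,0,0,0,0,1],[0,0,0,0,0,0,1]]])

```text
clock: 13.88
tool_pos: [622.3, 241.7, 362.8]
ee_rot: [[1.0, -0.0, -0.0], [-0.0, -1.0, -0.0], [-0.0, 0.0, -1.0]]
contact_force: [-0.4, -0.5, -0.6]
width: 22.7
```

```bash
python3 look.py scene s6 140 350 140 300;python3 look.py side d6 190 300 140 275
```

```text
13.925 [622.2 241.7 362. ] 22.45860237543701 k 3.625
13.975 [622.2 241.6 361.6] 22.58580901277158 k 4.296296296296297
```

View pics/s6.png

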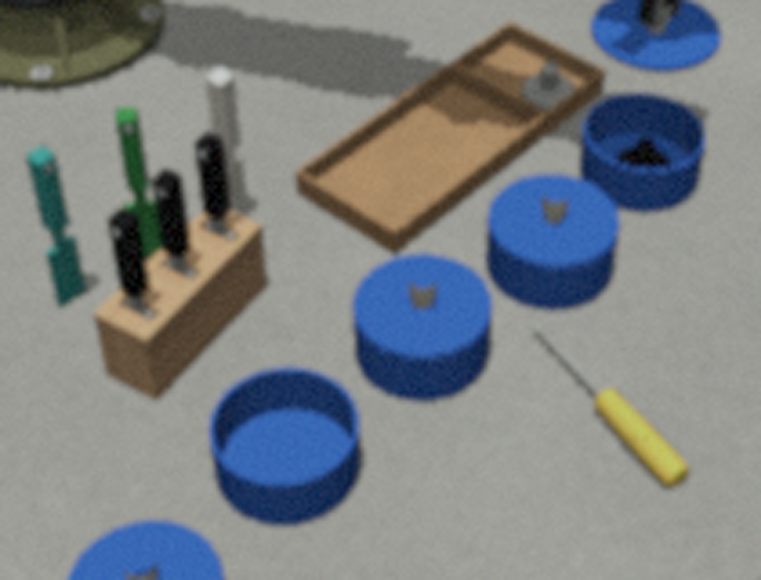

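View pics/d6.png

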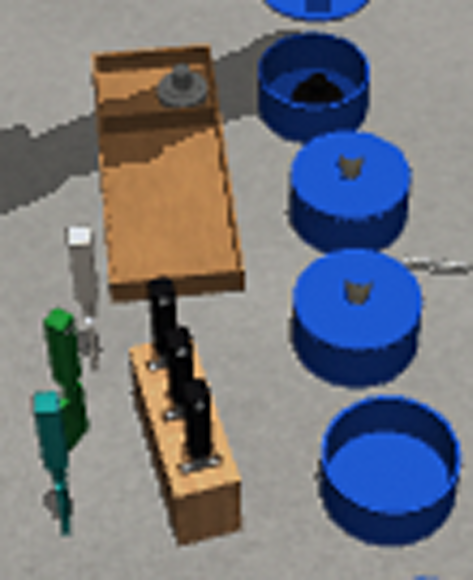

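Emit:
step_arm(increments=[[[0,0,0.05,0,0,0,1],[0,0,0.04,0,0,0,1],[0,0,0.015,0,0,0,1],[0,0,0.008,0,0,0,1],[0,0,0.005,0,0,0,1],[0,0,0,0,0,0,1]]])

```text
clock: 14.72
tool_pos: [622.9, 242.1, 245.9]
ee_rot: [[1.0, -0.0, 0.001], [-0.0, -1.0, 0.0], [0.001, -0.0, -1.0]]
contact_force: [-0.4, 0.6, -0.4]
width: 22.5
```

Emit:
step_arm(increments=[[[0,0,0.002,0,0,0,1],[0,0,0,0,0,0,-0.3],[0,0,0,0,0,0,-0.3],[0,0,-0.05,0,0,0,-0.3],[0,0,-0.03,0,0,0,-0.3],[0.0042,0.0405,0,0,0,0,-0.3],[0.0042,0.0405,0,0,0,0,-0.3],[0.0042,0.0405,0,0,0,0,-0.3],[0.0042,0.0405,0,0,0,0,-0.3],[0,0,0,0,0,0,-0.3],[0,0,0.04,0,0,0,-0.3],[0,0,0.039,0,0,0,-0.3],[0,0,0,0,0,0,-0.3],[0,0,0,0,0,0,1],[0,0,0,0,0,0,1],[0,0,0,0,0,0,1],[0,0,0,0,0,0,1]]])

```text
clock: 16.85
tool_pos: [640.0, 80.4, 246.3]
ee_rot: [[1.0, -0.0, 0.004], [-0.0, -1.0, 0.001], [0.004, -0.001, -1.0]]
contact_force: [-0.8, 1.2, 7.5]
width: 22.1
```

Emit:
step_arm(increments=[[[0,0,-0.02,0,0,0,1],[0,0,-0.05,0,0,0,1],[0,0,-0.05,0,0,0,1],[0,0,0,0,0,0,1],[0,0,0,0,0,0,1]]])

```text
clock: 17.48
tool_pos: [639.0, 79.8, 364.2]
ee_rot: [[1.0, -0.0, 0.0], [-0.0, -1.0, -0.0], [0.0, 0.0, -1.0]]
contact_force: [-0.8, 0.2, -1.7]
width: 22.5
```

```bash
python3 look.py scene s7 140 350 140 300;python3 look.py side d7 190 300 140 275
```

```text
17.525 [638.9  79.7 363.4] 22.343365922813984 k 3.625
17.575 [638.9  79.8 362.9] 22.364369471128185 k 4.296296296296297
```

View pics/s7.png

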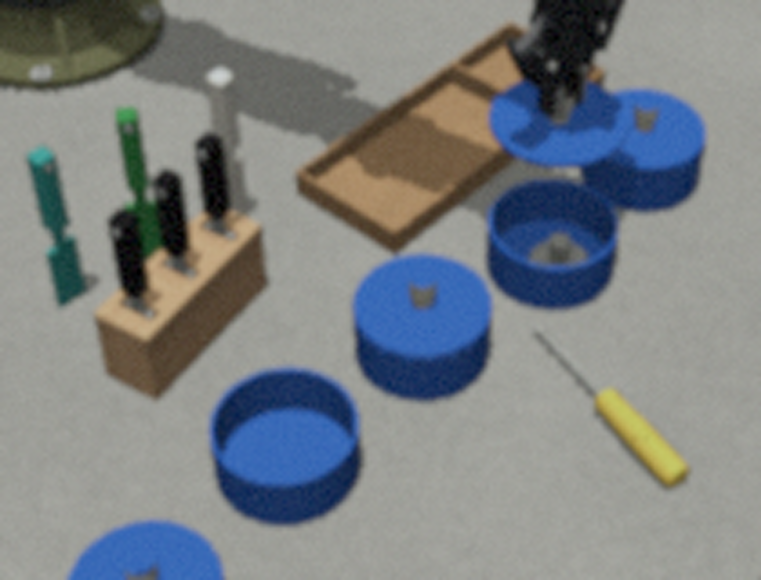

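View pics/d7.png

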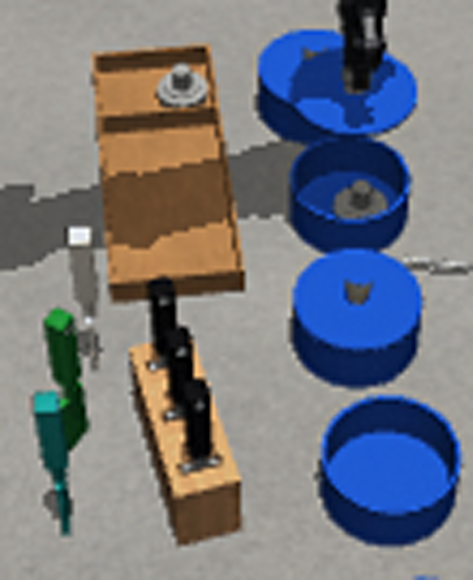

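Emit:
step_arm(increments=[[[-0.0012,0.0406,0,0,0,0,1],[-0.0012,0.0406,0,0,0,0,1],[-0.0012,0.0406,0,0,0,0,1],[-0.0012,0.0406,0,0,0,0,1],[-0.0012,0.0406,0,0,0,0,1],[-0.0012,0.0406,0,0,0,0,1],[-0.0012,0.0406,0,0,0,0,1],[-0.0012,0.0406,0,0,0,0,1],[0,0,0.04,0,0,0,1],[0,0,0.04,0,0,0,1],[0,0,0.015,0,0,0,1],[0,0,0,0,0,0,1],[0,0,0,0,0,0,1]]])

```text
clock: 19.2
tool_pos: [630.3, -244.8, 270.6]
ee_rot: [[1.0, 0.0, 0.002], [0.0, -1.0, -0.001], [0.002, 0.001, -1.0]]
contact_force: [-0.2, -0.4, -1.9]
width: 22.6
```

Emit:
step_arm(increments=[[[-0.001,0,0.012,0,0,0,1],[0,0,0.008,0,0,0,1],[0,0,0.004,0,0,0,1],[0,0,0,0,0,0,1]]])

```text
clock: 19.7
tool_pos: [628.3, -244.7, 246.3]
ee_rot: [[1.0, -0.0, -0.0], [-0.0, -1.0, -0.0], [-0.0, 0.0, -1.0]]
contact_force: [-5.5, 1.8, 9.5]
width: 22.2
```

```bash
python3 - <<'E'
from h import *
C={n:r.calibration(n) for n in ["scene","side"]}
print(two(C['scene'],(140+559/3.625,140+238/3.625),C['side'],(190+361/4.296,140+187/4.296)))
E
```

```text
(array([650.78601674,  78.78894803,  40.33034642]), np.float64(4.287647294762746))
```

Emit:
step_arm(increments=[[[0,0,0,0,0,0,-0.3],[0,0,0,0,0,0,-0.3],[0,0,-0.05,0,0,0,-0.3],[0,0,-0.055,0,0,0,-0.3],[0.0012,-0.0406,0,0,0,0,-0.3],[0.0012,-0.0406,0,0,0,0,-0.3],[0.0012,-0.0406,0,0,0,0,-0.3],[0.0012,-0.0406,0,0,0,0,-0.3],[0.0012,-0.0406,0,0,0,0,-0.3],[0.0012,-0.0406,0,0,0,0,-0.3],[0.0012,-0.0406,0,0,0,0,-0.3],[0,0,0,0,0,0,-0.3],[0,0,0,0,0,0,-0.3]]])

```text
clock: 21.32
tool_pos: [637.2, 38.8, 349.9]
ee_rot: [[1.0, -0.0, -0.0], [-0.0, -1.0, -0.001], [-0.0, 0.001, -1.0]]
contact_force: [-0.1, 0.0, -0.5]
width: 55.5
```

```bash
python3 look.py wrist w8 0 512 0 384; python3 look.py scene s8 140 350 140 300
```

```text
21.375 [637.3  38.  349.9] 55.36578747068409 k 1.5104166666666667
21.425 [637.3  37.7 350. ] 55.66804411132268 k 3.625
```

View pics/w8.png

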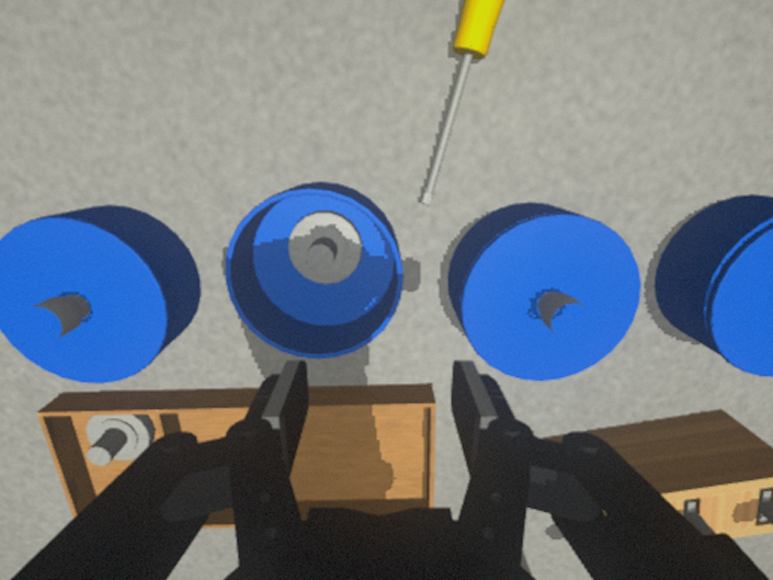

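View pics/s8.png

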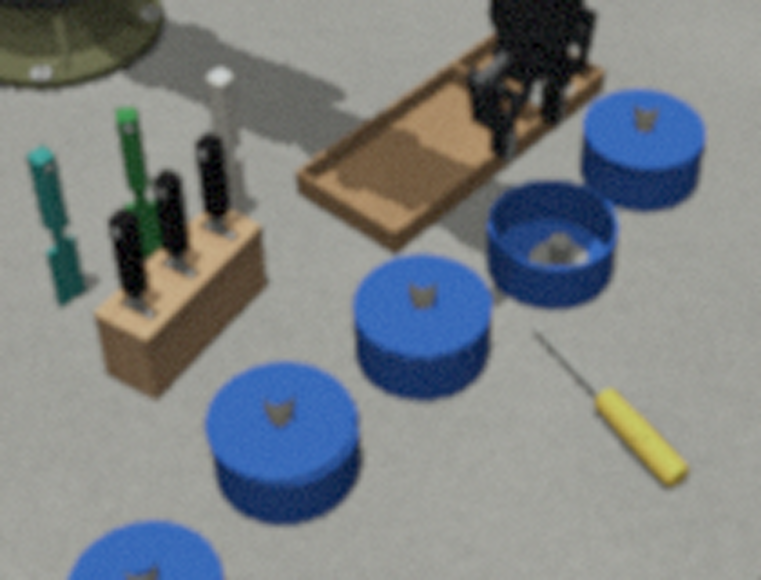

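```bash
python3 - <<'E'
from h import *
c=r.calibration("wrist");k=1.5104
print(onz(c,325/k,247/k,16),onz(c,321/k,258/k,42),r.state()['tool_pos'])
C=r.calibration('scene')
im=cv2.imread("pics/s8_full.png");h=cv2.cvtColor(im,cv2.COLOR_BGR2HSV)
m=cv2.inRange(h,(105,120,165),(125,255,255))
k,l,s,ce=cv2.connectedComponentsWithStats(m)
for i in range(1,k):
    if 150<s[i,4]<1500 and s[i,1]>100:
        cn=cv2.findContours((l==i).astype(np.uint8),0,1)[0][0]
        p=np.array([onz(C,*q[0],61)[:2] for q in cn],np.float32)
        cc,rad=cv2.minEnclosingCircle(p)
        print('top',s[i],np.round(cc,1),round(rad,1))
E
```

```text
[652.09321147  78.22735038  16.        ] [650.25054835  77.87991822  42.        ] [637.27157367  37.71571742 349.97387029]
top [301 165  33  21 491] [623.2 240.7] 57.3
top [238 211  38  27 738] [625.9 -77.5] 58.1
top [197 240  41  32 952] [ 628.8 -245.3] 58.8
top [ 158  284   43   37 1160] [ 668.6 -417.7] 55.3
```

Emit:
step_arm(increments=[[[0.007,-0.02,0.02,0,0,0,0],[0.0065,-0.02,0.04,0,0,0,0],[0,0,0.04,0,0,0,0],[0,0,0.03,0,0,0,0],[0,0,0.018,0,0,0,0],[0,0,0.01,0,0,0,0],[0,0,0,0,0,0,0],[0,0,0,0,0,0,1],[0,0,0,0,0,0,1],[0,0,0,0,0,0,1],[0,0,0,0,0,0,1]]], newtons=60)

```text
clock: 22.8
tool_pos: [651.2, 79.4, 193.6]
ee_rot: [[1.0, -0.0, 0.002], [-0.0, -1.0, 0.0], [0.002, -0.0, -1.0]]
contact_force: [-0.7, -0.6, 6.8]
width: 18.0
```

Emit:
step_arm(increments=[[[0,0,-0.02,0,0,0,1],[0,0,-0.05,0,0,0,1],[0,0,-0.05,0,0,0,1],[-0.0284,-0.0238,-0.02,0,0,0,1],[-0.0284,-0.0238,-0.01,0,0,0,1],[-0.0284,-0.0238,0,0,0,0,1],[-0.0284,-0.0238,0,0,0,0,1],[-0.0284,-0.0238,0,0,0,0,1],[-0.0284,-0.0238,0,0,0,0,1],[-0.0284,-0.0238,0,0,0,0,1],[-0.0284,-0.0238,0,0,0,0,1],[0,0,0,0,0,0,1],[0,0,0,0,0,0,1],[0,0,0,0,0,0,1]]])

```text
clock: 24.55
tool_pos: [424.3, 268.9, 342.1]
ee_rot: [[1.0, -0.002, 0.0], [-0.002, -1.0, -0.0], [0.0, 0.0, -1.0]]
contact_force: [-0.1, 0.5, -1.1]
width: 18.1
```

```bash
python3 look.py wrist w9 0 512 0 384
```

```text
24.6 [424.3 269.  342.1] 18.230464883279648 k 1.5104166666666667
```

View pics/w9.png

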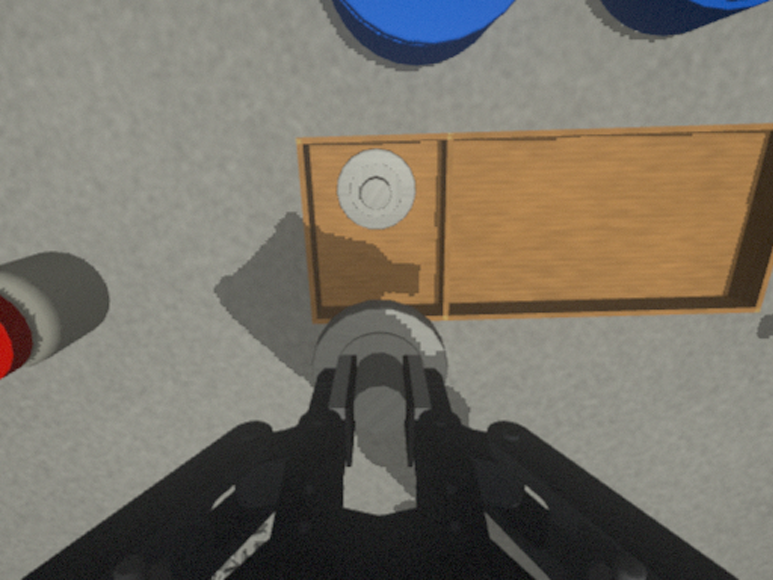

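```bash
python3 - <<'E'
from h import *
c=r.calibration("wrist");k=1.5104
print('held front',onz(c,380/k,301/k,165)); print('boss1',onz(c,376/k,188/k,16),onz(c,376/k,150/k,16),onz(c,376/k,230/k,16))
print('floor edges: +x wall floor',onz(c,375/k,147/k,4),'-x wall rim inner',onz(c,316/k,319/k,30),onz(c,442/k,316/k,30),'outer +x rim',onz(c,299/k,139/k,30),onz(c,442/k,136/k,30))
E
```

```text
held front [454.04492764 268.48047789 165.        ]
boss1 [483.19030607 270.96534714  16.        ] [508.41091635 270.84434689  16.        ] [453.53485496 271.1076243   16.        ]
floor edges: +x wall floor [510.39783384 271.63063969   4.        ] -x wall rim inner [389.63649455 315.94491915  30.        ] [391.83758021 222.33439121  30.        ] outer +x rim [515.25694052 320.31609704  30.        ] [516.84889181 228.27874289  30.        ]
```

Emit:
step_arm(increments=[[[-0.003,-0.001,0.05,0,0,0,1],[0,0,0.05,0,0,0,1],[0,0,0.02,0,0,0,1],[0,0,0.01,0,0,0,1],[0,0,0.005,0,0,0,1],[0,0,0.005,0,0,0,1],[0,0,0,0,0,0,1]]])

```text
clock: 25.48
tool_pos: [421.8, 270.9, 202.4]
ee_rot: [[1.0, -0.001, 0.003], [-0.001, -1.0, 0.002], [0.003, -0.002, -1.0]]
contact_force: [5.4, 1.0, -3.3]
width: 17.9
```

Emit:
step_arm(increments=[[[0.001,0,0.003,0,0,0,1],[0,0,0.003,0,0,0,1],[0,0,0,0,0,0,1]]])

```text
clock: 25.85
tool_pos: [422.2, 270.9, 196.2]
ee_rot: [[1.0, -0.001, 0.001], [-0.001, -1.0, 0.001], [0.001, -0.001, -1.0]]
contact_force: [4.7, 0.5, -1.0]
width: 17.7
```

Emit:
step_arm(increments=[[[0.0015,0,0.002,0,0,0,1],[0,0,0.001,0,0,0,1],[0,0,0,0,0,0,1],[0,0,0,0,0,0,0.1],[0,0,0,0,0,0,0.1],[0,0,-0.01,0,0,0,0.1],[0,0,-0.05,0,0,0,0.1],[0,0,-0.05,0,0,0,-0.3],[0,0,-0.04,0,0,0,-0.3],[0.05,0,-0.02,0,0,0,-0.3],[0,0,0,0,0,0,-0.3]]])

```text
clock: 27.22
tool_pos: [475.9, 270.0, 365.3]
ee_rot: [[1.0, -0.004, 0.005], [-0.004, -1.0, 0.002], [0.005, -0.002, -1.0]]
contact_force: [0.3, 0.1, 0.2]
width: 55.3
```

```bash
python3 look.py wrist w10 0 512 0 384; python3 look.py scene s10 140 350 140 300
```

```text
27.275 [474.  270.2 363.9] 55.59564272737641 k 1.5104166666666667
27.325 [472.8 270.5 363.2] 55.664435250782574 k 3.625
```

View pics/w10.png

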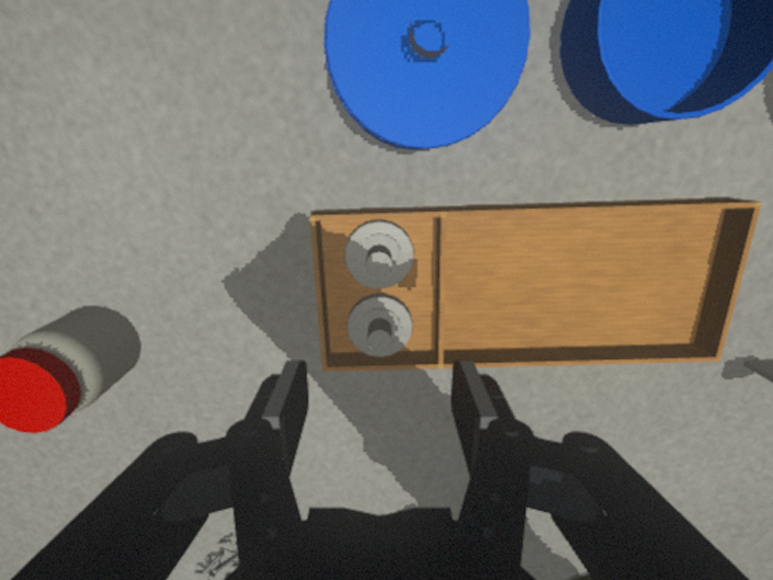

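View pics/s10.png

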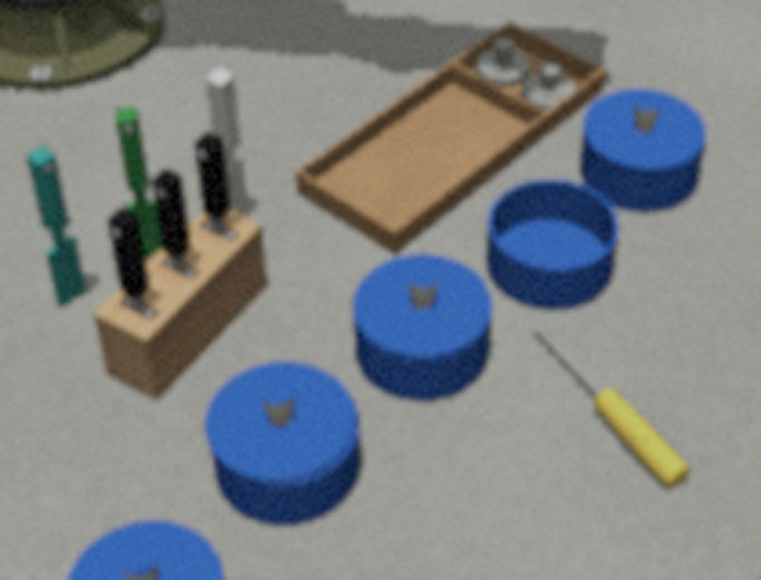

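Emit:
step_arm(increments=[[[0,0.02,-0.03,0,0,0,-0.3],[0,0.05,-0.03,0,0,0,-0.3],[0,0.05,0,0,0,0,-0.3],[0,0.05,0,0,0,0,-0.3],[0,0.05,0,0,0,0,-0.3],[0,0.05,0,0,0,0,-0.3],[0,0.05,0,0,0,0,-0.3],[0,0.05,0,0,0,0,-0.3],[0,0.05,0,0,0,0,-0.3],[0,0.05,0,0,0,0,-0.3],[0,0.05,0,0,0,0,-0.3],[0,0.05,0,0,0,0,-0.3],[0,0.05,0,0,0,0,-0.3],[0,0.05,0,0,0,0,-0.3],[0,0,0,0,0,0,-0.3]]])

```text
clock: 29.2
tool_pos: [471.1, -402.4, 421.5]
ee_rot: [[1.0, -0.005, -0.003], [-0.005, -1.0, 0.0], [-0.003, -0.0, -1.0]]
contact_force: [-0.8, -0.2, -0.6]
width: 55.4
```

Emit:
step_arm(increments=[[[0,0,0,0,0,-0.1745,-0.3],[0,0,0,0,0,-0.1745,-0.3],[0,0,0,0,0,-0.1745,-0.3],[0,0,0,0,0,-0.1745,-0.3],[0,0,0,0,0,-0.1745,-0.3],[0,0,0,0,0,-0.1745,-0.3],[0,0,0,0,0,-0.1745,-0.3],[0,0,0,0,0,-0.1745,-0.3],[0,0,0,0,0,-0.1745,-0.3],[0,0,0,0,0,-0.1745,-0.3],[0,0,0,0,0,0,-0.3],[0,0,0,0,0,0,-0.3]]])

```text
clock: 30.7
tool_pos: [472.9, -398.3, 423.0]
ee_rot: [[-0.171, 0.985, -0.001], [0.985, 0.171, 0.001], [0.001, -0.0, -1.0]]
contact_force: [-0.8, -0.5, 0.0]
width: 55.5
```

```bash
python3 look.py wrist w11 0 512 0 384; python3 look.py side d11 180 300 140 310;python3 -c "
from h import *
s=r.state();print(s['ee_rot'].round(3),s['qpos'].round(0))"
```

```text
30.75 [ 472.9 -398.5  423.1] 55.47161246033248 k 1.5104166666666667
30.8 [ 472.9 -398.7  423.1] 55.84335954783035 k 3.411764705882353
[[-0.171  0.985 -0.   ]
 [ 0.985  0.171  0.   ]
 [ 0.    -0.    -1.   ]] [ 55.  29. -28.  85.  14.  69.  35.]
```

View pics/w11.png

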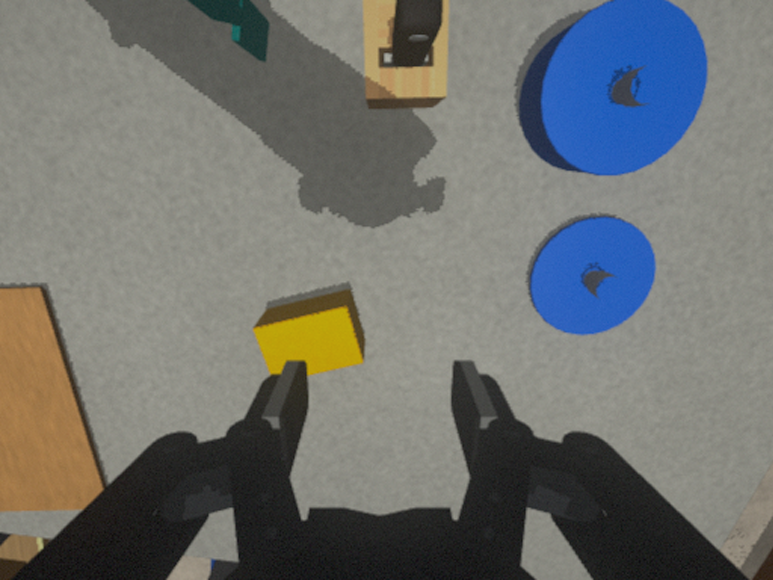

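View pics/d11.png

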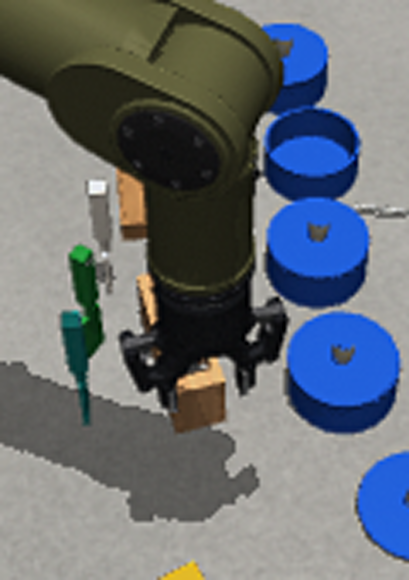

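Emit:
step_arm(increments=[[[0,0,0,0,0.16,0,-0.3],[0,0,0,0,0.16,0,-0.3],[0,0,0,0,0.16,0,-0.3],[0,0,0,0,0.16,0,-0.3],[0,0,0,0,0.16,0,-0.3],[0,0,0,0,0.16,0,-0.3],[0,0,0,0,0,0,-0.3],[0,0,0,0,0,0,-0.3]]])

```text
clock: 31.8
tool_pos: [473.1, -398.9, 423.3]
ee_rot: [[-0.1, 0.985, -0.142], [0.568, 0.173, 0.805], [0.817, -0.0, -0.576]]
contact_force: [0.8, -0.3, -0.6]
width: 55.3
```

```bash
python3 look.py wrist w12 0 512 0 384; python3 look.py side d12 180 300 140 310;python3 -c "
from h import *
s=r.state();print(s['ee_rot'].round(3),s['qpos'].round(0))"
```

```text
31.85 [ 473.1 -398.7  423.7] 55.6165329196907 k 1.5104166666666667
31.9 [ 473.1 -398.6  424. ] 55.336233427475506 k 3.411764705882353
[[-0.1    0.985 -0.142]
 [ 0.568  0.174  0.805]
 [ 0.817  0.    -0.576]] [ 62.  45. -36.  70. -17. 108.  37.]
```

View pics/w12.png

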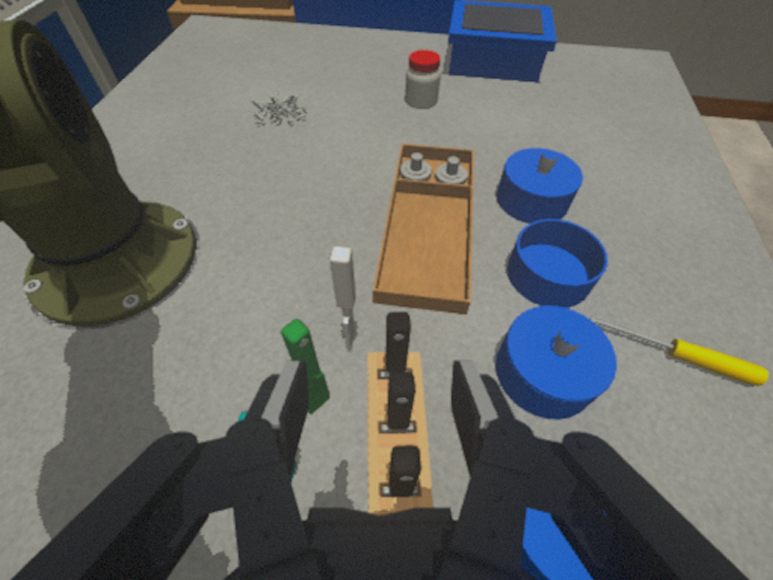

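View pics/d12.png

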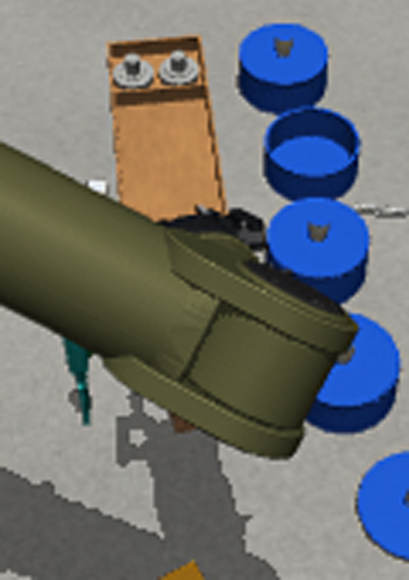

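```bash
python3 - <<'E'
from h import *
c=r.calibration("wrist");k=1.5104; C=r.calibration('scene')
im=cv2.imread("pics/w12_full.png")[190:345,230:310]; cv2.imwrite("pics/w12z.png",cv2.resize(im,None,fx=3.8,fy=3.8,interpolation=cv2.INTER_CUBIC))
for a,b in [((405,450),(124,215)),((401,377),(168,175)),((398,316),(208,138))]:
    print(two(c,(a[0]/k,a[1]/k),C,(140+b[0]/3.625,140+b[1]/3.625)), onz(c,a[0]/k,a[1]/k,183).round(1))
# holder top corners at z=78
for u,v in [(369,353),(421,352),(431,500)]: print(onz(c,u/k,v/k,78).round(1))
# slots
for u,v in [(404,489),(398,427),(395,373)]: print('slot',onz(c,u/k,v/k,78).round(1))
E
```

```text
(array([ 464.51490743, -248.0328551 ,  178.65649701]), np.float64(3.8333689302285174)) [ 465.  -247.3  183. ]
(array([ 454.32533892, -194.79508475,  180.10852832]), np.float64(2.932017913367636)) [ 454.7 -194.5  183. ]
(array([ 444.15857588, -142.3337415 ,  182.01031766]), np.float64(4.275887925453144)) [ 444.3 -140.4  183. ]
[ 414.7 -126.    78. ]
[ 469.7 -115.1   78. ]
[ 494.8 -257.    78. ]
slot [ 470.3 -252.3   78. ]
slot [ 457.1 -199.1   78. ]
slot [ 445.7 -144.1   78. ]
```

View pics/w12z.png

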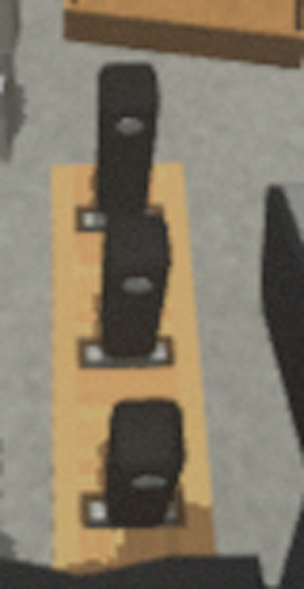

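Emit:
step_arm(increments=[[[-0.0243,0.0067,0.0257,0,0,0,-0.3],[-0.0243,0.0067,0.0257,0,0,0,-0.3],[-0.0243,0.0067,0.0257,0,0,0,-0.3],[0,0,0,0,0,0,-0.3],[0,0,0,0,0,0,-0.3]]])

```text
clock: 32.52
tool_pos: [489.2, -374.9, 321.0]
ee_rot: [[-0.101, 0.985, -0.141], [0.566, 0.173, 0.806], [0.818, 0.001, -0.575]]
contact_force: [1.2, 0.0, 0.8]
width: 55.7
```

```bash
python3 look.py wrist w13 0 512 0 384; python3 look.py scene s13 100 350 110 300;python3 -c "
from h import *
s=r.state();print(s['ee_rot'].round(3),s['qpos'].round(0))"
```

```text
32.575 [ 489.2 -375.   321.2] 55.27830166489367 k 1.5104166666666667
32.625 [ 489.1 -375.1  321.1] 55.48358522696522 k 3.0526315789473686
[[-0.101  0.985 -0.14 ]
 [ 0.567  0.173  0.806]
 [ 0.818  0.002 -0.576]] [ 61.  50. -35.  77. -15.  96.  41.]
```

View pics/w13.png

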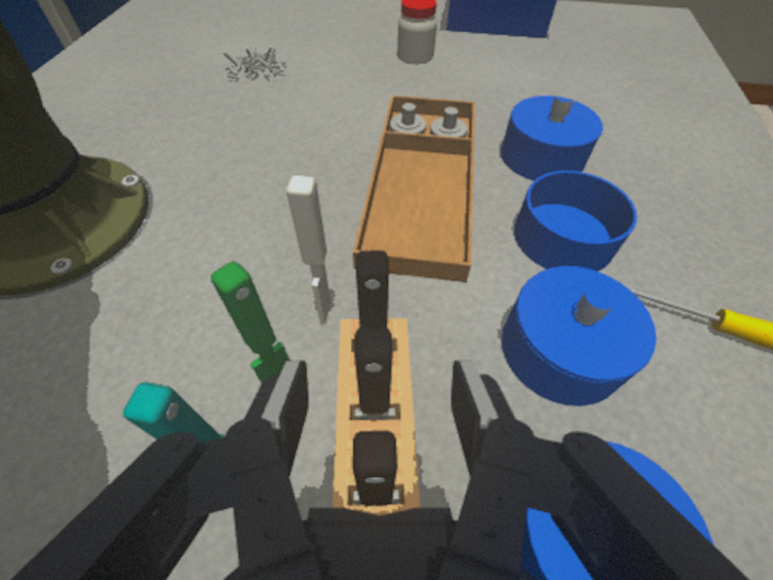

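View pics/s13.png

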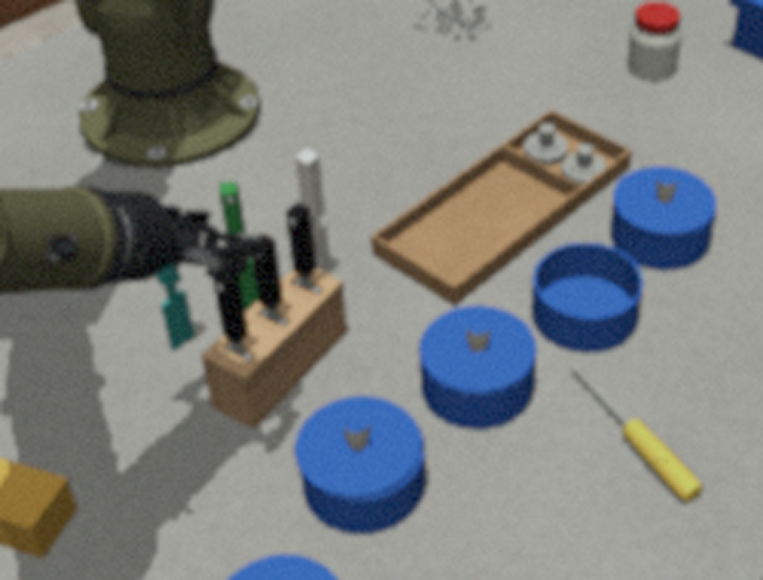

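Emit:
step_arm(increments=[[[-0.024,0,0.017,0,0,0,-0.3],[-0.024,-0.001,0.017,0,0,0,-0.3],[-0.024,0,0.017,0,0,0,-0.3],[0,0,0,0,0,0,-0.3],[0,0,0,0,0,0,-0.3]]])

```text
clock: 33.25
tool_pos: [488.3, -374.7, 232.8]
ee_rot: [[-0.101, 0.985, -0.14], [0.565, 0.173, 0.806], [0.819, 0.002, -0.574]]
contact_force: [0.2, 0.5, 0.6]
width: 55.6
```

```bash
python3 look.py wrist w14 0 512 0 384; python3 look.py scene s14 100 350 110 300
```

```text
33.3 [ 488.4 -374.6  232.9] 55.63781005253852 k 1.5104166666666667
33.35 [ 488.3 -374.6  232.8] 55.387886263703955 k 3.0526315789473686
```

View pics/w14.png

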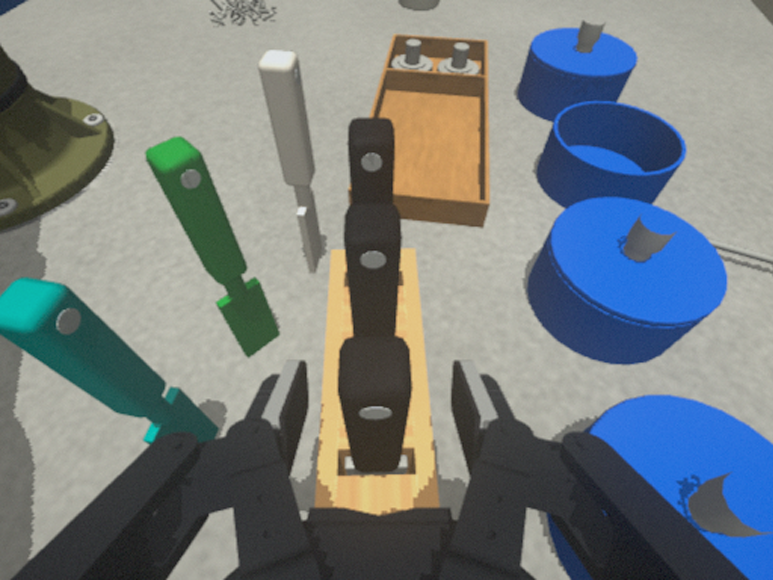

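View pics/s14.png

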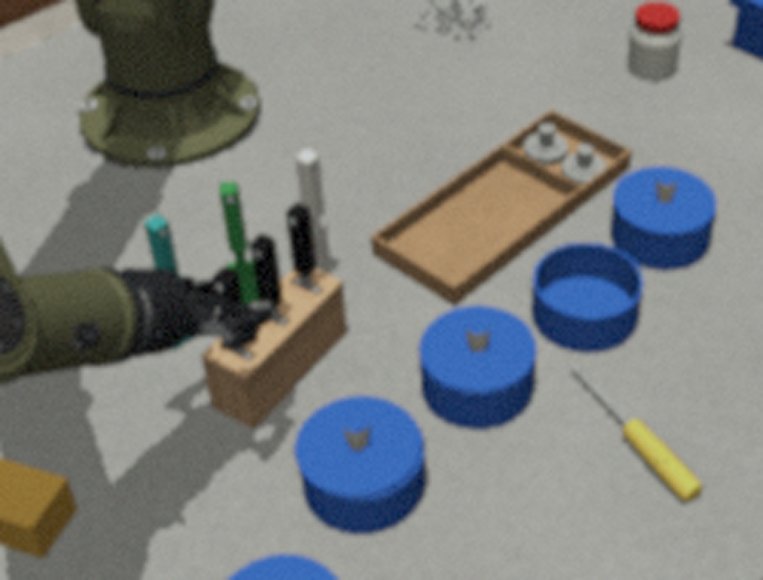

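Emit:
step_arm(increments=[[[0,0,0,0,0,0,1],[0,0,0,0,0,0,1],[0,0,0,0,0,0,1],[0,0,0,0,0,0,1]]], newtons=70)

```text
clock: 33.85
tool_pos: [487.9, -374.5, 231.5]
ee_rot: [[-0.099, 0.985, -0.142], [0.565, 0.173, 0.807], [0.819, 0.0, -0.573]]
contact_force: [-0.6, -2.1, 5.7]
width: 19.0
```

Emit:
step_arm(increments=[[[0.008,0,-0.006,0,0,0,1],[0.016,0,-0.012,0,0,0,1],[0.024,0,-0.017,0,0,0,1],[0.024,0,-0.017,0,0,0,1],[0.024,0,-0.017,0,0,0,1],[0.024,0,-0.017,0,0,0,1],[0,0,0,0,0,0,1],[0,0,0,0,0,0,1]]])

```text
clock: 34.85
tool_pos: [488.0, -375.9, 378.4]
ee_rot: [[-0.099, 0.985, -0.142], [0.565, 0.173, 0.806], [0.819, -0.001, -0.574]]
contact_force: [-0.2, -1.0, -1.6]
width: 19.4
```

```bash
python3 look.py wrist w15 0 512 0 384; python3 look.py scene s15 100 350 80 270
```

```text
34.9 [ 487.9 -376.   377.9] 19.23606454727789 k 1.5104166666666667
34.95 [ 487.9 -376.1  377.7] 19.126297217091757 k 3.0526315789473686
```

View pics/w15.png

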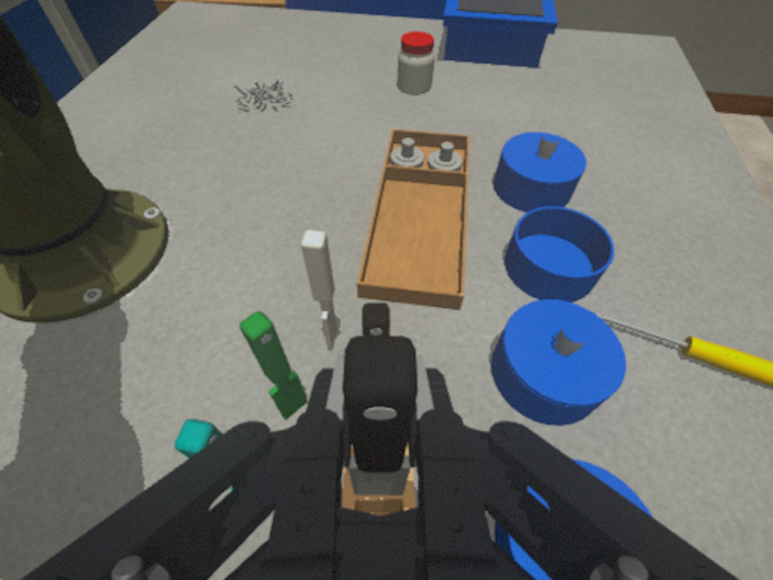

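View pics/s15.png

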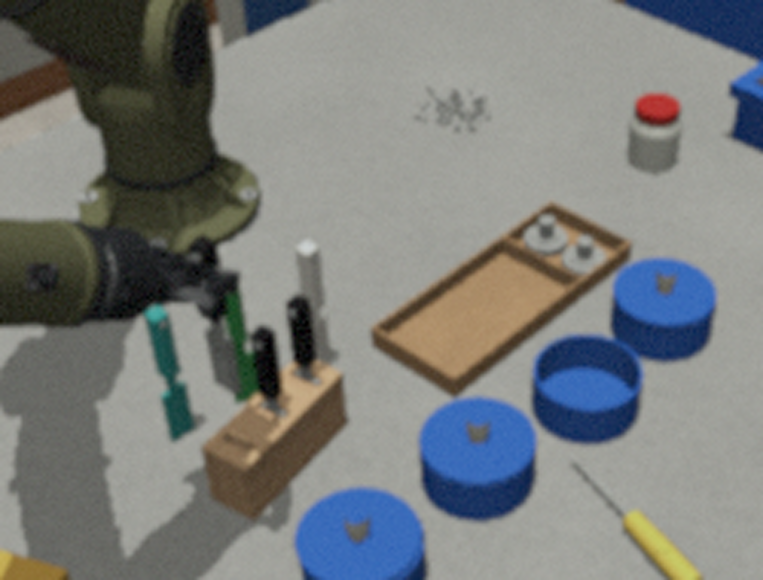

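Emit:
step_arm(increments=[[[0,0,0,0,-0.16,0,1],[0,0,0,0,-0.16,0,1],[0,0,0,0,-0.16,0,1],[0,0,0,0,-0.16,0,1],[0,0,0,0,-0.16,0,1],[0,0,0,0,-0.16,0,1],[0,0,0,0,0,0,1],[0,0,0,0,0,0.15,1],[0,0,0,0,-0.17,0,1],[0,0,0,0,-0.17,0,1],[0,0,0,0,-0.17,0,1],[0,0,0,0,0,0,1],[0,0,0,0,0,0,1]]])

```text
clock: 36.58
tool_pos: [488.1, -376.3, 377.8]
ee_rot: [[-0.02, 1.0, 0.009], [0.875, 0.022, -0.484], [-0.484, -0.002, -0.875]]
contact_force: [0.4, -0.3, -1.1]
width: 19.0
```

```bash
python3 look.py wrist w16 0 512 0 384; python3 look.py scene s16 20 350 80 330;python3 -c "
from h import *
s=r.state();print(s['ee_rot'].round(3),s['qpos'].round(0))"
```

```text
36.625 [ 487.9 -376.8  378. ] 19.250472397495642 k 1.5104166666666667
36.675 [ 487.8 -377.   378.2] 19.07520415502018 k 2.32
[[-0.019  1.     0.01 ]
 [ 0.874  0.021 -0.485]
 [-0.485 -0.001 -0.874]] [ 34.  26.  -8. 100.  41.  48.   1.]
```

View pics/w16.png

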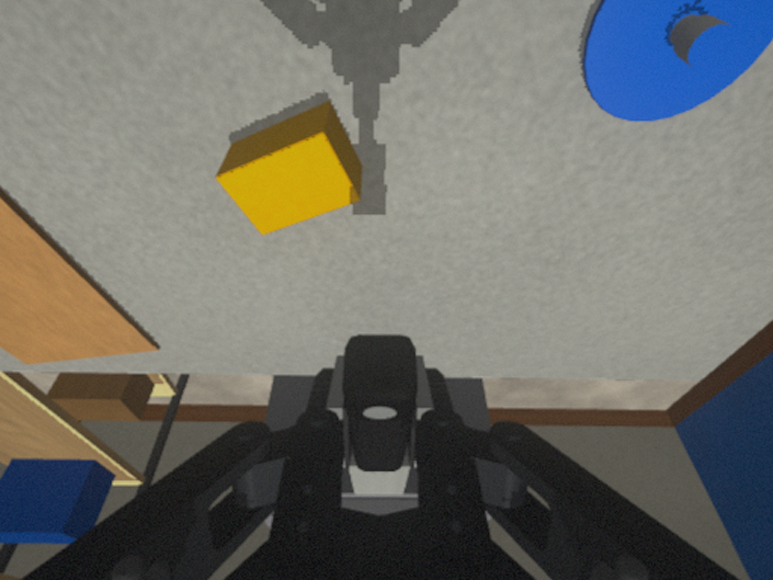

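View pics/s16.png

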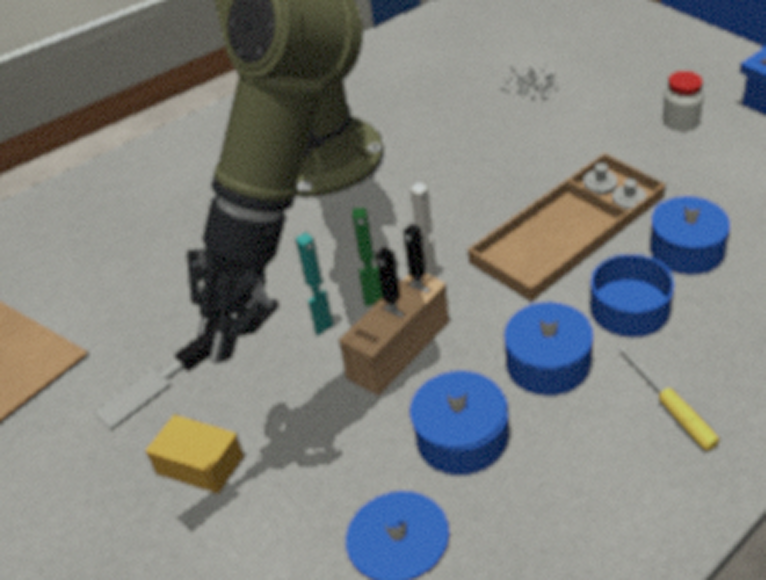

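Emit:
step_arm(increments=[[[0.0219,-0.0022,-0.0122,0,0,0,1],[0.0438,-0.0044,-0.0243,0,0,0,1],[0.0438,-0.0044,-0.0243,0,0,0,1],[0.0438,-0.0044,-0.0243,0,0,0,1],[0.0438,-0.0044,-0.0243,0,0,0,1],[0.0438,-0.0044,-0.0243,0,0,0,1],[0.0438,-0.0044,-0.0243,0,0,0,1],[0.0438,-0.0044,-0.0243,0,0,0,1],[0.0438,-0.0044,-0.0243,0,0,0,1],[0.0438,-0.0044,-0.0243,0,0,0,1],[0.0438,-0.0044,-0.0243,0,0,0,1],[0.0438,-0.0044,-0.0243,0,0,0,1],[0.0219,-0.0022,-0.0122,0,0,0,1],[0,0,0,0,0,0,1],[0,0,0,0,0,0,1]]])

```text
clock: 38.55
tool_pos: [421.5, 222.5, 376.6]
ee_rot: [[-0.02, 1.0, 0.01], [0.872, 0.022, -0.488], [-0.488, -0.001, -0.873]]
contact_force: [-1.1, -0.6, -0.9]
width: 19.2
```

```bash
python3 look.py side d17 180 300 120 290; python3 look.py scene s17 140 350 110 270;python3 -c "
from h import *
s=r.state();print(s['ee_rot'].round(3),s['qpos'].round(0))"
```

```text
38.6 [421.5 222.2 376.6] 19.23737300462903 k 3.411764705882353
38.65 [421.4 222.2 376.7] 19.32473270017154 k 3.625
[[-0.019  1.     0.01 ]
 [ 0.872  0.021 -0.488]
 [-0.489 -0.001 -0.873]] [-23.  24. -24. 106.  30.  77. -59.]
```

View pics/d17.png

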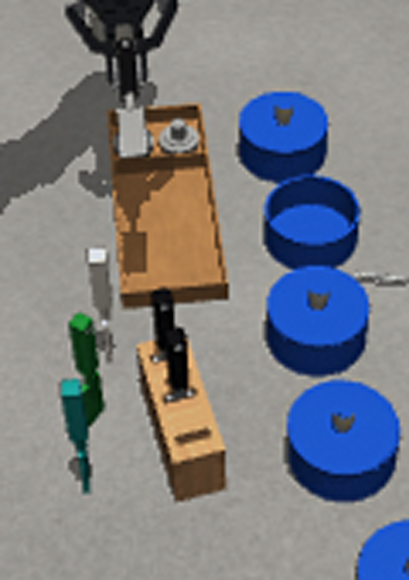

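View pics/s17.png

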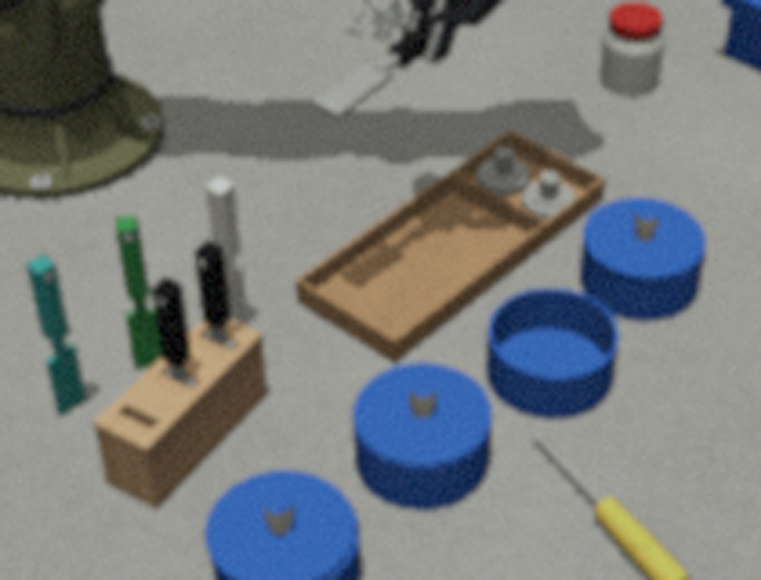

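```bash
python3 - <<'E'
from h import *
C={n:r.calibration(n) for n in ["scene","side"]}
X,e=two(C['scene'],(140+331/3.625,110+106/3.625),C['side'],(180+136/3.412,120+156/3.412));print(X,e)
s=r.state();g=s['tool_pos']+155*s['ee_rot'][:,2];print('grasp',g)
d=np.array([0,0,-140]);print(s['ee_rot'].T@d)
E
```

```text
[427.80222389  16.41623076 229.38510877] 7.110016526176694
grasp [422.97046136 146.50499763 241.43139011]
[6.83905564e+01 7.99083710e-02 1.22158608e+02]
```

Emit:
step_arm(increments=[[[0.011,0,0.0196,0,0,0,1],[0.022,0,0.0393,0,0,0,1],[0.022,0,0.0393,0,0,0,1],[0.022,0,0.0393,0,0,0,1],[0.011,0,0.0196,0,0,0,1],[0.0098,0,0.0175,0,0,0,1],[0.0049,0,0.0087,0,0,0,1],[0,0,0,0,0,0,1],[0,0,0,0,0,0,1]]])

```text
clock: 39.78
tool_pos: [421.2, 223.9, 167.2]
ee_rot: [[-0.02, 1.0, 0.013], [0.873, 0.024, -0.488], [-0.488, 0.001, -0.873]]
contact_force: [0.1, -0.1, -0.7]
width: 19.0
```

```bash
python3 look.py side d18 200 270 120 220; python3 look.py scene s18 190 330 130 240
```

```text
39.825 [421.2 223.9 167.3] 19.263566990715173 k 5.8
39.875 [421.2 224.  167.3] 18.937360433478172 k 5.2727272727272725
```

View pics/d18.png

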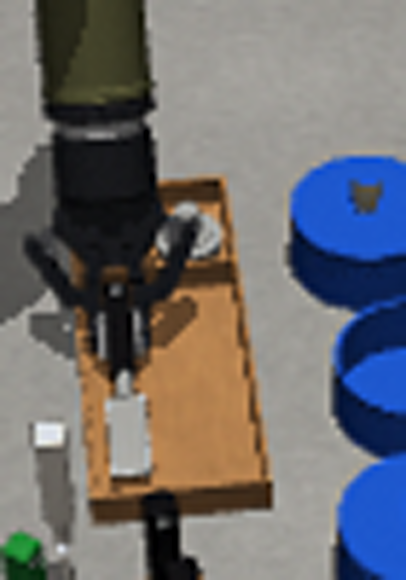

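View pics/s18.png

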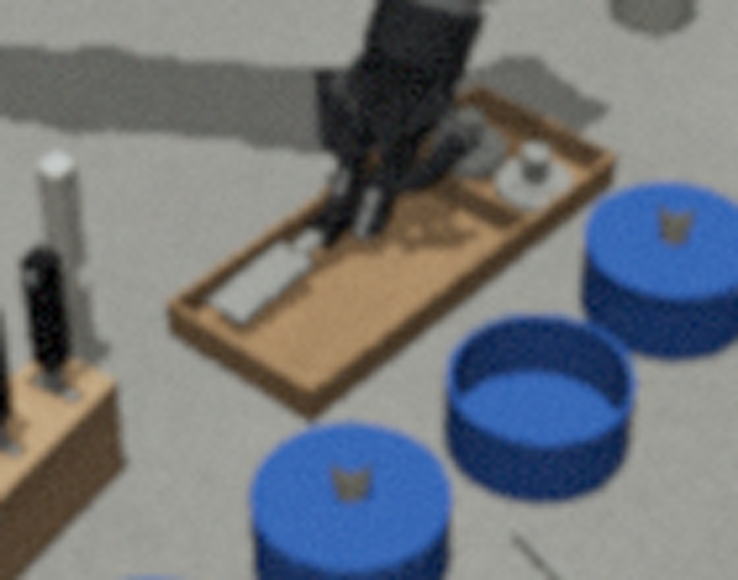

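Emit:
step_arm(increments=[[[0.0029,0,0.0052,0,0,0,1],[0.002,0,0.0035,0,0,0,1],[0,0,0,0,0,0,1]]])

```text
clock: 40.25
tool_pos: [420.9, 224.3, 158.6]
ee_rot: [[-0.02, 1.0, 0.014], [0.872, 0.025, -0.49], [-0.49, 0.003, -0.872]]
contact_force: [-3.6, 4.1, 28.7]
width: 19.3
```

Emit:
step_arm(increments=[[[-0.0012,0,-0.0021,0,0,0,1],[0,0,0,0,0,0,1],[0,0,0,0,0,0,0.3],[0,0,0,0,0,0,0.3],[0,0,0,0,0,0,0.3]]])

```text
clock: 40.88
tool_pos: [421.5, 223.8, 158.9]
ee_rot: [[-0.021, 1.0, 0.012], [0.873, 0.024, -0.488], [-0.488, 0.001, -0.873]]
contact_force: [5.7, -1.3, 2.5]
width: 29.9
```

Emit:
step_arm(increments=[[[0,0,-0.02,0,0,0,0.3],[0,0,-0.05,0,0,0,0.3],[0,0,-0.05,0,0,0,0.3],[0,0,-0.05,0,0,0,-0.3],[0,0,0,0,0,0,-0.3]]])

```text
clock: 41.5
tool_pos: [418.3, 309.2, 309.6]
ee_rot: [[-0.022, 1.0, 0.015], [0.875, 0.026, -0.484], [-0.484, 0.003, -0.875]]
contact_force: [-0.5, 0.1, -1.2]
width: 55.8
```

```bash
python3 look.py side d19 200 270 120 220; python3 look.py scene s19 190 330 130 240; python3 look.py wrist w19 0 512 0 384
```

```text
41.55 [418.4 307.5 307.8] 55.38113112774879 k 5.8
41.6 [418.5 306.5 306.8] 55.41179961928877 k 5.2727272727272725
41.65 [418.6 306.  306.2] 55.74556837731249 k 1.5104166666666667
```

View pics/w19.png

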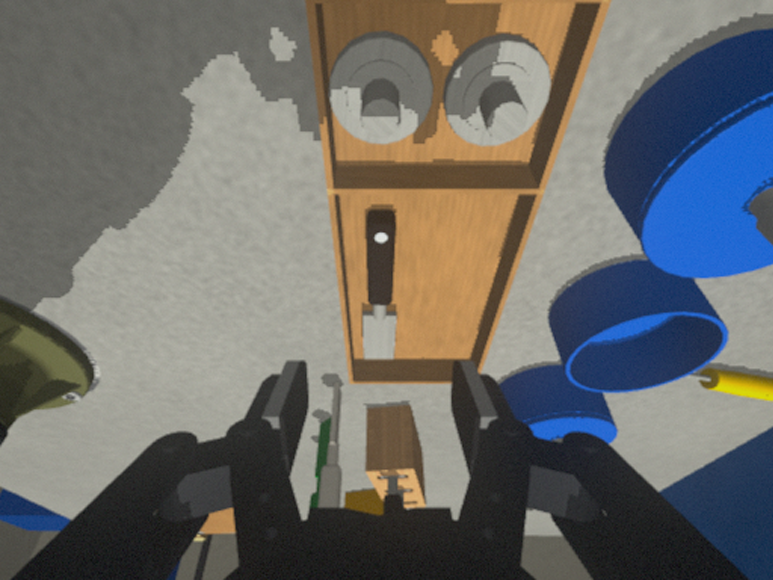

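View pics/s19.png

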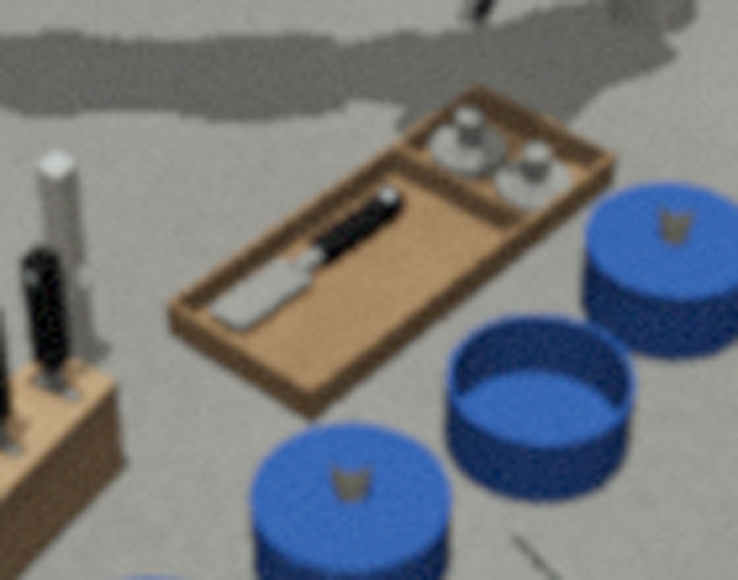

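Emit:
step_arm(increments=[[[0,0,0,0,0.17,0,-0.3],[0,0,0,0,0.17,0,-0.3],[0,0,-0.02,0,0.17,0,-0.3],[-0.0488,0.0035,-0.02,0,0,0,-0.3],[-0.0488,0.0035,-0.02,0,0,0,-0.3],[-0.0488,0.0035,-0.02,0,0,0,-0.3],[-0.0488,0.0035,-0.02,0,0,0,-0.3],[-0.0488,0.0035,-0.02,0,0,0,-0.3],[-0.0488,0.0035,0,0,0,0,-0.3],[-0.0488,0.0035,0,0,0,0,-0.3],[-0.0488,0.0035,0,0,0,0,-0.3],[-0.0488,0.0035,0,0,0,0,-0.3],[-0.0488,0.0035,0,0,0,0,-0.3],[-0.0488,0.0035,0,0,0,0,-0.3],[-0.0488,0.0035,0,0,0,0,-0.3],[-0.0488,0.0035,0,0,0,0,-0.3],[0,0,0,0,0,0,-0.3],[0,0,0,0,0,-0.15,-0.3],[0,0,0,0,0,0,-0.3]]])

```text
clock: 44.02
tool_pos: [479.1, -322.6, 425.5]
ee_rot: [[-0.172, 0.985, -0.002], [0.985, 0.172, 0.002], [0.002, -0.002, -1.0]]
contact_force: [0.2, 0.1, 1.0]
width: 55.7
```

Emit:
step_arm(increments=[[[0,0,0,0,0.16,0,-0.3],[0,0,0,0,0.16,0,-0.3],[0,0,0,0,0.16,0,-0.3],[0,0,0,0,0.16,0,-0.3],[0,0,0,0,0.16,0,-0.3],[0,0,0,0,0.16,0,-0.3],[0,0,0,0,0,0,-0.3],[0,0,0,0,0,0,-0.3]]])

```text
clock: 45.02
tool_pos: [479.7, -322.5, 426.8]
ee_rot: [[-0.098, 0.985, -0.142], [0.567, 0.173, 0.805], [0.817, -0.001, -0.576]]
contact_force: [0.3, 0.1, 0.7]
width: 55.5
```

```bash
python3 look.py wrist w20 0 512 0 384; cat > mv.py <<'E'
import sys
from h import *
# target: handle point H, depth along tool; prints tool-frame shift to reach
s=r.state();R=s['ee_rot'];p=s['tool_pos'];H=np.array(list(map(float,sys.argv[1:4])));D=float(sys.argv[4])
T=H-D*R[:,2]; d=T-p; print('R',R.round(3).tolist(),'q',s['qpos'].round(0));print('TCP',p.round(1),'target',T.round(1),'tool shift',(R.T@d).round(1)); print('world down/mm in tool',(R.T@[0,0,-1]).round(3))
E
python3 mv.py 456 -197 141 160
```

```text
45.075 [ 479.8 -322.3  427.3] 55.192884101677585 k 1.5104166666666667
R [[-0.099, 0.985, -0.142], [0.568, 0.173, 0.805], [0.817, -0.001, -0.576]] q [ 60.  41. -36.  79. -21. 100.  36.]
TCP [ 479.8 -322.3  427.3] target [ 478.7 -325.8  233.2] tool shift [-160.6   -1.5  109.2]
world down/mm in tool [-0.817  0.001  0.576]
```

View pics/w20.png

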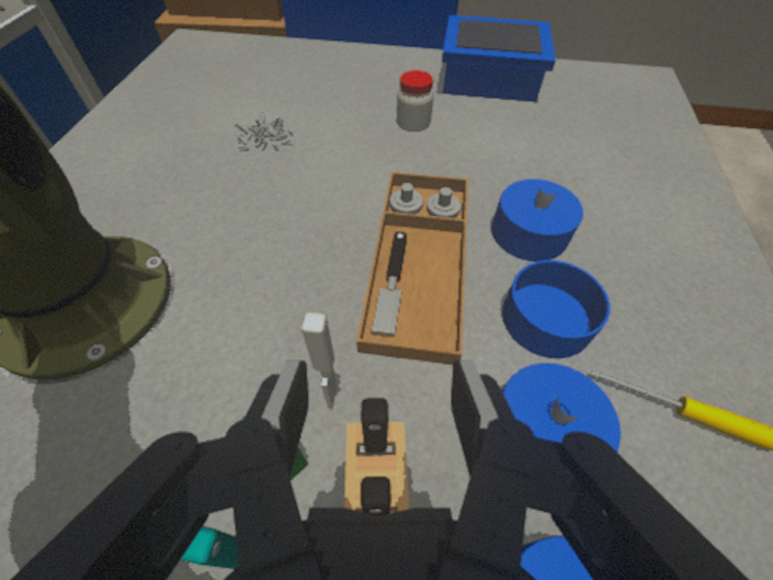

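Emit:
step_arm(increments=[[[-0.04,-0.001,0.0273,0,0,0,-0.3],[-0.04,-0.001,0.0273,0,0,0,-0.3],[-0.04,0,0.0273,0,0,0,-0.3],[-0.03,0,0.02,0,0,0,-0.3],[-0.01,0,0.007,0,0,0,-0.3],[0,0,0,0,0,0,-0.3],[0,0,0,0,0,0,-0.3]]])

```text
clock: 45.95
tool_pos: [478.6, -325.7, 235.3]
ee_rot: [[-0.101, 0.985, -0.141], [0.566, 0.173, 0.806], [0.818, 0.002, -0.575]]
contact_force: [0.9, -0.8, -0.1]
width: 55.8
```

```bash
python3 look.py wrist w21 0 512 0 384
```

```text
46.0 [ 478.6 -325.8  235.2] 55.35211116610935 k 1.5104166666666667
```

View pics/w21.png

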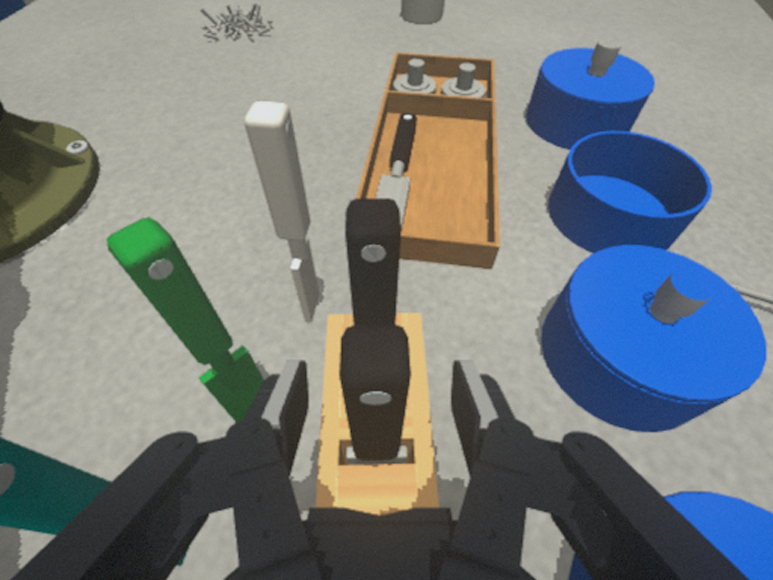

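Centred (handle at column 375, between the pads). Close and lift.

Emit:
step_arm(increments=[[[0,0,0,0,0,0,1],[0,0,0,0,0,0,1],[0,0,0,0,0,0,1],[0,0,0,0,0,0,1],[0.008,0,-0.006,0,0,0,1],[0.016,0,-0.012,0,0,0,1],[0.024,0,-0.017,0,0,0,1],[0.024,0,-0.017,0,0,0,1],[0.024,0,-0.017,0,0,0,1],[0.024,0,-0.017,0,0,0,1],[0.024,0,-0.017,0,0,0,1],[0,0,0,0,0,0,1],[0,0,0,0,0,0,1]]], newtons=70)

```text
clock: 47.62
tool_pos: [478.1, -327.5, 410.4]
ee_rot: [[-0.099, 0.985, -0.142], [0.565, 0.173, 0.806], [0.819, -0.0, -0.574]]
contact_force: [0.6, -0.0, -0.7]
width: 19.0
```

```bash
python3 look.py wrist w22 0 512 0 384; python3 look.py scene s22 100 350 80 270; python3 - <<'E'
from h import *
# lid-3 and scraper A position later
E
```

```text
47.675 [ 478.1 -327.6  409.9] 19.092956770671375 k 1.5104166666666667
47.725 [ 478.1 -327.6  409.6] 18.658585408360313 k 3.0526315789473686
```

View pics/s22.png

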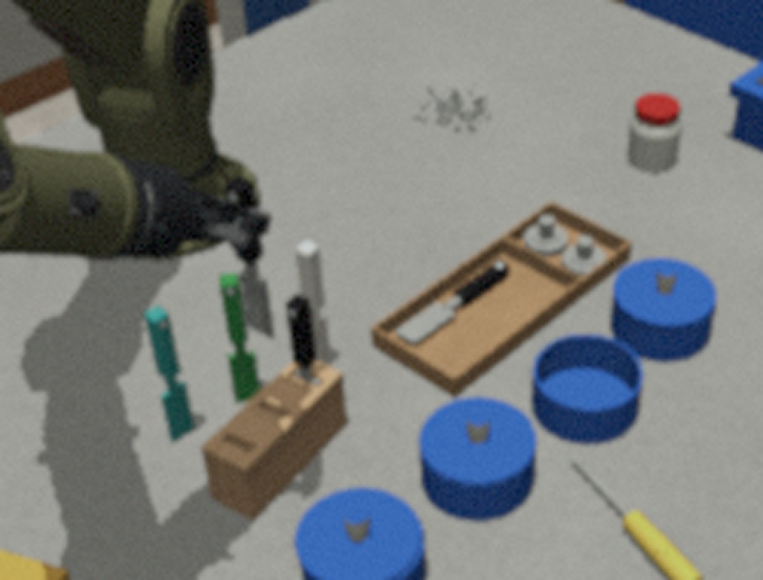

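View pics/w22.png

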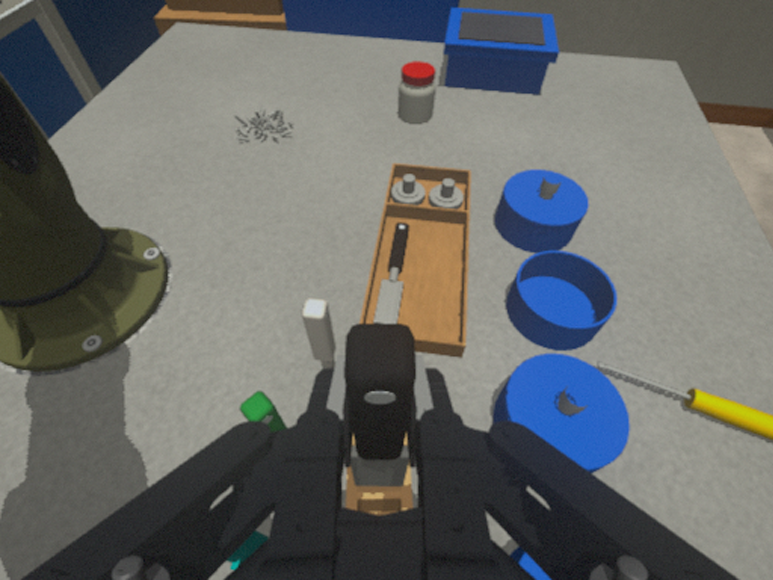

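Emit:
step_arm(increments=[[[0,0,0,0,-0.16,0,1],[0,0,0,0,-0.16,0,1],[0,0,0,0,-0.16,0,1],[0,0,0,0,-0.16,0,1],[0,0,0,0,-0.16,0,1],[0,0,0,0,-0.16,0,1],[0,0,0,0,0,0,1],[0,0,0,0,0,0.15,1],[0,0,0,0,-0.17,0,1],[0,0,0,0,-0.17,0,1],[0,0,0,0,-0.17,0,1],[0,0,0,0,0,0,1],[0,0,0,0,0,0,1]]])

```text
clock: 49.35
tool_pos: [478.3, -327.9, 409.8]
ee_rot: [[-0.02, 1.0, 0.009], [0.875, 0.022, -0.484], [-0.484, -0.002, -0.875]]
contact_force: [-0.5, -0.7, -1.1]
width: 18.9
```

```bash
python3 mv.py 490.5 149.3 240 160
```

```text
R [[-0.02, 1.0, 0.009], [0.875, 0.022, -0.484], [-0.484, -0.002, -0.875]] q [ 32.  22. -12. 102.  40.  52.  -1.]
TCP [ 478.3 -327.9  409.8] target [489.  226.7 380. ] tool shift [ 499.4   23.1 -242. ]
world down/mm in tool [0.484 0.002 0.875]
```

12 rows of about (0.0416, 0.0019, −0.0202).

Emit:
step_arm(increments=[[[0.0208,0.001,-0.0101,0,0,0,1],[0.0416,0.0019,-0.0202,0,0,0,1],[0.0416,0.0019,-0.0202,0,0,0,1],[0.0416,0.0019,-0.0202,0,0,0,1],[0.0416,0.0019,-0.0202,0,0,0,1],[0.0416,0.0019,-0.0202,0,0,0,1],[0.0416,0.0019,-0.0202,0,0,0,1],[0.0416,0.0019,-0.0202,0,0,0,1],[0.0416,0.0019,-0.0202,0,0,0,1],[0.0416,0.0019,-0.0202,0,0,0,1],[0.0416,0.0019,-0.0202,0,0,0,1],[0.0416,0.0019,-0.0202,0,0,0,1],[0.0208,0.001,-0.0101,0,0,0,1],[0,0,0,0,0,0,1],[0,0,0,0,0,0,1]]])

```text
clock: 51.22
tool_pos: [488.5, 225.1, 378.3]
ee_rot: [[-0.019, 1.0, 0.009], [0.872, 0.021, -0.489], [-0.489, -0.001, -0.872]]
contact_force: [0.3, 0.3, -1.3]
width: 19.2
```

```bash
python3 mv.py 490.5 149.3 45 160; python3 look.py scene s23 100 350 80 270;python3 look.py side d23 200 270 100 220; python3 look.py wrist w23 0 512 0 384
```

```text
R [[-0.019, 1.0, 0.009], [0.872, 0.021, -0.489], [-0.489, -0.001, -0.872]] q [-20.  29. -25.  97.  33.  80. -55.]
TCP [488.5 225.1 378.3] target [489.  227.5 184.6] tool shift [ 96.8   0.8 167.8]
world down/mm in tool [0.489 0.001 0.872]
51.275 [488.5 224.9 378.4] 19.30003183309533 k 3.0526315789473686
51.325 [488.4 225.  378.5] 18.913862438223152 k 4.833333333333333
51.375 [488.3 225.2 378.6] 19.05826365058957 k 1.5104166666666667
```

View pics/s23.png

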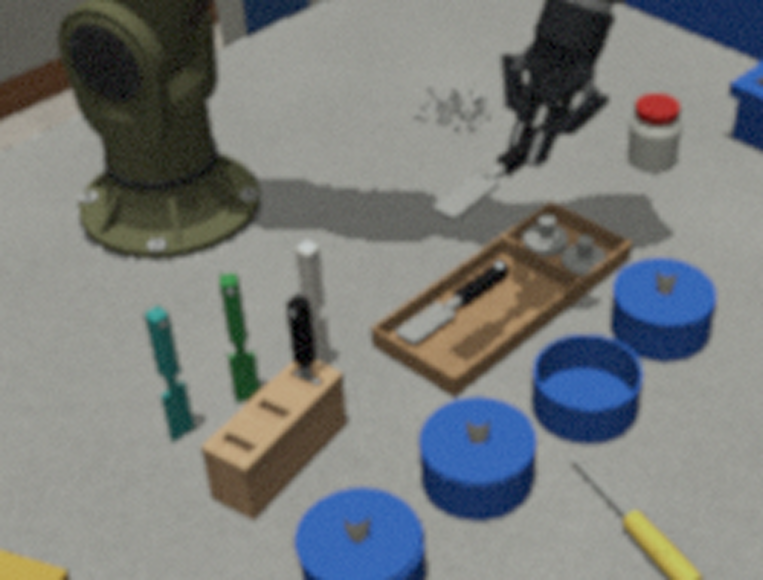

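View pics/w23.png

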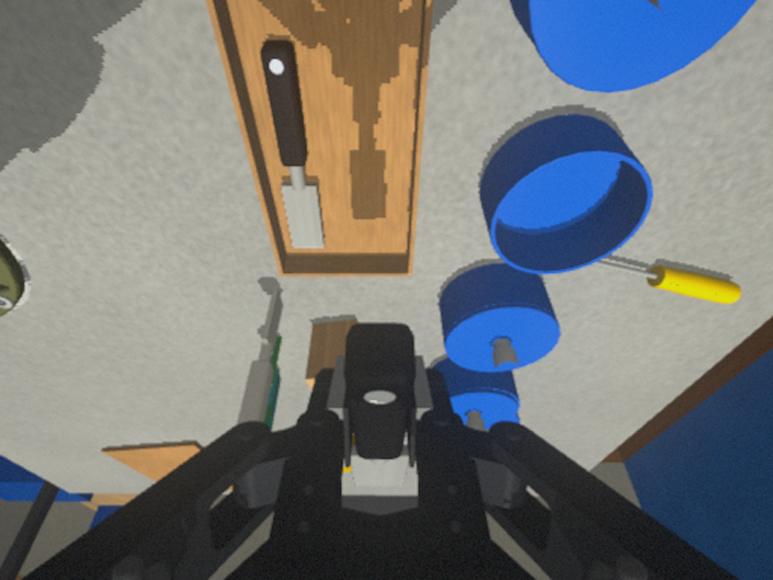

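```bash
python3 - <<'E'
from h import *
c=r.calibration("wrist");k=1.5104
f=lambda u,v,z:onz(c,u/k,v/k,z).round(1)
print('A handle end',f(278,42,24),'shank end',f(292,163,24),'tip L/R',f(294,248,8),f(324,247,8))
print('lane corners rim -x-y',f(281,273,30),'+x-y',f(411,274,30),'floor -x-y',f(286,252,4),'floor +x -y',f(408,253,4))
E
```

```text
A handle end [426.  193.8  24. ] shank end [423.2 109.4  24. ] tip L/R [408.8   5.5   8. ] [438.7   7.5   8. ]
lane corners rim -x-y [397.4  -7.7  30. ] +x-y [524.9  -6.4  30. ] floor -x-y [398.9  -3.8   4. ] floor +x -y [522.9  -2.6   4. ]
```

Emit:
step_arm(increments=[[[0.012,0.001,0.0196,0,0,0,1],[0.022,0,0.0393,0,0,0,1],[0.022,0,0.0393,0,0,0,1],[0.022,0,0.0393,0,0,0,1],[0.011,0,0.0196,0,0,0,1],[0.0098,0,0.0175,0,0,0,1],[0.0049,0,0.0087,0,0,0,1],[0,0,0,0,0,0,1],[0,0,0,0,0,0,1]]])

```text
clock: 52.5
tool_pos: [489.2, 228.1, 168.6]
ee_rot: [[-0.02, 1.0, 0.013], [0.873, 0.024, -0.488], [-0.488, 0.001, -0.873]]
contact_force: [0.8, -0.7, -2.0]
width: 18.8
```

```bash
python3 look.py side d24 200 270 120 220; python3 look.py scene s24 190 330 130 240
```

```text
52.55 [489.2 228.1 168.7] 18.96641771466998 k 5.8
52.6 [489.2 228.  168.6] 19.03891786909495 k 5.2727272727272725
```

View pics/d24.png

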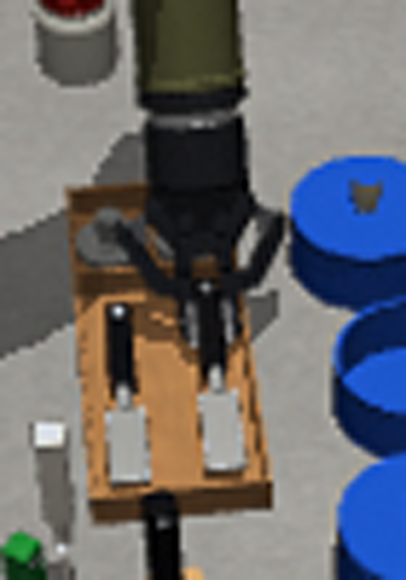

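View pics/s24.png

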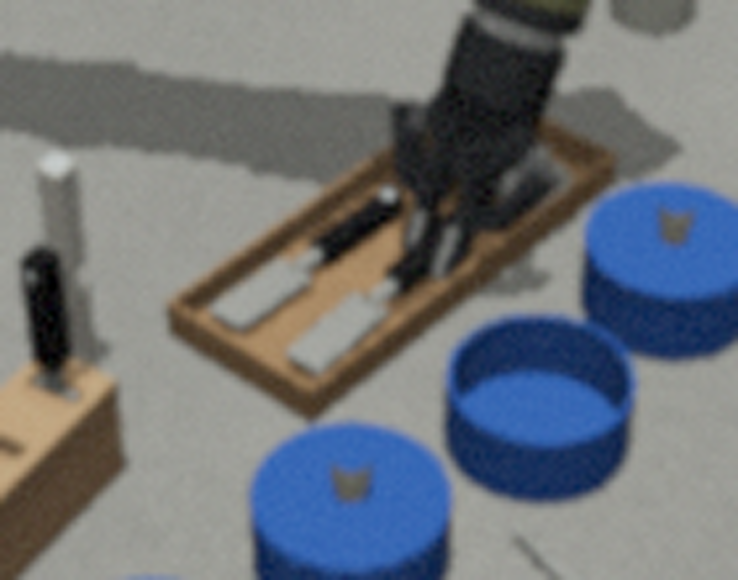

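Emit:
step_arm(increments=[[[0.0025,0,0.0044,0,0,0,1],[0,0,0,0,0,0,1],[0,0,0,0,0,0,0.33],[0,0,0,0,0,0,0.33],[0,0,0,0,0,0,0.33]]])

```text
clock: 53.22
tool_pos: [487.5, 227.8, 162.4]
ee_rot: [[-0.022, 1.0, 0.009], [0.872, 0.024, -0.489], [-0.489, -0.003, -0.872]]
contact_force: [-5.8, 0.8, 0.2]
width: 28.9
```

Emit:
step_arm(increments=[[[0,0,-0.02,0,0,0,0.33],[0,0,-0.05,0,0,0,0.33],[0,0,-0.05,0,0,0,0.33],[0,0,-0.05,0,0,0,-0.3],[0,0,0,0,0,0,-0.3],[0,0,0,0,0,0,-0.3]]])

```text
clock: 53.98
tool_pos: [486.9, 310.2, 310.6]
ee_rot: [[-0.021, 1.0, 0.011], [0.872, 0.024, -0.489], [-0.489, -0.0, -0.872]]
contact_force: [-0.9, -0.7, 0.4]
width: 55.0
```

```bash
python3 look.py wrist w25 0 512 0 384; python3 look.py scene s25 190 330 130 240;python3 mv.py 0 0 0 0
```

```text
54.025 [486.9 309.9 310.1] 55.54016141637767 k 1.5104166666666667
54.075 [487.  309.8 309.9] 55.47740523205028 k 5.2727272727272725
R [[-0.021, 1.0, 0.01], [0.871, 0.023, -0.49], [-0.49, -0.002, -0.872]] q [-27.  37. -24.  94.  34.  79. -64.]
TCP [487.  309.8 309.9] target [0. 0. 0.] tool shift [-107.9 -493.5  417. ]
world down/mm in tool [0.49  0.002 0.872]
```

View pics/w25.png

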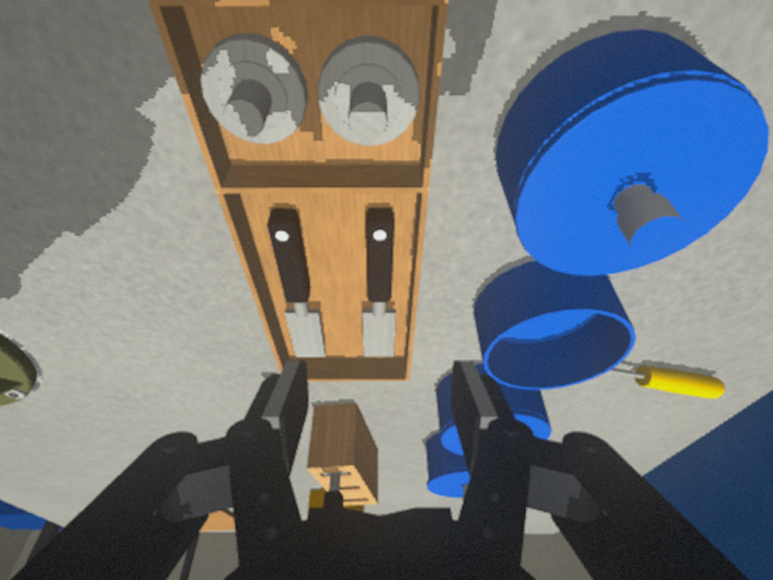

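View pics/s25.png

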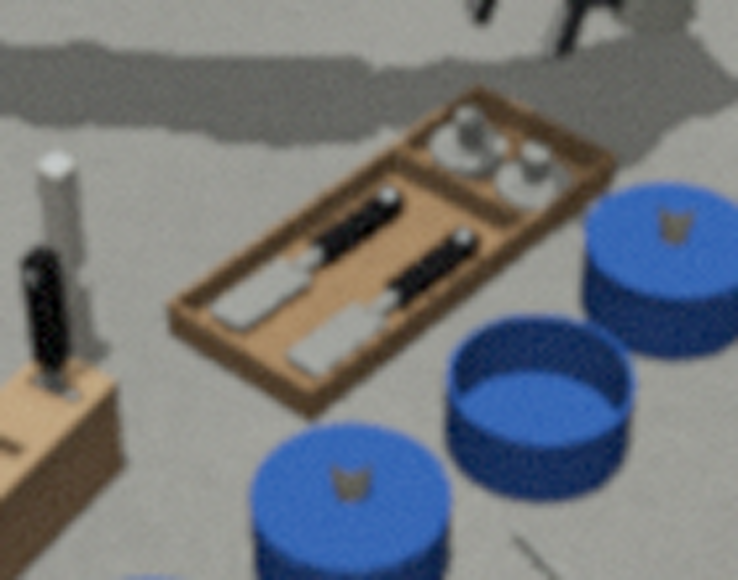

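```bash
python3 - <<'E'
from h import *
c=r.calibration("wrist");k=1.5104
f=lambda u,v,z:onz(c,u/k,v/k,z).round(1)
print('A end L/R',f(267,210,24),f(298,210,24),'B end',f(363,209,24),f(395,209,24))
print('A low L/R',f(286,303,24),f(313,302,24),'B low',f(366,301,24),f(391,301,24))
print('blade tips z8 A',f(299,357,8),f(326,357,8),'B',f(364,357,8),f(397,357,8))
E
```

```text
A end L/R [415.9 200.   24. ] [436.2 200.5  24. ] B end [478.8 202.3  24. ] [499.7 202.8  24. ]
A low L/R [414.4 105.   24. ] [436.9 106.8  24. ] B low [480.7 109.2  24. ] [501.3 109.7  24. ]
blade tips z8 A [410.   -2.4   8. ] [438.3  -1.7   8. ] B [478.1  -0.7   8. ] [5.127e+02 2.000e-01 8.000e+00]
```

Emit:
step_arm(increments=[[[0,0,0,0,0.17,0,1],[0,0,0,0,0.17,0,1],[0,0,0,0,0.17,0,1],[-0.046,-0.0083,0,0,0,0,1],[-0.046,-0.0083,0,0,0,0,1],[-0.046,-0.0083,0,0,0,0,1],[-0.046,-0.0083,0,0,0,0,1],[0,0,0.04,0,0,0,1],[0,0,0.03,0,0,0,1],[0,0,0,0,0,0,1],[0,0,0,0,0,0,1]]], newtons=20)

```text
clock: 55.45
tool_pos: [458.3, 126.2, 241.4]
ee_rot: [[-0.024, 1.0, -0.001], [1.0, 0.024, -0.0], [0.0, -0.001, -1.0]]
contact_force: [0.6, -0.3, -0.1]
width: -0.1
```

```bash
python3 look.py wrist w26 0 512 0 384;python3 mv.py 458 125 9 173
```

```text
55.5 [458.4 126.3 241.8] 0.15437109160751386 k 1.5104166666666667
R [[-0.024, 1.0, 0.001], [1.0, 0.024, 0.0], [0.0, 0.001, -1.0]] q [  3.  31. -32. 120.  27.  36. -45.]
TCP [458.4 126.3 241.8] target [457.9 124.9 182. ] tool shift [-1.4 -0.6 59.8]
world down/mm in tool [-0.    -0.001  1.   ]
```

View pics/w26.png

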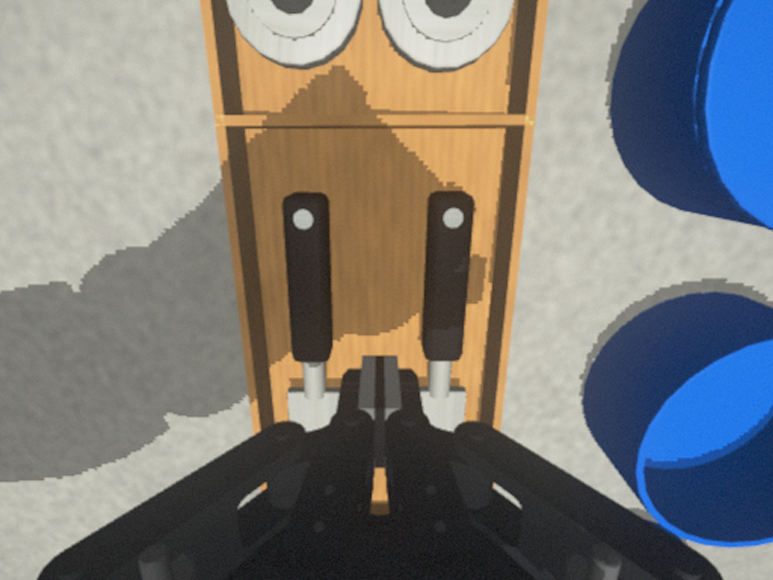

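Emit:
step_arm(increments=[[[0,0,0.03,0,0,0,1],[0,0,0.02,0,0,0,1],[0,0,0.008,0,0,0,1],[0,0,0,0,0,0,1],[0,0,0,0,0,0,0.7],[0,0,0,0,0,0,0.5],[0,0,0,0,0,0,0.43],[0,0,0,0,0,0,0.43]]], newtons=20)

```text
clock: 56.5
tool_pos: [458.3, 126.1, 183.3]
ee_rot: [[-0.024, 1.0, 0.001], [1.0, 0.024, 0.0], [0.0, 0.001, -1.0]]
contact_force: [0.5, 0.1, 0.8]
width: 23.9
```

```bash
python3 look.py wrist w27 0 512 0 384;python3 mv.py 458 125 9 173; python3 look.py scene s27 190 330 130 240
```

```text
56.55 [458.3 126.1 183.2] 24.42140963361893 k 1.5104166666666667
R [[-0.024, 1.0, 0.0], [1.0, 0.024, 0.0], [0.0, 0.0, -1.0]] q [ -1.  36. -26. 123.  33.  28. -51.]
TCP [458.3 126.1 183.2] target [457.9 125.  182. ] tool shift [-1.2 -0.4  1.2]
world down/mm in tool [-0. -0.  1.]
56.6 [458.3 126.2 183.2] 24.572544077623302 k 5.2727272727272725
```

View pics/w27.png

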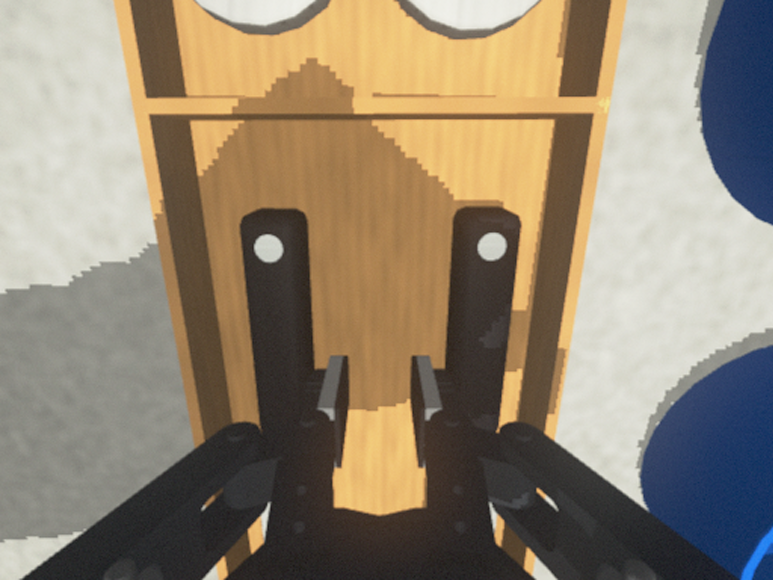

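View pics/s27.png

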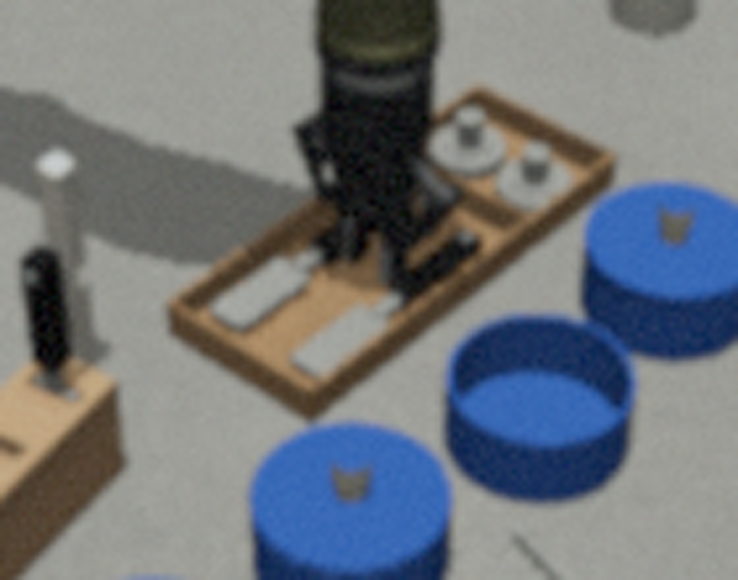

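Emit:
step_arm(increments=[[[0,0,0,0,0,0,0.35],[0,0,0,0,0,0,0.3],[0,0,0,0,0,0,0.25],[0,0,0,0,0,0,0.2],[0,0,0,0,0,0,0.2]]], newtons=20)

```text
clock: 57.22
tool_pos: [458.2, 126.1, 183.0]
ee_rot: [[-0.024, 1.0, -0.0], [1.0, 0.024, -0.0], [-0.0, -0.0, -1.0]]
contact_force: [0.3, -0.1, -0.1]
width: 34.4
```

```bash
python3 look.py wrist w28 0 512 0 384
```

```text
57.275 [458.2 126.1 183. ] 34.42793923641943 k 1.5104166666666667
```

View pics/w28.png

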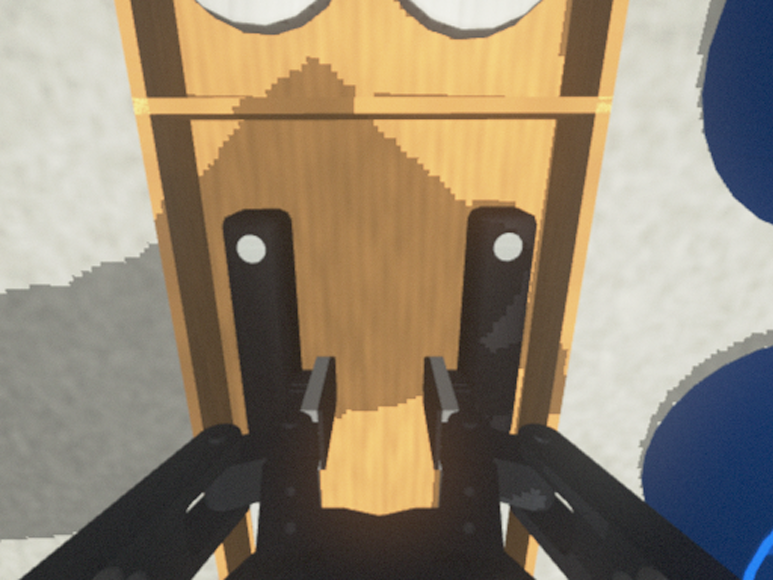

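Emit:
step_arm(increments=[[[0,0,0,0,0,0,0.4],[0,0,-0.04,0,0,0,0.4],[0,0,-0.05,0,0,0,0.4],[0,0,-0.05,0,0,0,-0.3],[-0.03,0,-0.05,0,0,0,-0.3],[-0.04,0,-0.05,0,0,0,-0.3],[-0.054,0,0,0,0,0,-0.3],[-0.054,0,0,0,0,0,-0.3],[-0.054,0,0,0,0,0,-0.3],[-0.054,0,0,0,0,0,-0.3],[-0.054,0,0,0,0,0,-0.3],[-0.054,0,0,0,0,-0.15,-0.3],[0,0,0,0,0,0,-0.3]]])

```text
clock: 58.9
tool_pos: [466.5, -271.8, 420.8]
ee_rot: [[-0.167, 0.986, -0.002], [0.986, 0.167, -0.001], [-0.0, -0.002, -1.0]]
contact_force: [-0.0, 0.8, -0.0]
width: 55.4
```

Emit:
step_arm(increments=[[[0,0,0,0,0.16,0,-0.3],[0,0,0,0,0.16,0,-0.3],[0,0,0,0,0.16,0,-0.3],[0,0,0,0,0.16,0,-0.3],[0,0,0,0,0.16,0,-0.3],[0,0,0,0,0.16,0,-0.3],[0,0,0,0,0,0,-0.3],[0,0,0,0,0,0,-0.3]]])

```text
clock: 59.9
tool_pos: [467.8, -266.1, 422.1]
ee_rot: [[-0.1, 0.985, -0.142], [0.567, 0.174, 0.805], [0.817, -0.0, -0.576]]
contact_force: [0.1, 0.6, 0.5]
width: 55.3
```

```bash
python3 look.py wrist w29 0 512 0 384;python3 mv.py 445.5 -142 141 160
```

```text
59.95 [ 467.8 -266.   422.4] 55.60182796888346 k 1.5104166666666667
R [[-0.101, 0.985, -0.142], [0.568, 0.174, 0.805], [0.817, 0.0, -0.576]] q [ 64.  39. -46.  87. -19.  93.  31.]
TCP [ 467.8 -266.   422.4] target [ 468.2 -270.8  233.2] tool shift [-157.4   -0.4  105.1]
world down/mm in tool [-0.817 -0.     0.576]
```

View pics/w29.png

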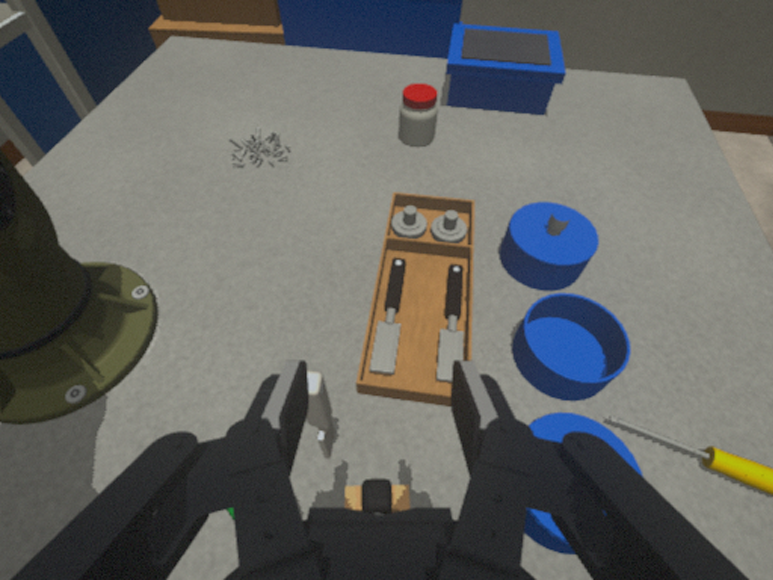

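Emit:
step_arm(increments=[[[-0.04,-0.001,0.0267,0,0,0,-0.3],[-0.04,0,0.0267,0,0,0,-0.3],[-0.04,0,0.0267,0,0,0,-0.3],[-0.027,0,0.018,0,0,0,-0.3],[-0.01,0,0.007,0,0,0,-0.3],[0,0,0,0,0,0,-0.3],[0,0,0,0,0,0,-0.3]]], newtons=70)

```text
clock: 60.82
tool_pos: [467.8, -270.7, 234.6]
ee_rot: [[-0.101, 0.985, -0.141], [0.566, 0.173, 0.806], [0.818, 0.002, -0.575]]
contact_force: [0.1, 0.4, 0.9]
width: 55.7
```

```bash
python3 look.py wrist w30 0 512 0 384; python3 look.py side d30 180 300 120 290
```

```text
60.875 [ 467.7 -270.8  234.5] 55.38499923585462 k 1.5104166666666667
60.925 [ 467.7 -270.8  234.3] 55.7269173895459 k 3.411764705882353
```

View pics/w30.png

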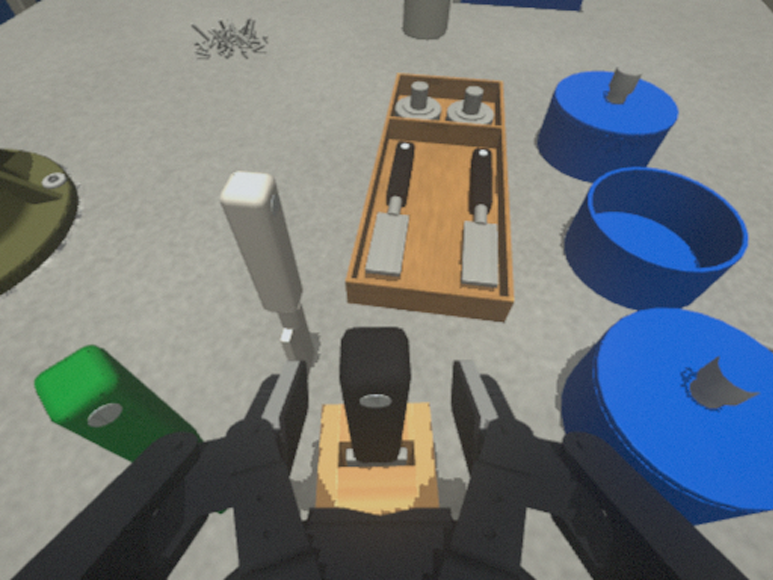

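View pics/d30.png

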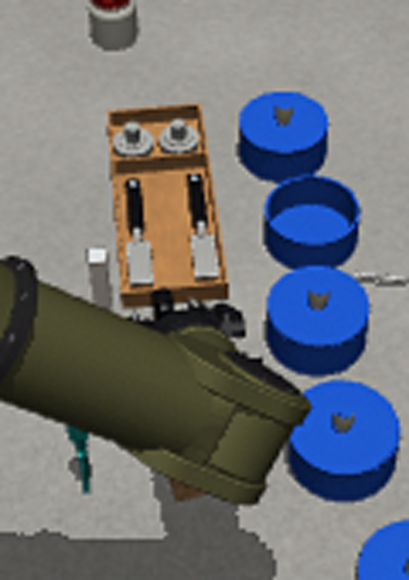

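Emit:
step_arm(increments=[[[0,0,0,0,0,0,1],[0,0,0,0,0,0,1],[0,0,0,0,0,0,1],[0,0,0,0,0,0,1],[0.008,0,-0.006,0,0,0,1],[0.016,0,-0.012,0,0,0,1],[0.024,0,-0.017,0,0,0,1],[0.024,0,-0.017,0,0,0,1],[0.024,0,-0.017,0,0,0,1],[0.024,0,-0.017,0,0,0,1],[0.024,0,-0.017,0,0,0,1],[0,0,0,0,0,0,1],[0,0,0,0,0,0,1]]], newtons=70)

```text
clock: 62.55
tool_pos: [467.4, -272.5, 410.0]
ee_rot: [[-0.099, 0.985, -0.142], [0.566, 0.173, 0.806], [0.819, -0.0, -0.574]]
contact_force: [0.8, -0.4, -1.7]
width: 19.3
```

```bash
python3 look.py wrist w31 0 512 0 384; python3 look.py scene s31 100 350 80 270
```

```text
62.6 [ 467.4 -272.6  409.6] 19.459245162404333 k 1.5104166666666667
62.65 [ 467.4 -272.7  409.3] 18.98466249906787 k 3.0526315789473686
```

View pics/s31.png

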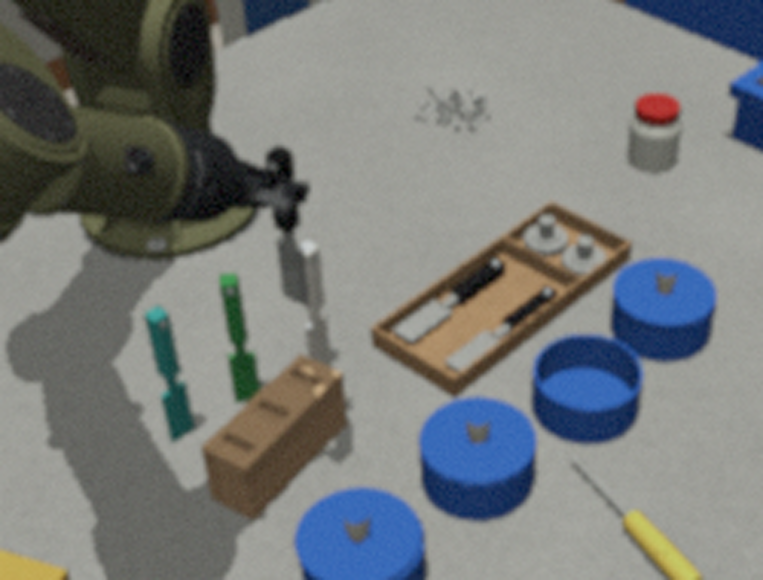

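Emit:
step_arm(increments=[[[0,0,0,0,-0.16,0,1],[0,0,0,0,-0.16,0,1],[0,0,0,0,-0.16,0,1],[0,0,0,0,-0.16,0,1],[0,0,0,0,-0.16,0,1],[0,0,0,0,-0.16,0,1],[0,0,0,0,0,0,1],[0,0,0,0,0,0.15,1],[0,0,0,0,-0.17,0,1],[0,0,0,0,-0.17,0,1],[0,0,0,0,-0.17,0,1],[0,0,0,0,0,0,1],[0,0,0,0,0,0,1]]])

```text
clock: 64.28
tool_pos: [467.6, -272.9, 409.3]
ee_rot: [[-0.02, 1.0, 0.009], [0.875, 0.022, -0.483], [-0.483, -0.002, -0.875]]
contact_force: [-0.5, 0.0, -1.7]
width: 19.0
```

```bash
python3 mv.py 458 149 240 160
```

```text
R [[-0.02, 1.0, 0.009], [0.875, 0.022, -0.483], [-0.483, -0.002, -0.875]] q [ 35.  20. -22. 106.  44.  56. -10.]
TCP [ 467.6 -272.9  409.3] target [456.6 226.3 380.1] tool shift [ 4.513e+02  2.000e-01 -2.159e+02]
world down/mm in tool [0.483 0.002 0.875]
```

Emit:
step_arm(increments=[[[0.0205,0,-0.0098,0,0,0,1],[0.041,0,-0.0196,0,0,0,1],[0.041,0,-0.0196,0,0,0,1],[0.041,0,-0.0196,0,0,0,1],[0.041,0,-0.0196,0,0,0,1],[0.041,0,-0.0196,0,0,0,1],[0.041,0,-0.0196,0,0,0,1],[0.041,0,-0.0196,0,0,0,1],[0.041,0,-0.0196,0,0,0,1],[0.041,0,-0.0196,0,0,0,1],[0.041,0,-0.0196,0,0,0,1],[0.0205,0,-0.0098,0,0,0,1],[0,0,0,0,0,0,1],[0,0,0,0,0,0,1]]])

```text
clock: 66.03
tool_pos: [456.2, 224.8, 377.8]
ee_rot: [[-0.02, 1.0, 0.008], [0.873, 0.021, -0.488], [-0.488, -0.002, -0.873]]
contact_force: [-1.0, 0.4, -1.6]
width: 19.1
```

```bash
python3 mv.py 458 149 60 160;python3 look.py scene s32 100 350 80 270; python3 look.py wrist w32 0 512 0 384; python3 - <<'E'
from h import *
E
```

```text
R [[-0.02, 1.0, 0.008], [0.873, 0.021, -0.488], [-0.488, -0.002, -0.873]] q [-15.  28. -34. 101.  35.  82. -61.]
TCP [456.2 224.8 377.8] target [456.7 227.  199.7] tool shift [ 88.9   0.9 154.4]
world down/mm in tool [0.488 0.002 0.873]
66.075 [456.2 224.6 378. ] 18.7475129147319 k 3.0526315789473686
66.125 [456.1 224.6 378.1] 19.046104225704674 k 1.5104166666666667
```

View pics/w32.png

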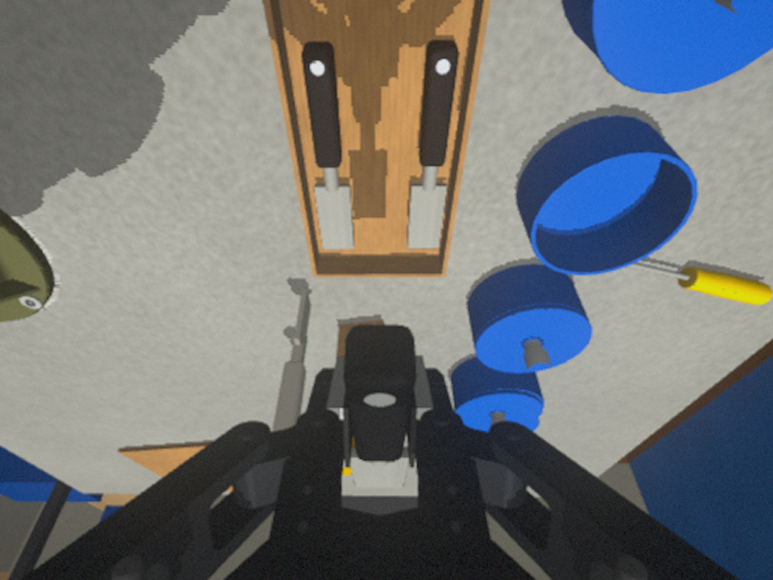

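View pics/s32.png

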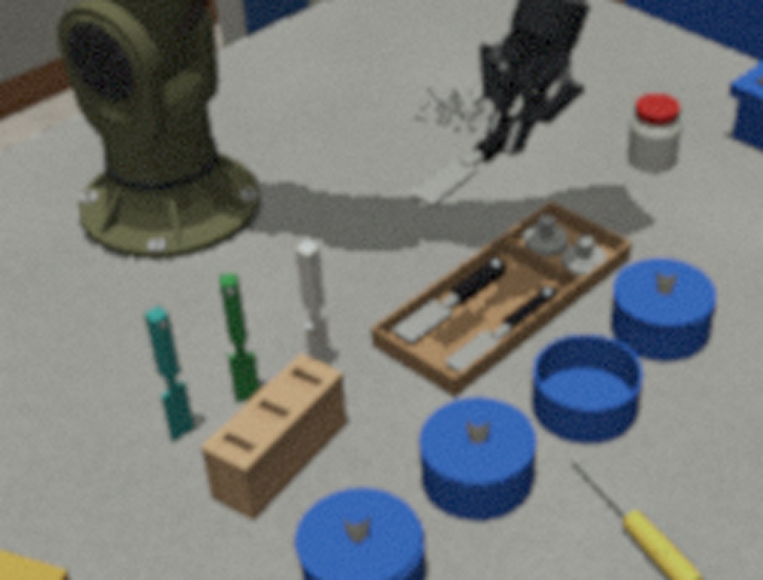

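```bash
python3 - <<'E'
from h import *
c=r.calibration("wrist");k=1.5104
f=lambda u,v,z:onz(c,u/k,v/k,z).round(1)
print('A end R',f(334,45,24),'B end L',f(429,45,24))
print('A low R',f(341,162,24),'B low L',f(420,164,24))
print('blade top A R',f(349,187,14),f(354,248,8),'B L',f(411,187,14),f(408,247,8))
E
```

```text
A end R [428.5 192.5  24. ] B end L [488.1 193.8  24. ]
A low R [428.9 110.9  24. ] B low L [490.4 110.5  24. ]
blade top A R [433.7  81.5  14. ] [435.8   6.8   8. ] B L [486.1  82.7  14. ] [489.2   9.3   8. ]
```

Emit:
step_arm(increments=[[[0.012,0.0015,0.0196,0,0,0,1],[0.022,0,0.0393,0,0,0,1],[0.022,0,0.0393,0,0,0,1],[0.022,0,0.0393,0,0,0,1],[0.011,0,0.0196,0,0,0,1],[0.0098,0,0.0175,0,0,0,1],[0.0049,0,0.0087,0,0,0,1],[0,0,0,0,0,0,1],[0,0,0,0,0,0,1]]])

```text
clock: 67.25
tool_pos: [457.4, 227.4, 168.3]
ee_rot: [[-0.02, 1.0, 0.013], [0.873, 0.024, -0.488], [-0.488, 0.001, -0.873]]
contact_force: [-0.7, -0.2, -0.7]
width: 19.0
```

```bash
python3 look.py side d33 200 270 120 220; python3 look.py scene s33 190 330 130 240
```

```text
67.3 [457.4 227.3 168.3] 18.647458488579627 k 5.8
67.35 [457.3 227.4 168.2] 19.373429773487253 k 5.2727272727272725
```

View pics/d33.png

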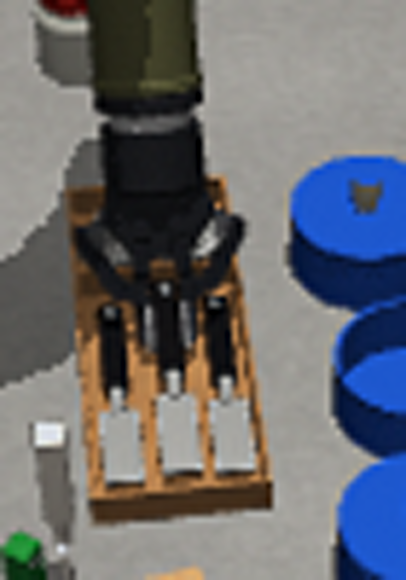

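View pics/s33.png

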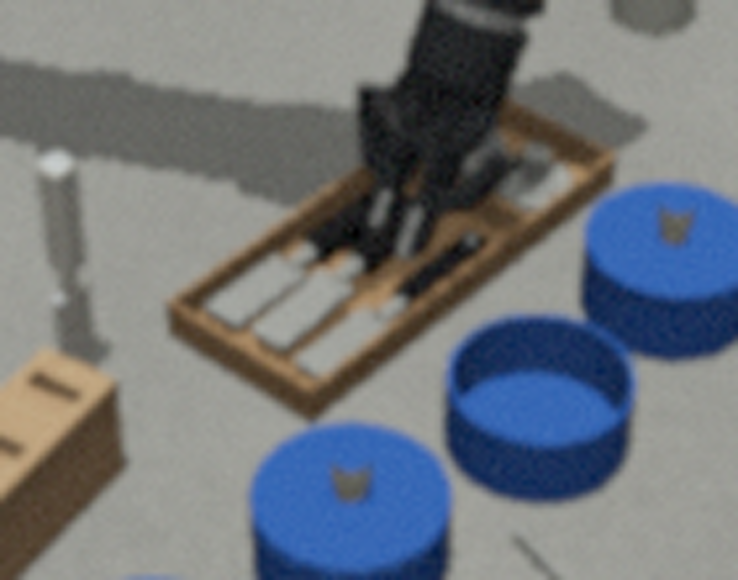

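Emit:
step_arm(increments=[[[0.0025,0,0.0044,0,0,0,1],[0,0,0,0,0,0,1],[0,0,0,0,0,0,0.37],[0,0,0,0,0,0,0.37],[0,0,0,0,0,0,0.37]]])

```text
clock: 67.97
tool_pos: [457.2, 227.2, 162.4]
ee_rot: [[-0.021, 1.0, 0.012], [0.873, 0.024, -0.488], [-0.488, 0.0, -0.873]]
contact_force: [-0.8, -0.3, 0.1]
width: 27.1
```

Emit:
step_arm(increments=[[[0,0,-0.02,0,0,0,0.37],[0,0,-0.05,0,0,0,0.37],[0,0,-0.05,0,0,0,0.37],[0,0,-0.05,0,0,0,-0.3],[0,0,0,0,0,0,-0.3],[0,0,0,0,0,0,-0.3]]])

```text
clock: 68.72
tool_pos: [454.8, 310.1, 311.1]
ee_rot: [[-0.021, 1.0, 0.012], [0.872, 0.024, -0.488], [-0.488, 0.0, -0.873]]
contact_force: [-0.1, -1.2, 0.4]
width: 55.9
```

```bash
python3 look.py wrist w34 0 512 0 384; python3 look.py scene s34 140 350 130 310;python3 mv.py 0 0 0 0
```

```text
68.775 [455.  309.6 310.4] 55.43544348506568 k 1.5104166666666667
68.825 [455.1 309.4 310.1] 55.52632260349079 k 3.2222222222222223
R [[-0.021, 1.0, 0.01], [0.872, 0.023, -0.489], [-0.49, -0.001, -0.872]] q [-23.  37. -34.  98.  36.  80. -70.]
TCP [455.1 309.4 310.1] target [0. 0. 0.] tool shift [-108.3 -461.8  417. ]
world down/mm in tool [0.49  0.001 0.872]
```

View pics/w34.png

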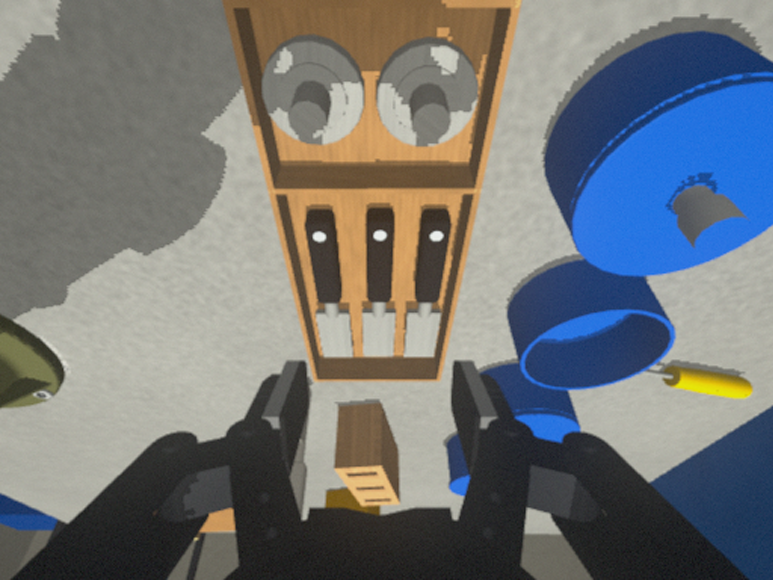

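View pics/s34.png

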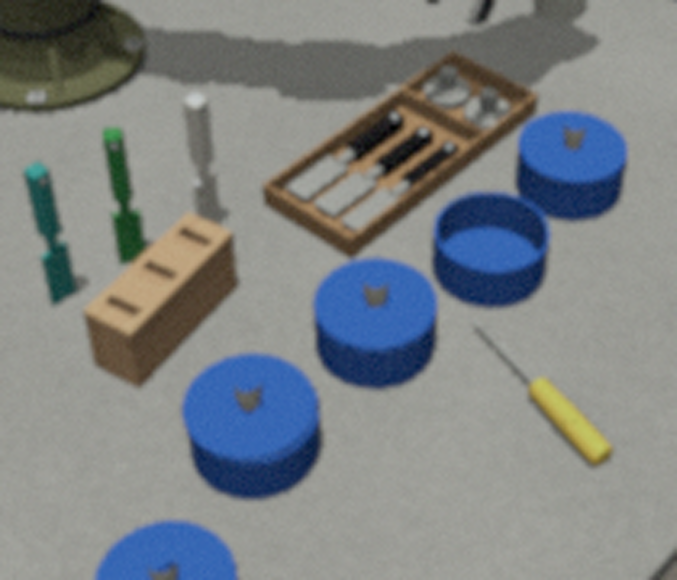

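Emit:
step_arm(increments=[[[0,0,0,0,0.17,0,-0.3],[0,0,0,0,0.17,0,-0.3],[0,0,-0.03,0,0.17,0,-0.3],[-0.0474,0.0121,-0.03,0,0,0,-0.3],[-0.0474,0.0121,-0.03,0,0,0,-0.3],[-0.0474,0.0121,0,0,0,0,-0.3],[-0.0474,0.0121,0,0,0,0,-0.3],[-0.0474,0.0121,0,0,0,0,-0.3],[-0.0474,0.0121,0,0,0,0,-0.3],[-0.0474,0.0121,0,0,0,0,-0.3],[-0.0474,0.0121,0,0,0,0,-0.3],[-0.0474,0.0121,0,0,0,0,-0.3],[-0.0474,0.0121,0,0,0,0,-0.3],[-0.0474,0.0121,0,0,0,0,-0.3],[-0.0474,0.0121,0,0,0,0,-0.3],[-0.0474,0.0121,0,0,0,0,-0.3],[-0.0474,0.0121,0,0,0,0,-0.3],[0,0,0,0,0,0,-0.3],[0,0,0,0,0,0,-0.3]]])

```text
clock: 71.2
tool_pos: [639.9, -344.0, 398.8]
ee_rot: [[-0.024, 1.0, -0.002], [1.0, 0.024, 0.002], [0.002, -0.002, -1.0]]
contact_force: [0.3, 0.6, 0.1]
width: 55.4
```

```bash
python3 look.py wrist w35 0 512 0 384;python3 mv.py 641 -401 85 155
```

```text
71.25 [ 640.1 -343.1  399.4] 55.5688438443546 k 1.5104166666666667
R [[-0.025, 1.0, -0.001], [1.0, 0.025, 0.002], [0.002, -0.001, -1.0]] q [ 46.  43. -42.  68.  28.  79.   8.]
TCP [ 640.1 -343.1  399.4] target [ 641.2 -401.3  240. ] tool shift [-58.4  -0.2 159.3]
world down/mm in tool [-0.002  0.001  1.   ]
```

View pics/w35.png

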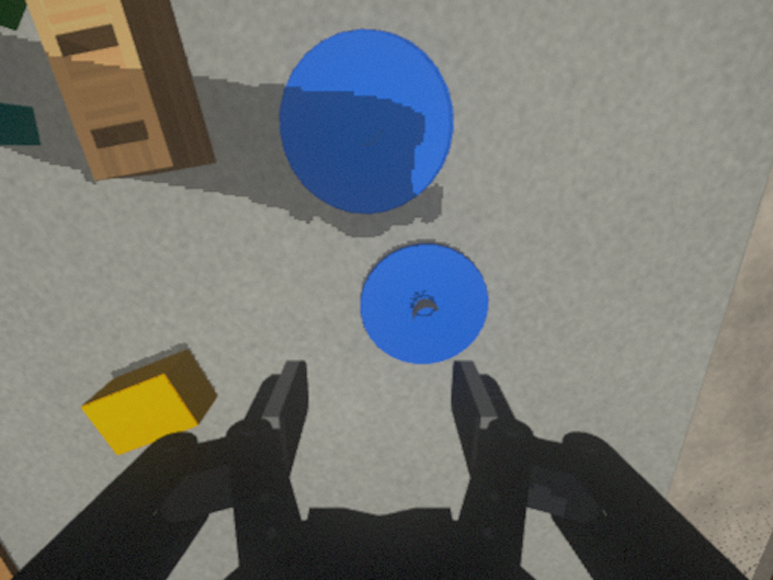

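```bash
python3 - <<'E'
from h import *
c=r.calibration("wrist")
im=cv2.imread("pics/w35_full.png");h=cv2.cvtColor(im,cv2.COLOR_BGR2HSV)
m=cv2.inRange(h,(105,120,30),(125,255,255))
k,l,s,ce=cv2.connectedComponentsWithStats(m)
for i in range(1,k):
    if s[i,4]>800:
        cn=max(cv2.findContours((l==i).astype(np.uint8),0,1)[0],key=len)
        for z in (12,61):
            p=np.array([onz(c,*q[0],z)[:2] for q in cn],np.float32)
            print(s[i],z,cv2.minEnclosingCircle(p))
print(onz(c,424/1.5104,303/1.5104,42))
E
python3 mv.py 641 -401 85 155
```

```text
[  185    19   115   123 10998] 12 ((626.8175659179688, -241.2411651611328), 70.10572052001953)
[  185    19   115   123 10998] 61 ((628.3883666992188, -243.65516662597656), 60.51272964477539)
[ 239  161   84   80 5208] 12 ((682.6245727539062, -395.2776794433594), 59.796932220458984)
[ 239  161   84   80 5208] 61 ((676.5588989257812, -376.61358642578125), 51.61460494995117)
[ 679.2196972 -381.0965762   42.       ]
R [[-0.025, 1.0, -0.001], [1.0, 0.025, 0.002], [0.002, -0.001, -1.0]] q [ 46.  43. -42.  68.  28.  79.   8.]
TCP [ 640.1 -343.1  399.4] target [ 641.2 -401.3  240. ] tool shift [-58.4  -0.2 159.3]
world down/mm in tool [-0.002  0.001  1.   ]
```

```bash
python3 - <<'E'
from h import *
c=r.calibration("wrist")
print(proj(c,(682.6,-395.3,42))*1.5104,proj(c,(682.6,-395.3,18))*1.5104)
im=cv2.imread("pics/w35_full.png")[155:245,230:330];cv2.imwrite("pics/w35z.png",cv2.resize(im,None,fx=5,fy=5,interpolation=cv2.INTER_CUBIC))
E
```

```text
[426.91942502 318.51339063] [424.07418933 308.3806681 ]
```

View pics/w35z.png

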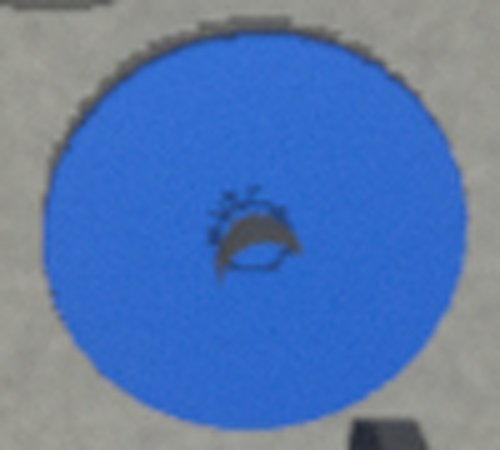

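Emit:
step_arm(increments=[[[-0.0265,0.0206,0.02,0,0,0,-0.3],[-0.0265,0.0206,0.03,0,0,0,-0.3],[0,0,0.03,0,0,0,-0.3],[0,0,0.03,0,0,0,-0.3],[0,0,0,0,0,0,-0.3],[0,0,0,0,0,0,-0.3]]], newtons=40)

```text
clock: 72.0
tool_pos: [683.2, -395.4, 292.0]
ee_rot: [[-0.025, 1.0, 0.002], [1.0, 0.025, -0.0], [-0.0, 0.002, -1.0]]
contact_force: [-0.8, 1.1, -0.2]
width: 55.4
```

```bash
python3 look.py wrist w36 0 512 0 384
```

```text
72.05 [ 683.2 -395.6  292.5] 55.58773873477947 k 1.5104166666666667
```

View pics/w36.png

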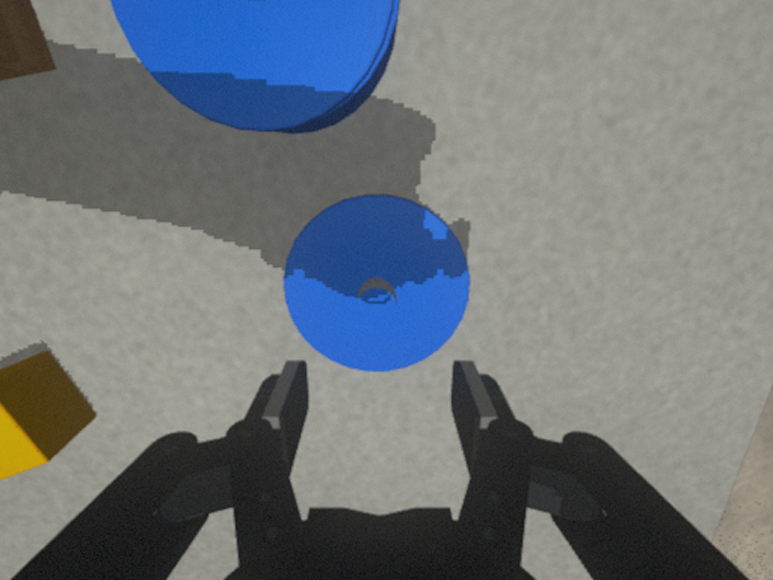

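Emit:
step_arm(increments=[[[0,0,0.04,0,0,0,-0.3],[0,0,0.035,0,0,0,-0.3],[0,0,0.015,0,0,0,-0.3],[0,0,0.005,0,0,0,-0.3],[0,0,0,0,0,0,-0.3],[0,0,0,0,0,0,1],[0,0,0,0,0,0,1],[0,0,0,0,0,0,1],[0,0,0,0,0,0,1]]])

```text
clock: 73.18
tool_pos: [683.1, -396.2, 196.8]
ee_rot: [[-0.024, 1.0, 0.002], [1.0, 0.024, -0.001], [-0.001, 0.002, -1.0]]
contact_force: [-0.6, 0.4, 5.7]
width: 22.7
```

Emit:
step_arm(increments=[[[0,0,-0.018,0,0,0,1],[0,0,-0.05,0,0,0,1],[0,0,-0.05,0,0,0,1],[0,0,-0.05,0,0,0,1],[0.0434,-0.003,0,0,0,0,1],[0.0434,-0.003,0,0,0,0,1],[0.0434,-0.003,0,0,0,0,1],[0.0434,-0.003,0,0,0,0,1],[0.0434,-0.003,0,0,0,0,1],[0.0434,-0.003,0,0,0,0,1],[0.0434,-0.003,0,0,0,0,1],[0.0434,-0.003,0,0,0,0,1],[0.0434,-0.003,0,0,0,0,1],[0.0434,-0.003,0,0,0,0,1],[0.0434,-0.003,0,0,0,0,1],[0,0,0,0,0,0,1],[0,0,0,0,0,0,1]]])

```text
clock: 75.3
tool_pos: [638.3, 80.1, 363.9]
ee_rot: [[-0.024, 1.0, 0.001], [1.0, 0.024, -0.001], [-0.001, 0.001, -1.0]]
contact_force: [0.7, -0.8, -0.7]
width: 22.6
```

```bash
python3 mv.py 639 80.5 90.8 155; python3 look.py wrist w37 0 512 0 384; python3 look.py side d37 180 300 120 290
```

```text
R [[-0.024, 1.0, 0.001], [1.0, 0.024, -0.001], [-0.001, 0.001, -1.0]] q [ 14.  37. -42.  86.  26.  67. -31.]
TCP [638.3  80.1 363.9] target [638.9  80.6 245.8] tool shift [  0.6   0.5 118.1]
world down/mm in tool [ 0.001 -0.001  1.   ]
75.35 [638.5  79.3 363.7] 22.24026410597863 k 1.5104166666666667
75.4 [638.6  78.9 363.5] 22.484780518753432 k 3.411764705882353
```

View pics/w37.png

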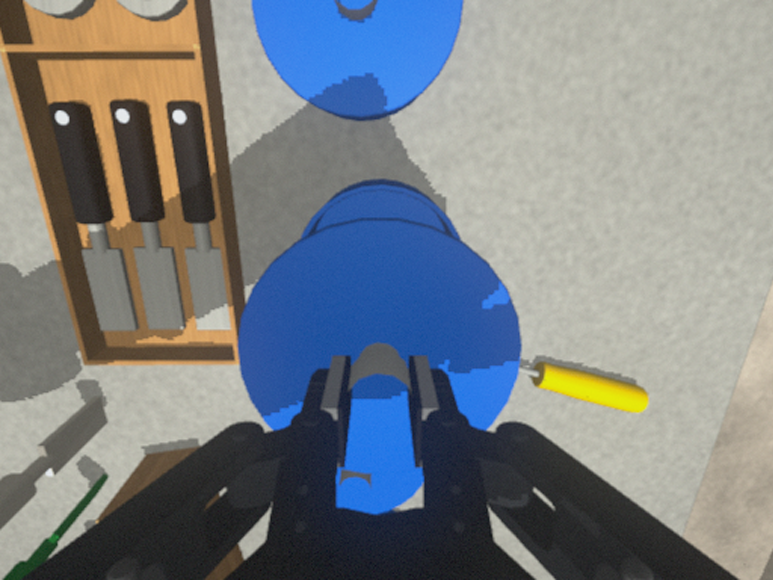

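View pics/d37.png

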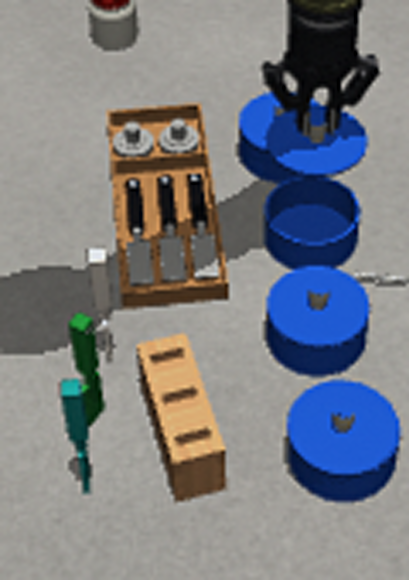

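Emit:
step_arm(increments=[[[0.0015,0.0005,0.05,0,0,0,1],[0,0,0.04,0,0,0,1],[0,0,0.012,0,0,0,1],[0,0,0.008,0,0,0,1],[0,0,0.005,0,0,0,1],[0,0,0,0,0,0,1]]])

```text
clock: 76.15
tool_pos: [639.0, 81.9, 249.1]
ee_rot: [[-0.024, 1.0, 0.001], [1.0, 0.024, 0.0], [0.0, 0.001, -1.0]]
contact_force: [-0.8, -0.5, -1.1]
width: 22.6
```

Emit:
step_arm(increments=[[[0,0,0.002,0,0,0,1],[0,0,0.001,0,0,0,1],[0,0,0,0,0,0,1],[0,0,0,0,0,0,-0.3],[0,0,0,0,0,0,-0.3],[0,0,-0.04,0,0,0,-0.3],[0,0,-0.05,0,0,0,-0.3],[0,0,-0.05,0,0,0,-0.3],[-0.03,-0.03,-0.02,0,0,0,-0.3],[-0.04,-0.04,-0.02,0,0,0,-0.3],[-0.04,-0.04,0,0,0,0,-0.3],[-0.02,-0.04,0,0,0,0,-0.3],[0,-0.04,0,0,0,0,-0.3],[0,0,0,0,0,0,-0.3],[0,0,0,0,0,0,-0.3]]])

```text
clock: 78.03
tool_pos: [452.5, -52.7, 425.7]
ee_rot: [[-0.024, 1.0, 0.002], [1.0, 0.024, -0.0], [-0.0, 0.002, -1.0]]
contact_force: [0.1, 0.2, 0.5]
width: 55.6
```

```bash
python3 look.py wrist w38 0 512 0 384; python3 look.py side d38 180 340 120 310; python3 look.py scene s38 100 350 100 300; python3 - <<'E'
from h import *
for n,ref in [("scene","scene0"),("side","side0")]:
  C=r.calibration(n)
  f={"scene":"s38_full","side":"d38_full"}[n]
  for name in (ref,f):
    im=cv2.imread(f"pics/{name}.png");h=cv2.cvtColor(im,cv2.COLOR_BGR2HSV)
    m=cv2.inRange(h,(105,120,165),(125,255,255))
    k,l,s,ce=cv2.connectedComponentsWithStats(m)
    for i in range(1,k):
      if 150<s[i,4]<1500 and s[i,1]>100:
        cn=cv2.findContours((l==i).astype(np.uint8),0,1)[0][0]
        p=np.array([onz(C,*q[0],61)[:2] for q in cn],np.float32)
        cc,rad=cv2.minEnclosingCircle(p)
        print(name,s[i],np.round(cc,1),round(rad,1))
E
```

```text
78.075 [452.8 -52.5 425.6] 55.63553093810958 k 1.5104166666666667
78.125 [452.9 -52.5 425.4] 55.70646963533263 k 3.0526315789473686
78.175 [452.9 -52.4 425.3] 55.16472275953417 k 2.9
scene0 [302 165  32  21 465] [622.7 243.1] 57.0
scene0 [275 189  35  24 591] [639.8  81.6] 57.3
scene0 [238 211  37  27 717] [624.4 -76.9] 57.4
scene0 [198 240  41  32 925] [ 630.4 -244.6] 57.8
s38_full [301 165  33  21 481] [622.7 241.6] 57.5
s38_full [275 189  35  24 604] [640.   80.6] 57.5
s38_full [238 211  37  27 725] [625.1 -77.8] 57.3
s38_full [197 240  41  32 934] [ 628.4 -245.6] 58.3
side0 [250 147  26  17 330] [621.  240.2] 59.0
side0 [258 171  28  20 405] [638.3  79.4] 59.3
side0 [258 198  30  23 512] [622.9 -79.3] 59.4
side0 [265 231  32  28 663] [ 628.8 -246.1] 59.5
d38_full [250 147  26  18 331] [620.4 238.6] 59.6
d38_full [258 171  28  20 407] [638.1  78.3] 59.0
d38_full [258 198  30  23 513] [622.9 -79.3] 59.4
d38_full [264 231  33  28 676] [ 627.1 -247.5] 60.4
```

View pics/d38.png

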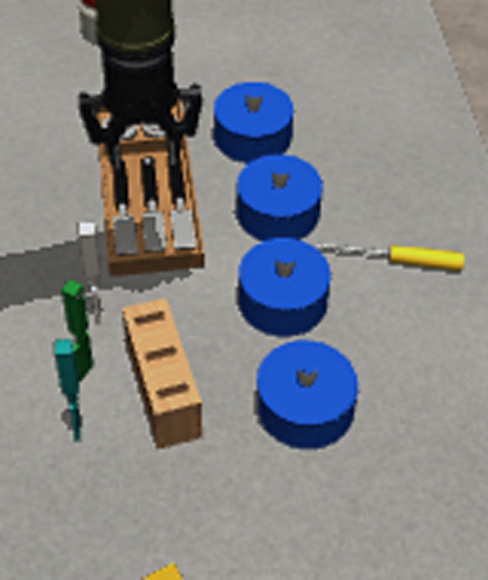

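View pics/s38.png

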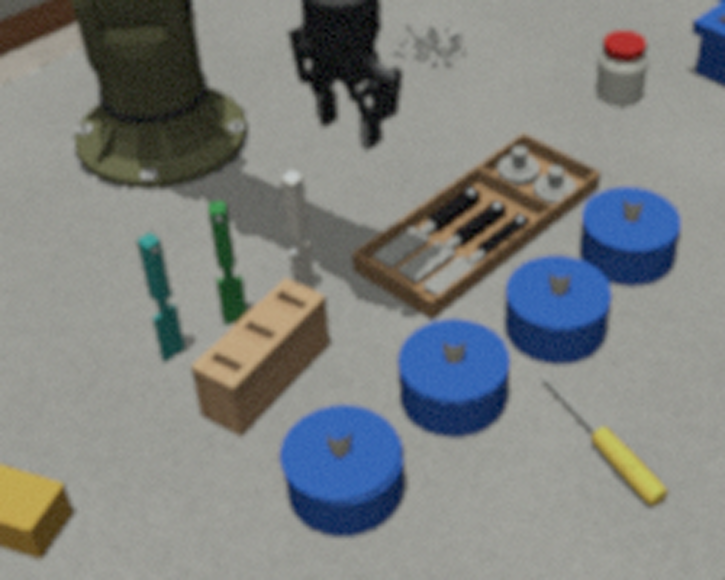

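View pics/w38.png

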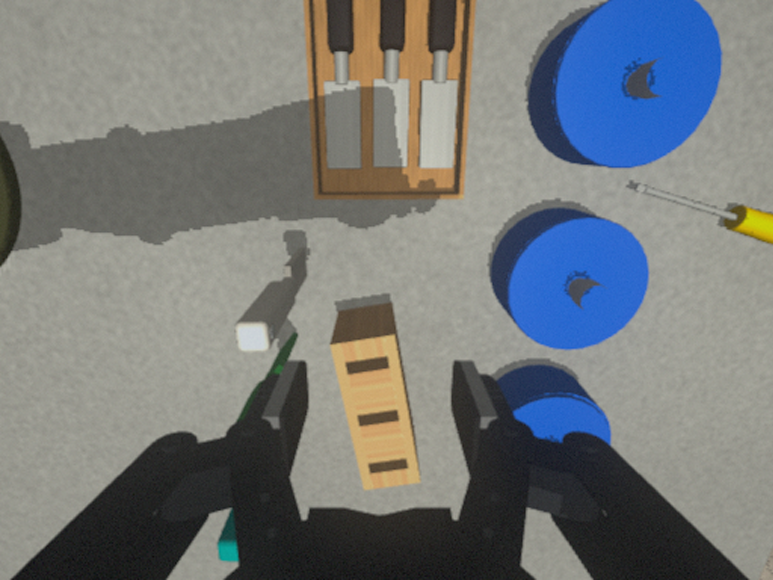

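```bash
python3 - <<'E'
from h import *
c=r.calibration("wrist");s=r.state();Rt=s['ee_rot'];p=s['tool_pos']
# camera-in-tool
Rct=c['R']@Rt ; cam=-c['R'].T@c['t']; off=Rt.T@(cam-p)
def cal(p,Rt):
    R=Rct@Rt.T; q=p+Rt@off; d=dict(c); d['R']=R; d['t']=-R@q; return d
R0=np.array([[1,0,0],[0,-1,0],[0,0,-1.]])
for name,pos in [("w3",(639.25,-269.3,351.35)),("w8",(637.3,38.0,349.9))]:
    cc=cal(np.array(pos),R0)
    im=cv2.imread(f"pics/{name}_full.png");h=cv2.cvtColor(im,cv2.COLOR_BGR2HSV)
    m=cv2.inRange(h,(105,120,30),(125,255,255))
    k,l,st,ce=cv2.connectedComponentsWithStats(m)
    for i in range(1,k):
        if st[i,4]>800 and st[i,0]>0 and st[i,0]+st[i,2]<512:
            cn=max(cv2.findContours((l==i).astype(np.uint8),0,1)[0],key=len)[:,0]
            # rim: lower half (toward camera-down side, unoccluded rim) 
            for z in (55,61):
                P=np.array([onz(cc,*q,z)[:2] for q in cn.astype(float)])
                sel=cn[:,1]>np.median(cn[:,1])
                A=np.c_[2*P[sel],np.ones(sel.sum())];x=np.linalg.lstsq(A,(P[sel]**2).sum(1),rcond=None)[0]
                print(name,st[i],z,x[:2].round(1),np.sqrt(x[2]+x[:2]@x[:2]).round(1))
E
```

```text
w3 [ 312  124  102   98 7611] 55 [ 650.1 -382.4] 50.8
w3 [ 312  124  102   98 7611] 61 [ 651.8 -379.9] 49.7
w3 [ 170  132  114  114 8255] 55 [ 628.9 -244.5] 58.8
w3 [ 170  132  114  114 8255] 61 [ 631. -245.] 57.5
w8 [ 150  122  117  115 8524] 55 [638.8  81.8] 58.9
w8 [ 150  122  117  115 8524] 61 [640.6  80.8] 57.6
w8 [  297   135   127   117 11011] 55 [626.3 -77.1] 63.9
w8 [  297   135   127   117 11011] 61 [628.4 -74.5] 62.5
```

Emit:
step_arm(increments=[[[-0.04,0.04,0,0,0,0,-0.3],[-0.04,0.04,0,0,0,0,-0.3],[-0.04,0.04,0,0,0,0,-0.3],[-0.04,0.04,0,0,0,0,-0.3],[-0.04,0,0,0,0,0,-0.3],[0,0,0,0,0,0,-0.3],[0,0,0,0,0,0,-0.3]]])

```text
clock: 79.05
tool_pos: [617.2, -248.0, 424.6]
ee_rot: [[-0.025, 1.0, -0.001], [1.0, 0.025, 0.002], [0.002, -0.001, -1.0]]
contact_force: [0.6, 0.4, 0.4]
width: 55.6
```

```bash
python3 look.py wrist w39 0 512 0 384; python3 look.py scene s39 140 280 190 290
```

```text
79.1 [ 617.1 -247.3  425. ] 55.72407294318144 k 1.5104166666666667
79.15 [ 617.1 -247.1  425.3] 55.40759384329543 k 5.571428571428571
```

View pics/w39.png

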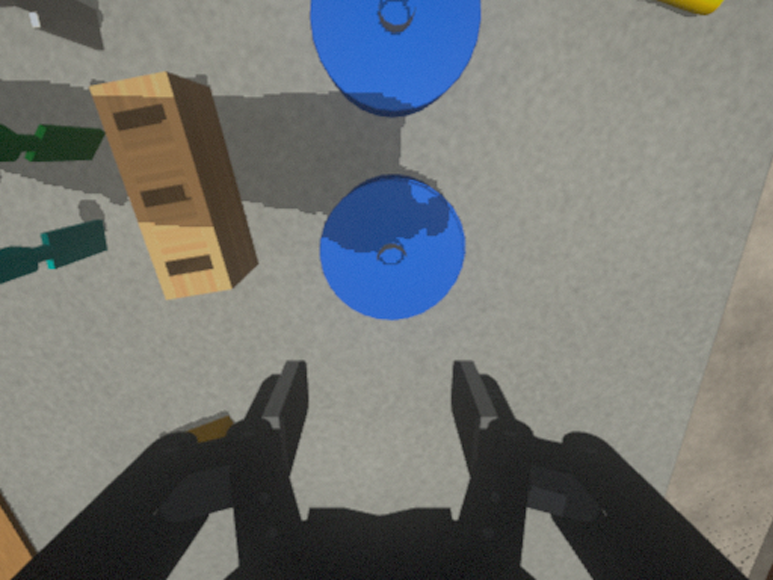

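View pics/s39.png

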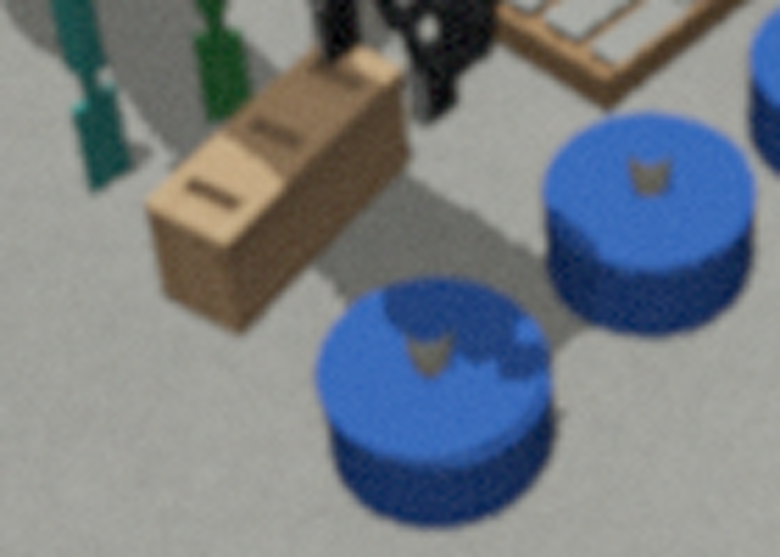

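```bash
python3 look.py side d39 250 300 180 275; python3 - <<'E'
from h import *
c=r.calibration("wrist")
im=cv2.imread("pics/w39_full.png");h=cv2.cvtColor(im,cv2.COLOR_BGR2HSV)
m=cv2.inRange(h,(105,120,30),(125,255,255))
k,l,s,ce=cv2.connectedComponentsWithStats(m)
for i in range(1,k):
    if s[i,4]>800:
        cn=max(cv2.findContours((l==i).astype(np.uint8),0,1)[0],key=len)
        for z in (61,67):
            p=np.array([onz(c,*q[0],z)[:2] for q in cn],np.float32)
            e=cv2.fitEllipse(p)
            print(s[i],z,cv2.minEnclosingCircle(p),e)
E
```

```text
79.2 [ 617.  -247.2  425.6] 55.33827220240273 k 6.105263157894737
[ 206    0  112   77 6792] 61 ((624.1056518554688, -79.24273681640625), 59.77333068847656) ((624.2007446289062, -95.92745208740234), (78.15150451660156, 125.37902069091797), 92.1744155883789)
[ 206    0  112   77 6792] 67 ((623.944091796875, -80.74232482910156), 58.70311737060547) ((624.0374755859375, -97.12828063964844), (76.75223541259766, 123.13414764404297), 92.1744155883789)
[ 212  116   96   96 7055] 61 ((627.4039306640625, -242.8715057373047), 61.236328125) ((627.8961181640625, -243.15345764160156), (118.36705780029297, 121.23051452636719), 157.81842041015625)
[ 212  116   96   96 7055] 67 ((627.1832885742188, -241.4413604736328), 60.13992691040039) ((627.6666870117188, -241.71826171875), (116.24774932861328, 119.0599365234375), 157.81849670410156)
```

View pics/d39.png

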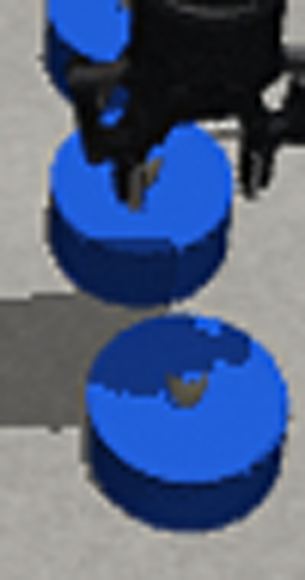

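Emit:
step_arm(increments=[[[0.0037,0.011,0.04,0,0,0,-0.3],[0,0,0.05,0,0,0,-0.3],[0,0,0.05,0,0,0,-0.3],[0,0,0.03,0,0,0,-0.3],[0,0,0.01,0,0,0,-0.3],[0,0,0,0,0,0,-0.3],[0,0,0,0,0,0,1],[0,0,0,0,0,0,1],[0,0,0,0,0,0,1],[0,0,0,0,0,0,1]]], newtons=40)

```text
clock: 80.45
tool_pos: [628.1, -244.8, 247.1]
ee_rot: [[-0.024, 1.0, 0.003], [1.0, 0.024, -0.001], [-0.001, 0.002, -1.0]]
contact_force: [-0.7, 0.7, 7.2]
width: 22.5
```

Emit:
step_arm(increments=[[[0,0,-0.02,0,0,0,1],[0,0,-0.01,0,0,0,1],[0,0,0,0,0,0,1],[0,0,0,0,0,0,1]]])

```text
clock: 80.95
tool_pos: [627.4, -244.9, 275.1]
ee_rot: [[-0.024, 1.0, -0.0], [1.0, 0.024, -0.0], [-0.0, -0.0, -1.0]]
contact_force: [-0.6, -0.8, -0.6]
width: 22.6
```

```bash
python3 mv.py 629.2 -244.8 90 155; python3 look.py scene s40 140 280 190 290;python3 look.py side d40 250 300 180 275
```

```text
R [[-0.024, 1.0, -0.0], [1.0, 0.024, -0.0], [-0.0, -0.0, -1.0]] q [ 41.  44. -39.  87.  31.  60.  -5.]
TCP [ 627.4 -244.9  275.1] target [ 629.3 -244.8  245. ] tool shift [ 0.1  1.9 30.1]
world down/mm in tool [0. 0. 1.]
81.0 [ 627.4 -244.9  274.8] 22.582561633591112 k 5.571428571428571
81.05 [ 627.4 -244.8  274.7] 21.96419663708532 k 6.105263157894737
```

View pics/s40.png

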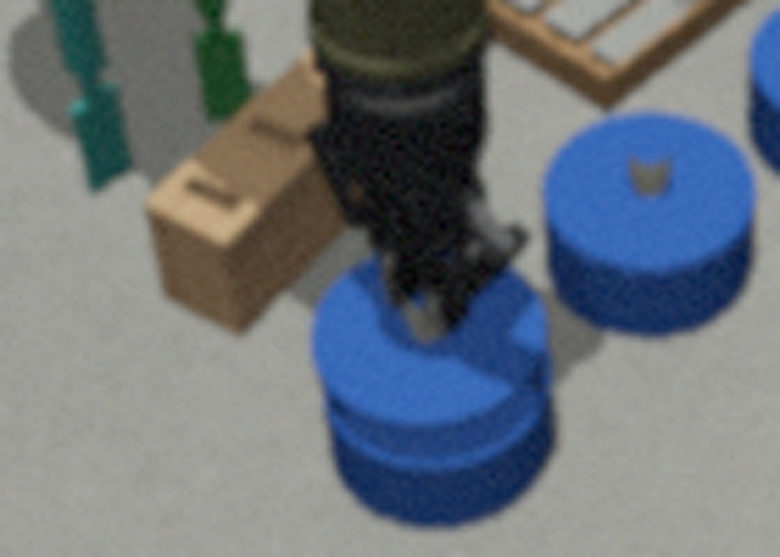

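View pics/d40.png

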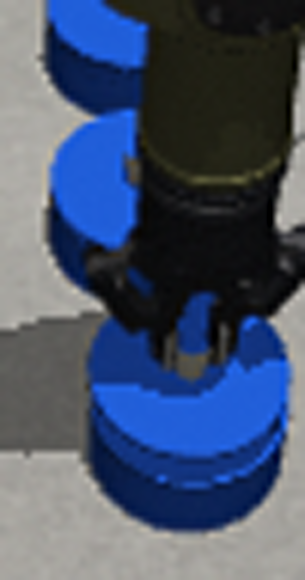

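Emit:
step_arm(increments=[[[0,0.0018,0.012,0,0,0,1],[0,0,0.01,0,0,0,1],[0,0,0.005,0,0,0,1],[0,0,0,0,0,0,1]]])

```text
clock: 81.55
tool_pos: [629.3, -244.7, 247.7]
ee_rot: [[-0.024, 1.0, -0.001], [1.0, 0.024, 0.0], [0.0, -0.001, -1.0]]
contact_force: [0.7, 1.0, -0.8]
width: 22.1
```

Emit:
step_arm(increments=[[[0,0,0.001,0,0,0,1],[0,0,0.001,0,0,0,1],[0,0,0,0,0,0,1]]])

```text
clock: 81.92
tool_pos: [629.4, -244.7, 247.1]
ee_rot: [[-0.024, 1.0, 0.0], [1.0, 0.024, -0.0], [-0.0, 0.0, -1.0]]
contact_force: [-2.5, 0.0, 5.3]
width: 22.6
```

Emit:
step_arm(increments=[[[0,0,0,0,0,0,-0.3],[0,0,0,0,0,0,-0.3],[0,0,-0.04,0,0,0,-0.3],[0,0,-0.05,0,0,0,-0.3],[0,0,-0.05,0,0,0,-0.3],[-0.05,0,-0.04,0,0,0,-0.3],[-0.05,0,0,0,0,0,-0.3],[-0.05,0,0,0,0,0,-0.3],[-0.05,-0.03,0,0,0,0,-0.3],[0,-0.04,0,0,0,0,-0.3],[0,-0.04,0,0,0,0,-0.3],[0,-0.04,0,0,0,0,-0.3],[0,0,0,0,0,0,-0.3],[0,0,0,0,0,0,-0.3]]])

```text
clock: 83.68
tool_pos: [484.7, -447.1, 425.5]
ee_rot: [[-0.024, 1.0, 0.001], [1.0, 0.024, 0.0], [-0.0, 0.001, -1.0]]
contact_force: [0.3, 0.2, 0.1]
width: 55.8
```

```bash
python3 look.py side d41 200 340 110 275; python3 look.py scene s41 130 350 130 300; python3 - <<'E'
from h import *
kn={}
for n,f in [("scene","s41_full"),("side","d41_full")]:
  C=r.calibration(n)
  im=cv2.imread(f"pics/{f}.png");h=cv2.cvtColor(im,cv2.COLOR_BGR2HSV)
  m=cv2.inRange(h,(105,120,165),(125,255,255))
  k,l,s,ce=cv2.connectedComponentsWithStats(m); out=[]
  for i in range(1,k):
      if 150<s[i,4]<1500 and s[i,1]>100:
        cn=cv2.findContours((l==i).astype(np.uint8),0,1)[0][0]
        p=np.array([onz(C,*q[0],61)[:2] for q in cn],np.float32)
        cc,rad=cv2.minEnclosingCircle(p); e=cv2.fitEllipse(cn)
        out.append((e[0],C)); print(f,s[i],np.round(cc,1),round(rad,1))
  kn[n]=out
for a,b in zip(kn['scene'],kn['side']):
  print('lid top centre',two(a[1],a[0],b[1],b[0]))
E
```

```text
83.725 [ 485.2 -446.7  425.4] 55.48416915341627 k 3.515151515151515
83.775 [ 485.4 -446.6  425.2] 55.48238912034907 k 3.411764705882353
s41_full [301 165  33  21 488] [623.2 240.7] 57.3
s41_full [275 189  35  24 611] [640.   81.2] 58.1
s41_full [238 211  37  27 734] [625.1 -77.9] 57.4
s41_full [198 241  41  31 943] [ 631.5 -246.5] 58.3
d41_full [250 147  26  17 251] [620.8 238.4] 59.3
d41_full [264 171  22  20 270] [638.5  78.1] 58.9
d41_full [261 198  27  23 477] [622.6 -79.2] 59.6
d41_full [265 231  33  28 616] [ 629.2 -246.9] 59.4
lid top centre (array([627.98622559, 233.94321748,  67.92006331]), np.float64(2.4015664340007232))
lid top centre (array([650.91321525,  63.76821911,  72.95693406]), np.float64(7.61677311268359))
lid top centre (array([626.5783638 , -79.88278142,  60.62707718]), np.float64(1.496760822693362))
lid top centre (array([ 631.47366251, -247.24042425,   59.74972449]), np.float64(0.6431918852893692))
```

View pics/s41.png

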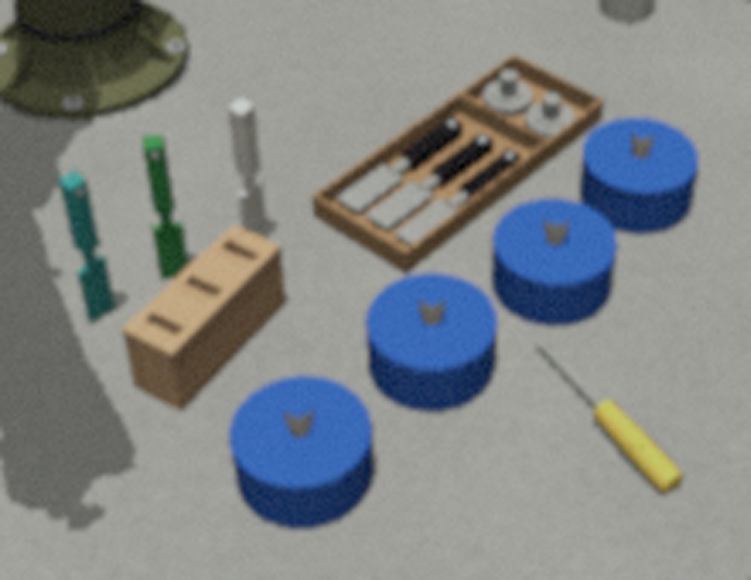

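View pics/d41.png

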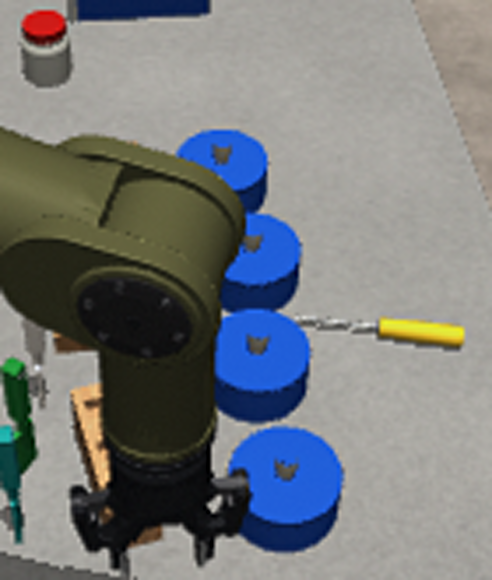

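```bash
python3 -c "
from bench import r
print(r.state()['clock'],r.sign_off())"
```

```text
the job is handed in; nothing more can be done
83.775 None
```

The scraper set is packed and I handed it in at about 84 s. The two steel bosses were in the tubs near (630, -245) and (639, 80). Both now stand stub up, side by side in the end pocket. All three scrapers lie flat side by side in the lane, and every tub has a lid on.

- **Caps:** I opened three tubs. One held a black cap, which I left in place. I did not open the fourth tub, because both bosses had already been found.
- **Knocked lid:** the lid I had set down on the bench was later found about 4 cm away. I located it again and fitted it to the tub near (639, 80).
- **Reseated lid:** the lid on the tub near (630, -245) looked off-centre, with a measured shift of about 2 mm. I lifted and refitted it, and its top then measured about 60 mm against 61 nominal.
- **Forces:** laying the first scraper, the fingertips touched the tray floor at about 29 N, so I backed off before releasing. The second boss brushed the pocket wall at about 5 N on the way in.

**Last checks:** all four lid centres are within about 3 mm of where they started. The arm hid part of two lids from the side camera. Two-camera heights for those two (68 and 73 mm) were therefore unreliable, and I relied on their centre positions and the pictures. In the pictures the screwdriver, jar and look-alikes looked unmoved; the carton was outside the last cropped views and was last seen, partly in frame, shortly before.

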